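Load the soaking tank with a ratchet lift

ROBOT

A 6-joint arm with a two-finger parallel gripper is mounted at the origin on the work surface. World frame = base frame: x ahead of the robot, y to its left, z up, the work surface at z = 0. Lengths are in m, angles in rad, forces in N, time in s.
With the tool pointing down it reaches from about 0.25 to 0.775 m from the base axis. Payload 4 kg.
Tool frame: the origin (TCP) lies on the centre line of the jaws, within the pads' length; the fingertips stand 8 mm ahead of it and the grasp point (between the pads) lies 11 mm behind it; y points along the fingers, x is the direction in which the jaws open and shut, and the axes are right-handed (so a half turn about y gives the same grasp; the last joint's range is limited). The gripper opens to 94 mm and grips with 3 to 60 N. Pads are 16 mm wide; open, the fingers measure 119 mm over their backs; the gripper's body (75 mm by 177 mm) begins 78 mm behind the grasp point.
Start: joints at [-1.24, 0.087, 1.371, -0, 1.684, -0.103], TCP at [0.231, -0.499, 0.188] pointing down, gripper open.
Joint ranges: [-3.1, 3.1], [-0.76, 2.03], [0.27, 2.55], [-1.08, 4.22], [0.17, 2.65], [-2.57, 2.57]. Speed limits (rad/s): [2.79, 2.79, 3.14, 3.14, 3.14, 3.14].

INTERFACE

Orientations are given as [roll, pitch, yaw] about the fixed x, y, z axes, in that order (R = Rz(yaw) Ry(pitch) Rx(roll)).
In Python, from bench import robot gives the robot as it stands.
- The arm moves only by the tool step_arm, never from a script. Its argument "commands" is a list of rows, each an object with "xyz": the shift along the world's x, y, z in m, a list of three; "twist": the turn, a rotation vector about the world's x, y, z in degrees, a list of three. In form: [{"xyz": [tx, ty, tz], "twist": [ax, ay, az]}, ...]. A call has 1 to 12 rows; each row is the pose to reach, as a shift and turn from the pose commanded when the call began; what a row does not reach only later rows make up. A row lasts 1/12 s, in which the tool goes at most 41.7 mm and 7.16 degrees, less where a joint would pass 70% of its speed; a pose out of reach is approached as far as the arm can. A call with a gripper value outside its range is refused whole. "fingers" is the closure in counts, from 0 (fully open) to 255 (shut), set as the call begins (left out, the last holds). The fingers move at their own pace and stop on an object; the grip force is fixed at half the most. Time passes only in rows, so rows that repeat a pose let the fingers close. It gives the time, the measured TCP pose, the force and the opening at its end, in the units of the state.
- robot.get_obs(): the state, without advancing time (a new reading comes with each control period).
- robot.snapshot(name): name is "side" or "top"; returns (picture, depth): 420x560x3 uint8, red, green, blue; 420x560 float32, m along the optical axis (not along the pixel's ray), 0 where there is no reading.
- robot.camera_info(name): a dict with "fx", "fy", "cx", "cy" (pixels), "R" (3x3) and "t" (3): a world point X has camera coordinates R X + t. Camera axes: x right, y down, z forward; pixel columns grow to the right and rows downward; lengths in m; the calibration is good to about 2 mm. A picture is of the moment at which its call begins. camera_info takes no time and is no camera call.
- robot.close_job(): hands the job in, once; it reports no verdict.
The state is a dict: "time": time; "joint_positions": joint angles; "qvel": joint speeds; "joint_torque": joint torques, N m; "tool_pos": TCP position; "ee_rot": TCP orientation; "wrist_force": force on the tool from outside, world axes, zero at the start; "wrist_torque": the same for the moment, N m; "width": finger opening in m.
Only numpy, scipy, OpenCV 4.12 (cv2) and the standard library are available. Lean on these libraries where they do the work, as an engineer would, in place of code of your own. Each camera call takes 0.05 s, during which the arm holds its last target.

TASK

Load the soaking tank: set the ratchet's direction selector to raise and work the handle back and forth until the lift platform is all the way up, then lower every carrier plate lying on the bench over the platform's four posts, stacked flat one on another. With all plates on, flip the selector to lower and ratchet the loaded platform all the way down into the tank, leaving the selector set to lower. Do not push the other glassware and the spatula about.

Things in the scene. Friction and masses are not known exactly. Their poses are not given: they have to be found in the camera images.
- rig: fixed soaking rig: 10 mm base plate; open glass tank, 178 x 130 mm (x, y), rim 95 mm above the bench, its centre 11 mm to +x of the origin; lift column at x 78, y -125 mm, 220 mm tall; white gearbox with the ratchet at x 40, y -200 mm. Origin: on the bench under the platform's centre; x away from the robot within 0.2 rad, z up
- lift (a joint): height of the lift platform in m: 0 = all the way down in the tank, 0.070 = all the way up (stops). Driven only by the ratchet wheel, 20 mm per rad; stays where it is left, too stiff to push directly
- platform_top (a point): centre of the platform's top (96 x 54 mm), axes as the rig's; 30 mm above the bench when down, 100 mm when up. Four steel posts at x +-36, y +-20 mm, 8 mm diameter, 60 mm tall, last 6 mm tapered. It hangs from a bracket on its +x side: strap at x 74 to 82, y +-15 mm up to 80 mm above the platform, then a bar to the column (-y) at x 74 to 82 mm, 70 to 80 mm above it
- handle (a joint): swing of the ratchet handle, rad, about the vertical spindle; 0 = pointing along the rig's -x (to the robot), positive counter-clockwise from above, stops at +-0.85. Stays where left; takes about 1 N at the grip idle, 5 to 9 N driving
- spindle_axis (a point): on the vertical spindle axis at the height of the handle's top face, 146 mm above the bench; axes as the rig's. The handle's head is a steel disc of 40 mm radius
- grip_top (a point): top centre of the handle's upright black round grip, 140 mm from the spindle axis: 20 mm diameter, 60 mm tall, standing on the handle bar (24 mm wide, top face 146 mm above the bench). Its x axis points along the handle, away from the spindle
- selector (a joint): direction selector, rad relative to the handle, positive counter-clockwise from above, stops +-0.40, stays where left (0.12 N m). Near +0.40 = RAISE: drives as the handle swings counter-clockwise, raising the platform, slips the other way. Near -0.40 = LOWER: drives as it swings clockwise, lowering, slips the other way. 16 teeth: up to 0.4 rad is lost at the start of each driving stroke
- selector_top (a point): top centre of the selector: dark upright bar 32 mm long, 10 mm thick, 24 mm tall on the handle bar, 55 mm from the spindle axis, turning about its own centre. Its x axis lies along the bar, which points along the handle at joint value 0
- plate1: drilled aluminium carrier plate, 110 g, 100 x 64 mm (x, y). 6 mm slab, 10 to 16 mm above the origin, on four 10 mm square feet at x +-18, y +-20. Four 13 mm through holes at x +-36, y +-20 (other dots: marks). Origin: centre under the feet, z up; half-turn symmetric. Starts flat on the bench at the robot's left, yaw within 0.3 rad; grip by the long edges. Plates stack 16 mm apart. 2 or 3 present
- plate2: drilled aluminium carrier plate, 110 g, 100 x 64 mm (x, y). 6 mm slab, 10 to 16 mm above the origin, on four 10 mm square feet at x +-18, y +-20. Four 13 mm through holes at x +-36, y +-20 (other dots: marks). Origin: centre under the feet, z up; half-turn symmetric. Starts flat on the bench at the robot's left, yaw within 0.3 rad; grip by the long edges. Plates stack 16 mm apart. 2 or 3 present
- plate3: drilled aluminium carrier plate, 110 g, 100 x 64 mm (x, y). 6 mm slab, 10 to 16 mm above the origin, on four 10 mm square feet at x +-18, y +-20. Four 13 mm through holes at x +-36, y +-20 (other dots: marks). Origin: centre under the feet, z up; half-turn symmetric. Starts flat on the bench at the robot's left, yaw within 0.3 rad; grip by the long edges. Plates stack 16 mm apart. 2 or 3 present
- plate4: drilled aluminium carrier plate, 110 g, 100 x 64 mm (x, y). 6 mm slab, 10 to 16 mm above the origin, on four 10 mm square feet at x +-18, y +-20. Four 13 mm through holes at x +-36, y +-20 (other dots: marks). Origin: centre under the feet, z up; half-turn symmetric. Starts flat on the bench at the robot's left, yaw within 0.3 rad; grip by the long edges. Plates stack 16 mm apart. 2 or 3 present
- flask: bystander: glass conical flask, 82 mm across its foot, 122 mm tall, origin under its centre; leave it alone
- jar: bystander: amber jar, 60 mm diameter, 85 mm tall, origin under its centre; leave it alone
- dish: bystander: flat round glass dish, 72 mm diameter, 16 mm tall, origin under its centre; leave it alone
- spatula: bystander: lab scoop lying on the bench, handle to its -x; leave it alone
Mind the look-alikes: they are no part of the job. Leave any green or yellow look-alike of the plate2 alone.

How it is judged:
By the outcome, as a careful person would: the job done as asked, in the order asked, and still so for the second after the job is handed in, with the robot touching nothing.
Of plate1, plate2, plate3, plate4 only 2 to 3 are there at a start; the rules pass over those that are not, and their reading is None.
At some moment in a run one of plate1, plate2, plate3, plate4 may be knocked a few centimetres aside while the robot is not near it.
Once in a run the grip may slacken for a moment while it holds something.
It also fails if it takes over 200 s, if anything falls off the work surface, if the arm or the gripper's body presses on something with over 40 N, if the wrist force passes 120 N, or if a joint passes its speed limit or range.

## Working session

There is one attempt and no reset: what is moved stays moved. The work goes in short steps, Python scripts to look and compute and a tool call to move; the robot and the scene stay as the last step left them, time stands still between calls to the robot, and variables do not carry over. Pictures are saved under pics/ and viewed, and the job is handed in when it is done.

Besides the shell and the picture viewer there is one more tool, called after "Emit:" as name(argument=value, ...) on one line, values as JSON. step_arm: Moves the arm, as the interface text tells. Its arguments: {"type":"object","properties":{"commands":{"type":"array"},"fingers":{"type":"number"}},"required":["commands"]}

```bash
ls; mkdir -p pics
cat > h.py <<'E'
import numpy as np, cv2
from bench import robot
def snap(name,tag):
    p,d=robot.snapshot(name); cv2.imwrite(f'pics/{tag}.png',cv2.cvtColor(p,cv2.COLOR_RGB2BGR)); np.save(f'pics/{tag}_d.npy',d); return p,d
def ray(name,u,v):
    c=robot.camera_info(name);R=np.array(c['R']);t=np.array(c['t'])
    o=-R.T@t; d=R.T@np.array([(u-c['cx'])/c['fx'],(v-c['cy'])/c['fy'],1]); return o,d
def atz(name,u,v,z):
    o,d=ray(name,u,v); return o+d*(z-o[2])/d[2]
def atd(name,u,v,dep):
    o,d=ray(name,u,v); return o+d*dep
def proj(name,X):
    c=robot.camera_info(name);p=np.array(c['R'])@np.array(X)+np.array(c['t']); return c['fx']*p[0]/p[2]+c['cx'],c['fy']*p[1]/p[2]+c['cy']
def crop(tag,u0,v0,u1,v1,s,out):
    im=cv2.imread(f'pics/{tag}.png')[v0:v1,u0:u1]; cv2.imwrite(f'pics/{out}.png',cv2.resize(im,None,fx=s,fy=s,interpolation=cv2.INTER_CUBIC))
E
python3 - <<'E'
from h import *
np.set_printoptions(precision=4,suppress=True)
for n in('top','side'):
    snap(n,n+'0'); print(n,robot.camera_info(n))
print(robot.get_obs())
E
```

```text
pics
top {'fx': 441.21834404635786, 'fy': 441.21834404635786, 'cx': 282.69427516799396, 'cy': 207.6653386344154, 'R': array([[-0.0138, -0.9996, -0.0255],
       [-0.9868,  0.0177, -0.161 ],
       [ 0.1613,  0.0229, -0.9866]]), 't': array([0.0605, 0.5218, 1.4921])}
side {'fx': 474.4954255201632, 'fy': 474.4954255201632, 'cx': 271.2345175636339, 'cy': 212.38659277794008, 'R': array([[-0.7931, -0.6088, -0.0168],
       [-0.3479,  0.4755, -0.808 ],
       [ 0.5   , -0.635 , -0.5889]]), 't': array([0.4314, 0.2711, 1.3056])}
{'time': 0.1, 'joint_positions': array([-1.2401,  0.0879,  1.3721, -0.    ,  1.6836, -0.1031]), 'qvel': array([ 0.0013, -0.0005, -0.005 ,  0.    ,  0.0015, -0.0006]), 'joint_torque': array([  0.0029, -34.1251, -30.3302,   0.0721,   0.0305,  -0.0001]), 'tool_pos': array([ 0.231 , -0.4986,  0.1869]), 'ee_rot': array([-1.5706,  0.002 , -1.137 ]), 'wrist_force': array([0.2098, 1.0814, 0.2001]), 'wrist_torque': array([-0.0269, -0.0207, -0.0078]), 'width': 0.09383638848327217}
```

View pics/top0.png

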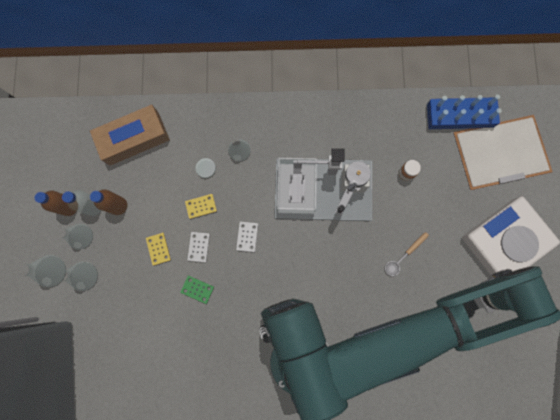

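View pics/side0.png

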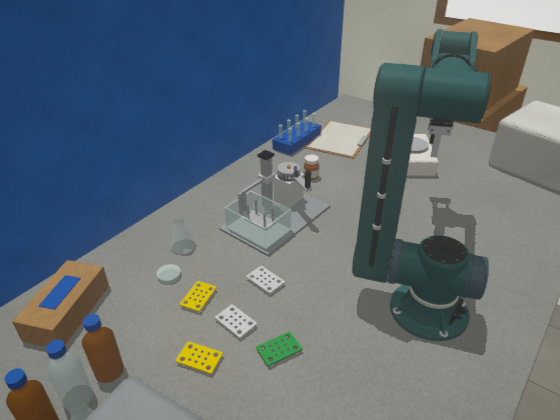

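Run:
```python
from h import *
crop('top0',170,180,270,310,6,'a1'); crop('top0',265,140,385,230,6.5,'a2'); crop('side0',210,130,340,260,5.5,'a3')
```

```text
(no output)
```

View pics/a1.png

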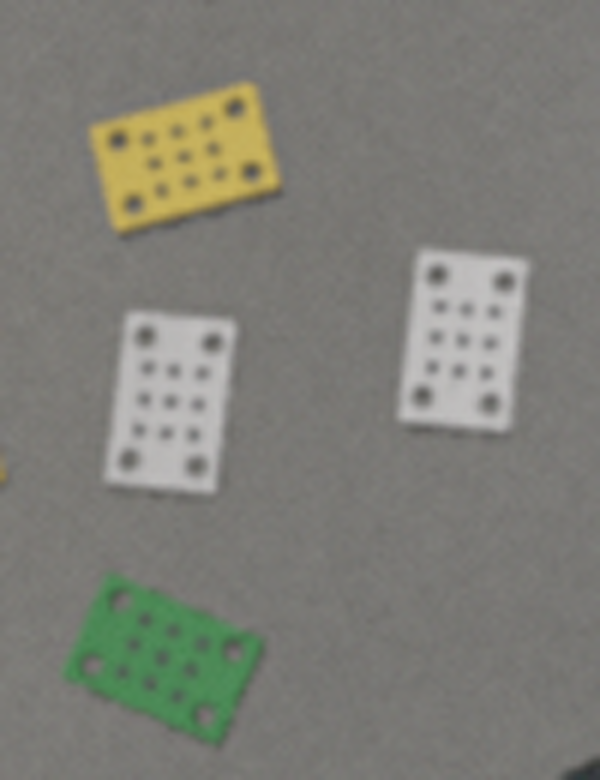

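View pics/a2.png

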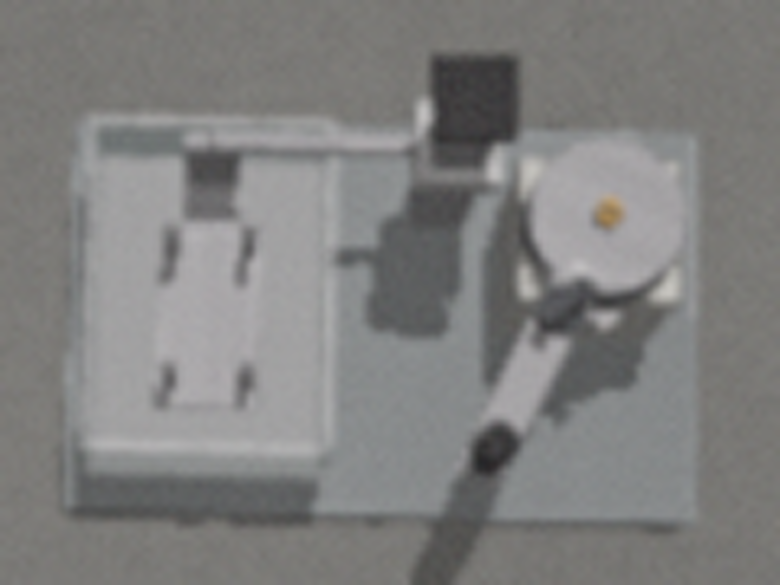

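View pics/a3.png

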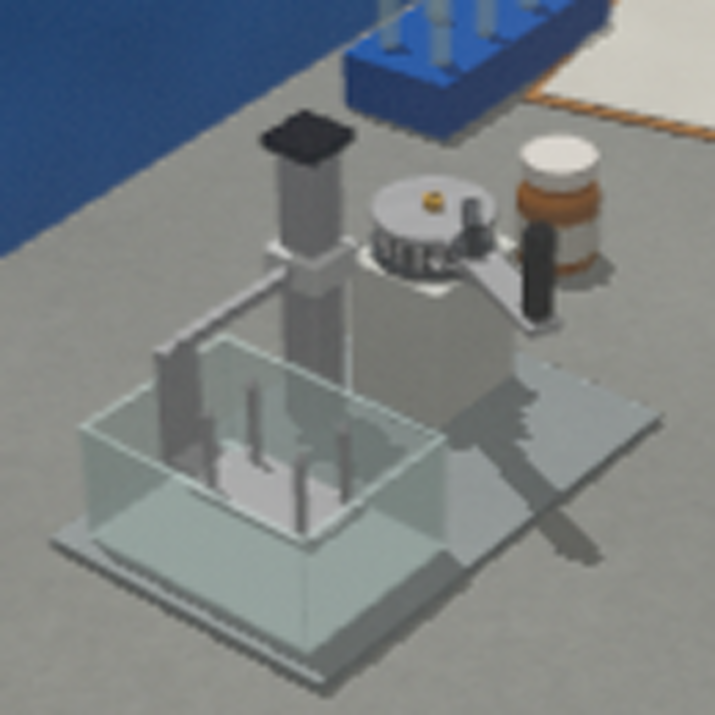

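Run:
```python
from h import *
np.set_printoptions(precision=4,suppress=True)
T=lambda x,y,z:atz('top',265+x/6.5,140+y/6.5,z)
sp=T(608,212,.15);gr=T(494,447,.206);sel=T(565,303,.17)
print('sp',sp,'grip',gr,np.linalg.norm((gr-sp)[:2]),'sel',sel,np.linalg.norm((sel-sp)[:2]))
# base plate bottom corners right: 
for n,p in dict(br=(693,520,.01),tr=(693,135,.01),bl=(68,515,.01)).items(): print(n,T(*p))
for n,p in dict(rimTL=(85,118,.095),rimTR=(335,125,.095),rimBL=(85,440,.095),rimBR=(328,445,.095)).items(): print(n,T(*p))
for p in [(190,408),(240,408),(185,222),(238,222)]: print('plat',T(*p,.03))
P=lambda x,y,z:atz('top',170+x/6,180+y/6,z)
for n,c in dict(A=[(146,336),(213,343),(196,466),(129,459)],B=[(438,275),(505,283),(489,403),(422,396)]).items():
    q=np.array([P(*k,.016) for k in c]); print(n,q.mean(0),[np.linalg.norm(q[i]-q[(i+1)%4]) for i in range(4)], 'yaw',np.arctan2(*((q[0]+q[1]-q[2]-q[3])[:2][::-1])))
o=robot.get_obs()
```

```text
sp [ 0.6166 -0.1993  0.15  ] grip [ 0.4894 -0.1319  0.206 ] 0.1439661670288381 sel [ 0.5662 -0.1732  0.17  ] 0.05672109847493827
br [ 0.4785 -0.2595  0.01  ]
tr [ 0.6934 -0.2694  0.01  ]
bl [0.4871 0.0792 0.01  ]
rimTL [0.6863 0.0645 0.095 ]
rimTR [ 0.6797 -0.0669  0.095 ]
rimBL [0.5144 0.0666 0.095 ]
rimBR [ 0.5096 -0.0588  0.095 ]
plat [0.5416 0.0118 0.03  ]
plat [ 0.5411 -0.0152  0.03  ]
plat [0.6447 0.0126 0.03  ]
plat [ 0.6442 -0.0163  0.03  ]
A [0.3934 0.3502 0.016 ] [np.float64(0.039868507123285275), np.float64(0.07219341323765999), np.float64(0.03957700585535957), np.float64(0.07227021405553638)] yaw -0.12160833316766743
B [0.4268 0.1788 0.016 ] [np.float64(0.03979853900205097), np.float64(0.07085414015471557), np.float64(0.03943922562767502), np.float64(0.07151299752922317)] yaw -0.13304174369627741
```

Run:
```python
from h import *
crop('top0',325,150,385,215,12,'b1'); crop('side0',265,150,330,215,12,'b2')
c=robot.camera_info('top');
sp=np.array([.6166,-.1993]);a=np.radians(152.1);s=sp+.055*np.array([np.cos(a),np.sin(a)])
im=[cv2.imread('pics/b1.png'),cv2.imread('pics/b2.png')]
for k,(n,u0,v0) in enumerate([('top',325,150),('side',265,150)]):
  for d,col in((-.4,(0,0,255)),(.4,(0,255,0))):
    e=[s+q*.016*np.array([np.cos(a+d),np.sin(a+d)]) for q in(1,-1)]
    pts=[proj(n,[*x,.17]) for x in e]
    pts=[(int((u-u0+.5)*12),int((v-v0+.5)*12)) for u,v in pts]
    cv2.line(im[k],pts[0],pts[1],col,2)
cv2.imwrite('pics/b3.png',np.hstack([cv2.resize(i,(400,400)) for i in im]))
```

```text
(no output)
```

View pics/b3.png

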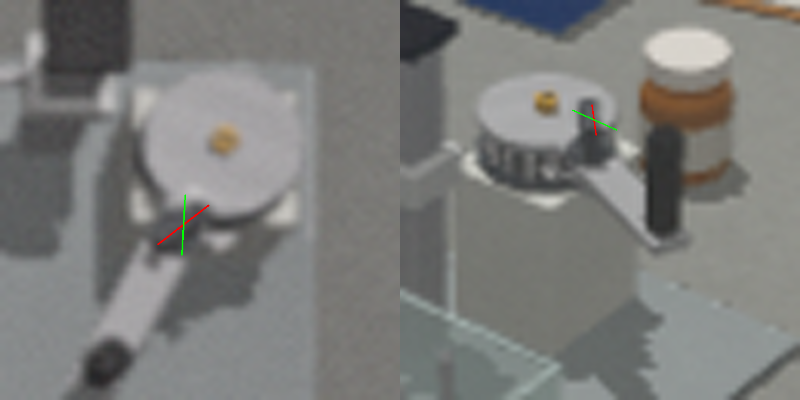

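View pics/b1.png

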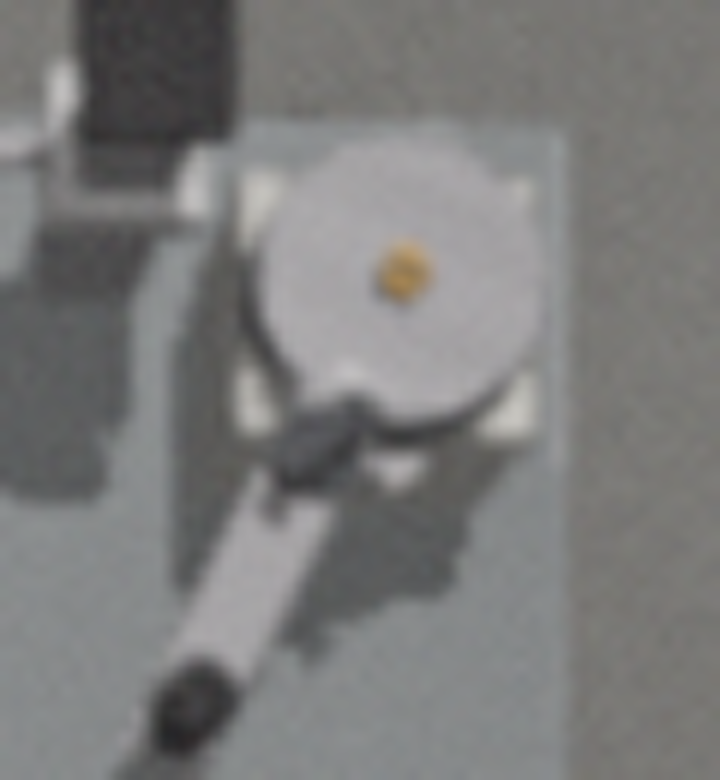

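Emit:
step_arm(commands=[{"xyz": [0.02,0.02,0.04],"twist": [0,0,-6]},{"xyz": [0.04,0.04,0.08],"twist": [0,0,-13]},{"xyz": [0.07,0.06,0.11],"twist": [0,0,-20]},{"xyz": [0.1,0.09,0.11],"twist": [0,0,-27]},{"xyz": [0.13,0.12,0.11],"twist": [0,0,-34]},{"xyz": [0.16,0.15,0.11],"twist": [0,0,-41]},{"xyz": [0.19,0.18,0.11],"twist": [0,0,-48]},{"xyz": [0.22,0.21,0.11],"twist": [0,0,-55]},{"xyz": [0.25,0.24,0.11],"twist": [0,0,-62]},{"xyz": [0.28,0.27,0.11],"twist": [0,0,-69]},{"xyz": [0.31,0.3,0.11],"twist": [0,0,-75.7]},{"xyz": [0.337,0.325,0.11],"twist": [0,0,-75.7]}], fingers=100)

```text
time: 1.1
tool_pos: [0.5348, -0.2059, 0.2976]
ee_rot: [-1.571, -0.001, -2.464]
wrist_force: [1.1, -0.8, -0.2]
width: 0.057
```

Emit:
step_arm(commands=[{"xyz": [0,0,-0.03],"twist": [0,0,0]},{"xyz": [0,0,-0.06],"twist": [0,0,0]},{"xyz": [0,0,-0.09],"twist": [0,0,0]},{"xyz": [0,0,-0.09],"twist": [0,0,0]}])

```text
time: 1.43
tool_pos: [0.5303, -0.2048, 0.1989]
ee_rot: [-1.586, -0.007, -2.457]
wrist_force: [-0.8, 0.7, -2.1]
width: 0.0574
```

Run:
```python
from h import *
snap('side','c1');crop('c1',240,100,360,200,6.5,'c1c'); snap('top','c1t')
o=robot.get_obs();print(o['tool_pos'],o['ee_rot'],np.degrees(o['joint_positions']))
```

```text
[ 0.53330552 -0.20687958  0.20662492] [-1.57432883e+00 -1.67163757e-03 -2.45818808e+00] [-2.68773197e+01  7.84940806e+00  7.33037597e+01 -5.37264985e-03
  9.90706845e+01  1.13965815e+02]
```

View pics/c1c.png

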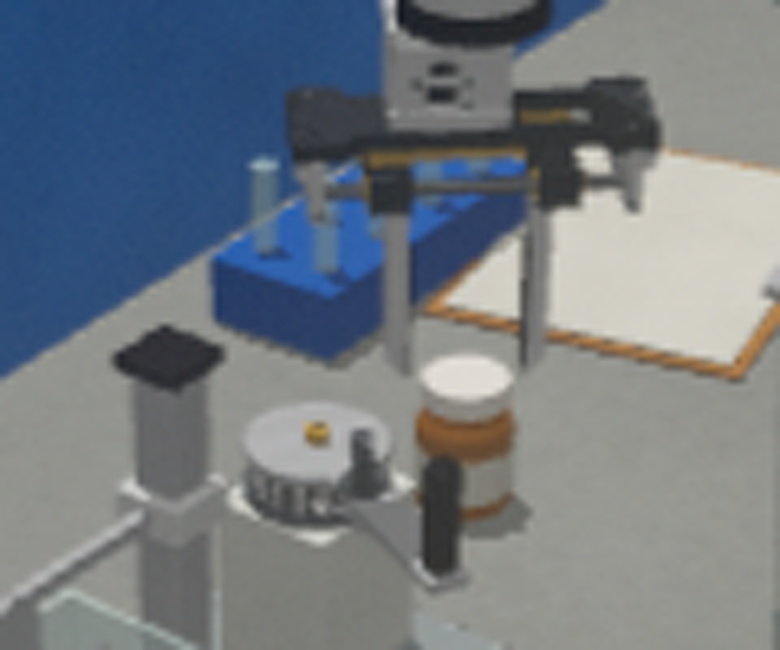

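View pics/c1t.png

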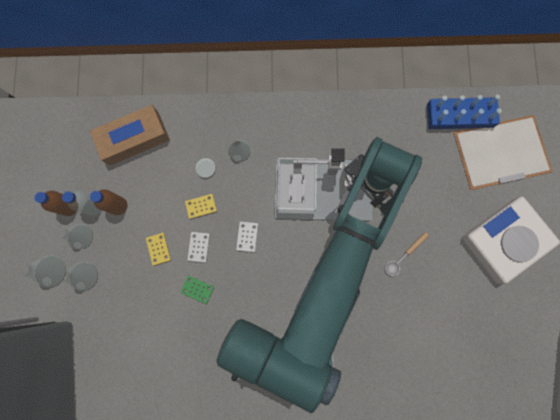

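Emit:
step_arm(commands=[{"xyz": [0.015,0.015,0],"twist": [0,0,0]},{"xyz": [0.0347,0.0333,0],"twist": [0,0,0]},{"xyz": [0.0347,0.0333,0],"twist": [0,0,0]},{"xyz": [0.0347,0.0333,-0.015],"twist": [0,0,0]},{"xyz": [0.0347,0.0333,-0.03],"twist": [0,0,0]},{"xyz": [0.0347,0.0333,-0.046],"twist": [0,0,0]},{"xyz": [0.0347,0.0333,-0.046],"twist": [0,0,0]},{"xyz": [0.0347,0.0333,-0.046],"twist": [0,0,0]}])

```text
time: 2.2
tool_pos: [0.5691, -0.1747, 0.1636]
ee_rot: [-1.569, 0.0, -2.459]
wrist_force: [0.4, -0.1, 0.1]
width: 0.057
```

Run:
```python
from h import *
snap('side','c2');crop('c2',240,100,360,200,6.5,'c2c')
o=robot.get_obs();print(o['tool_pos'],o['ee_rot'],o['wrist_force'])
```

```text
[ 0.56961203 -0.17483636  0.16442674] [-1.56780996e+00  1.37969127e-03 -2.45876075e+00] [0.74827483 0.31701888 0.82719101]
```

View pics/c2c.png

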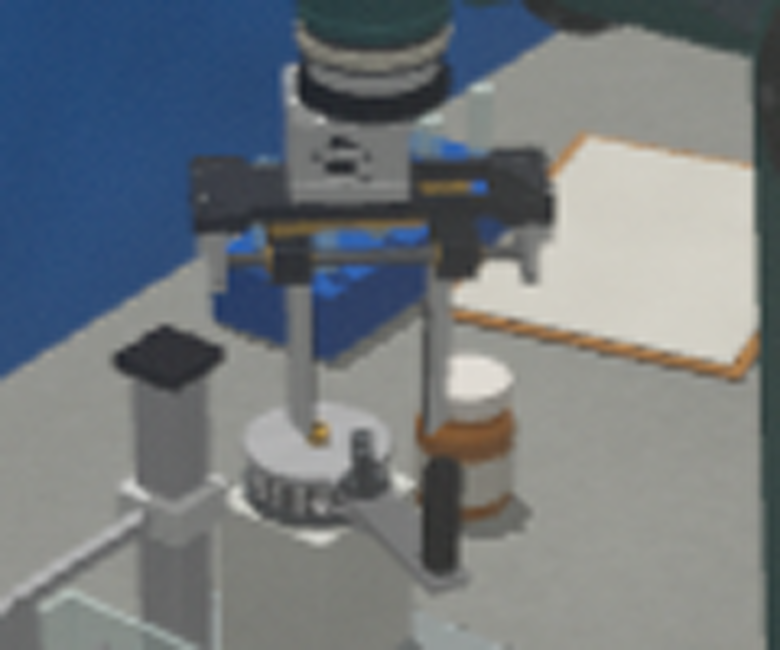

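Run:
```python
from h import *
for X in [(.5696+.777*.034,-.1748+.63*.034,.156),(.5696-.777*.034,-.1748-.63*.034,.156),(.568,-.1736,.17),(.6166,-.1993,.15),(.4894,-.1319,.206)]:
    u,v=proj('side',X);print((u-240)*6.5,(v-100)*6.5)
```

```text
297.8357146400141 471.43622635814666
428.0347576298377 467.75114580274646
364.51529412820474 448.3572349796716
317.27619134238694 433.1020102420942
447.89804435770753 468.99637198681285
```

Run:
```python
from h import *
for X in [(.5333+.777*.034,-.2069+.63*.034,.199),(.5333-.777*.034,-.2069-.63*.034,.199)]:
    u,v=proj('side',X);print((u-240)*6.5,(v-100)*6.5)
crop('c2',270,120,330,180,13,'c2d')
d=np.load('pics/c2_d.npy'); 
for u,v in [(286,160),(287,164),(306,162),(307,165)]:
    print(u,v,d[v,u],atd('side',u,v,d[v,u]))
```

```text
391.79678140135866 394.9760483842972
523.8434910822202 391.27529916561144
286 160 1.5717024 [ 0.59107174 -0.14748612  0.20906174]
287 164 1.5772682 [ 0.58666918 -0.14711985  0.1954778 ]
306 162 1.5726256 [ 0.53666773 -0.1853445   0.20212841]
307 165 1.5847414 [ 0.53633436 -0.19145964  0.18786582]
```

View pics/c2d.png

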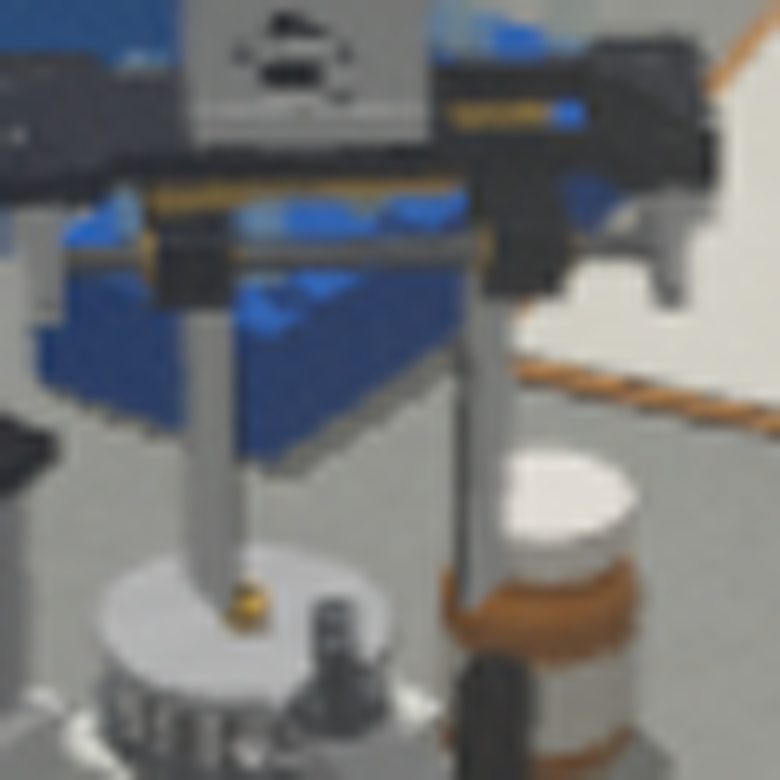

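Run:
```python
from h import *
snap('side','c3');crop('c3',270,120,330,180,13,'c3d')
o=robot.get_obs();print(o['tool_pos'],o['joint_positions'])
```

```text
[ 0.56983127 -0.17484482  0.16475988] [-3.92720710e-01  1.91828611e-01  1.29903839e+00 -1.57280002e-04
  1.64660747e+00  2.06594686e+00]
```

View pics/c3d.png

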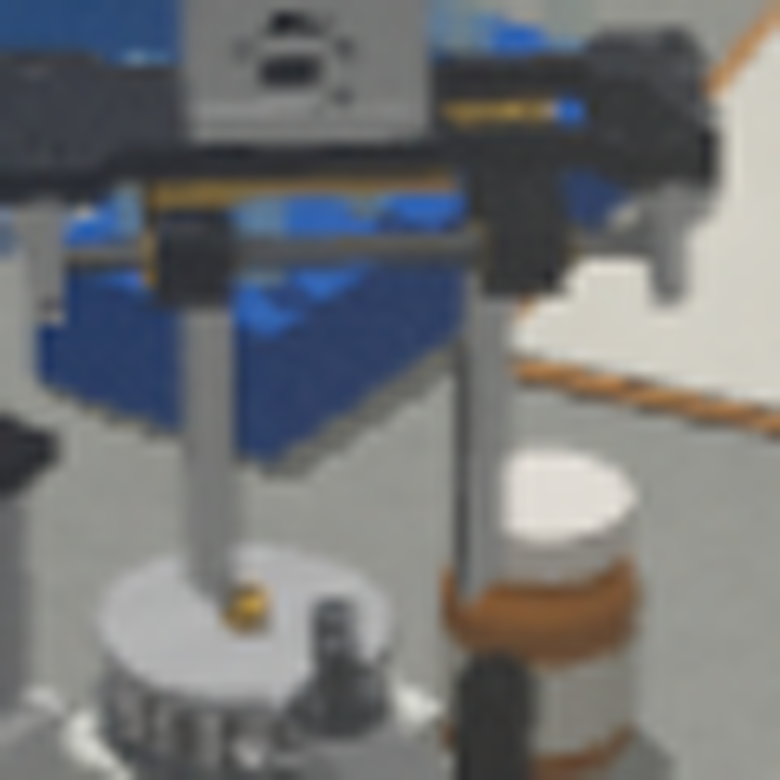

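Emit:
step_arm(commands=[{"xyz": [-0.002,0.001,-0.008],"twist": [0,0,0]},{"xyz": [-0.002,0.001,-0.012],"twist": [0,0,0]},{"xyz": [-0.002,0.001,-0.012],"twist": [0,0,0]}])

```text
time: 2.55
tool_pos: [0.5663, -0.1728, 0.1492]
ee_rot: [-1.572, -0.001, -2.458]
wrist_force: [-0.3, -0.2, -0.4]
width: 0.0571
```

Run:
```python
from h import *
p,d=snap('side','c4');crop('c4',270,120,330,180,13,'c4d')
o=robot.get_obs();print(o['tool_pos'],o['wrist_force'])
for u,v in [(300,110),(300,115),(286,150),(286,165),(286,168),(307,165),(300,90)]: print(u,v,atd('side',u,v,d[v,u]))
```

```text
[ 0.56638032 -0.17285406  0.14942309] [ 0.25153528  0.08013345 -0.22152409]
300 110 [ 0.53908388 -0.14743365  0.39953489]
300 115 [ 0.53959522 -0.14873045  0.38265619]
286 150 [ 0.58939878 -0.14509029  0.24806385]
286 165 [ 0.58821994 -0.14361272  0.19277723]
286 168 [ 0.58572967 -0.14021719  0.18372801]
307 165 [ 0.53559242 -0.19032173  0.18866174]
300 90 [ 0.4973956  -0.08416991  0.49252843]
```

View pics/c4d.png

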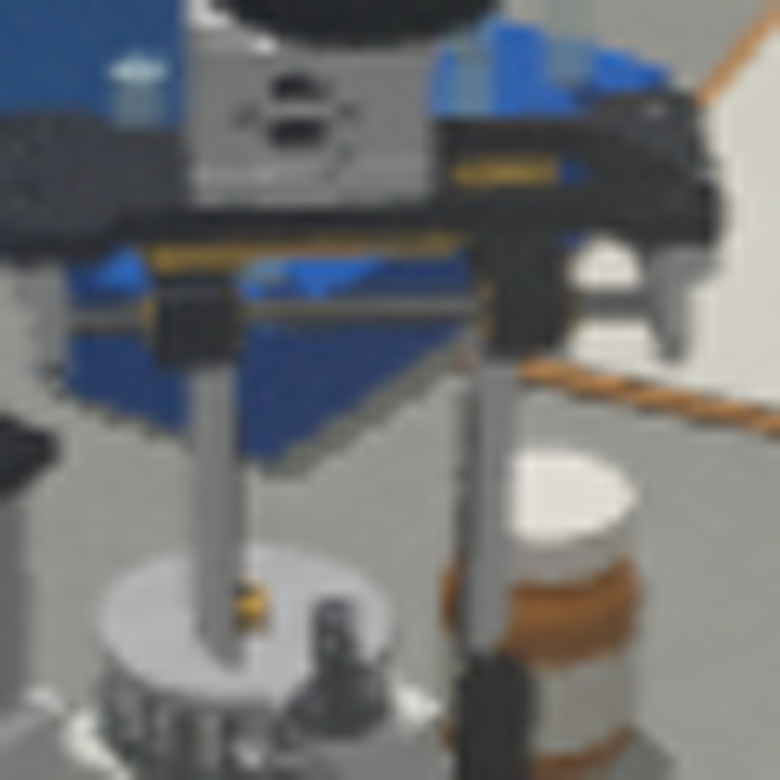

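Run:
```python
from h import *
d=np.load('pics/c4_d.npy');np.set_printoptions(precision=4,suppress=True)
for n,u,v in [('brass',289,166),('disc',295,166),('disc',280,168),('grip',308,171),('grip',308,176),('sel',295,167),('sel',296,168),('sel',296,171),('sel',297,174),('finger',286,160),('finger',286,169),('finger',287,170)]:
    print(n,u,v,d[v,u],atd('side',u,v,d[v,u]))
d=np.load('pics/top0_d.npy')
for n,u,v in [('brass',358,172),('disc',352,170),('disc',366,175),('grip',341,208),('sel',352,186),('bench',400,220),('B',247,237)]:
    print(n,u,v,d[v,u],atd('top',u,v,d[v,u]))
```

```text
brass 289 166 1.6414462 [ 0.6114 -0.1932  0.1572]
disc 295 166 1.6055025 [ 0.5772 -0.1803  0.1752]
disc 280 168 1.6526337 [ 0.6395 -0.1787  0.1464]
grip 308 171 1.5215647 [ 0.4971 -0.1382  0.2045]
grip 308 176 1.5167277 [ 0.4893 -0.1271  0.1941]
sel 295 167 1.5969384 [ 0.5718 -0.1726  0.1769]
sel 296 168 1.5956255 [ 0.5673 -0.1721  0.1748]
sel 296 171 1.5850136 [ 0.5586 -0.1598  0.1722]
sel 297 174 1.5986902 [ 0.5591 -0.1667  0.1568]
finger 286 160 1.5654026 [ 0.5878 -0.143   0.2122]
finger 286 169 1.5833731 [ 0.5866 -0.1415  0.179 ]
finger 287 170 1.5919274 [ 0.5871 -0.1479  0.1718]
brass 358 172 1.4361899 [ 0.6179 -0.1971  0.1532]
disc 352 170 1.4412874 [ 0.6259 -0.1784  0.1497]
disc 366 175 1.4403646 [ 0.6089 -0.2237  0.1468]
grip 341 208 1.3668567 [ 0.4921 -0.1322  0.2044]
sel 352 186 1.4095639 [ 0.5677 -0.1732  0.1725]
bench 400 220 1.564057 [ 0.4785 -0.362  -0.0031]
B 247 237 1.5428945 [0.4245 0.179  0.0221]
```

Run:
```python
from h import *
a=cv2.imread('pics/c4.png')[140:195,270:330].astype(int);b=cv2.imread('pics/side0.png')[140:195,270:330].astype(int)
df=np.clip(np.abs(a-b).sum(2)*3,0,255).astype(np.uint8)
o=np.hstack([cv2.resize(x.astype(np.uint8),None,fx=6.5,fy=6.5,interpolation=0) for x in (a,np.dstack([df]*3))]);cv2.imwrite('pics/d.png',o)
```

```text
(no output)
```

View pics/d.png

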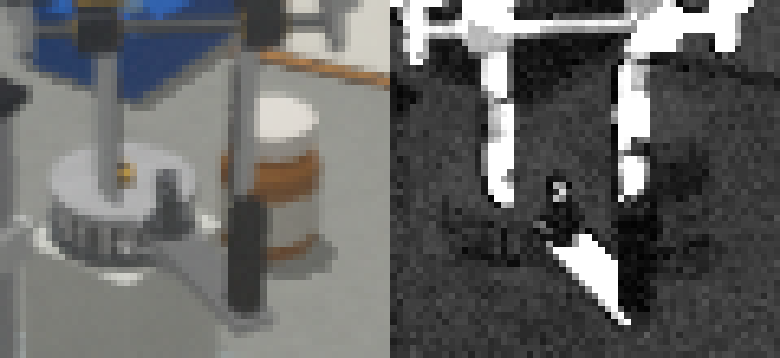

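Run:
```python
from h import *
np.set_printoptions(precision=4,suppress=True)
d=np.load('pics/top0_d.npy')
for u,v in [(367,183),(368,184),(346,183),(347,166)]: print(atd('top',u,v,d[v,u]))
print(atz('side',286.5,171,.141),atz('side',286.5,171,.168))
```

```text
[ 0.589  -0.2311  0.1155]
[ 0.5856 -0.2343  0.1152]
[ 0.5899 -0.1613  0.1173]
[ 0.6496 -0.1675  0.1114]
[ 0.6146 -0.1829  0.141 ] [ 0.5884 -0.1467  0.168 ]
```

Emit:
step_arm(commands=[{"xyz": [0.001,-0.001,0.002],"twist": [0,0,0]},{"xyz": [0.001,-0.001,0.002],"twist": [0,0,0]},{"xyz": [0.001,-0.001,0.002],"twist": [0,0,0]},{"xyz": [0.001,-0.001,0.002],"twist": [0,0,0]},{"xyz": [0.001,-0.001,0.002],"twist": [0,0,0]}], fingers=255)

```text
time: 3.02
tool_pos: [0.5679, -0.174, 0.1521]
ee_rot: [-1.571, 0.0, -2.458]
wrist_force: [-0.4, 0.2, 0.9]
width: 0.0276
```

Emit:
step_arm(commands=[{"xyz": [0,0,0],"twist": [0,0,0]},{"xyz": [0,0,0],"twist": [0,0,0]},{"xyz": [0,0,0],"twist": [0,0,0]},{"xyz": [0,0,0],"twist": [0,0,0]}])

```text
time: 3.35
tool_pos: [0.5689, -0.1733, 0.152]
ee_rot: [-1.57, 0.002, -2.457]
wrist_force: [3.9, 1.9, -1.4]
width: 0.0094
```

Run:
```python
from h import *
snap('side','c5');crop('c5',265,120,330,190,11,'c5d')
```

```text
(no output)
```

View pics/c5d.png

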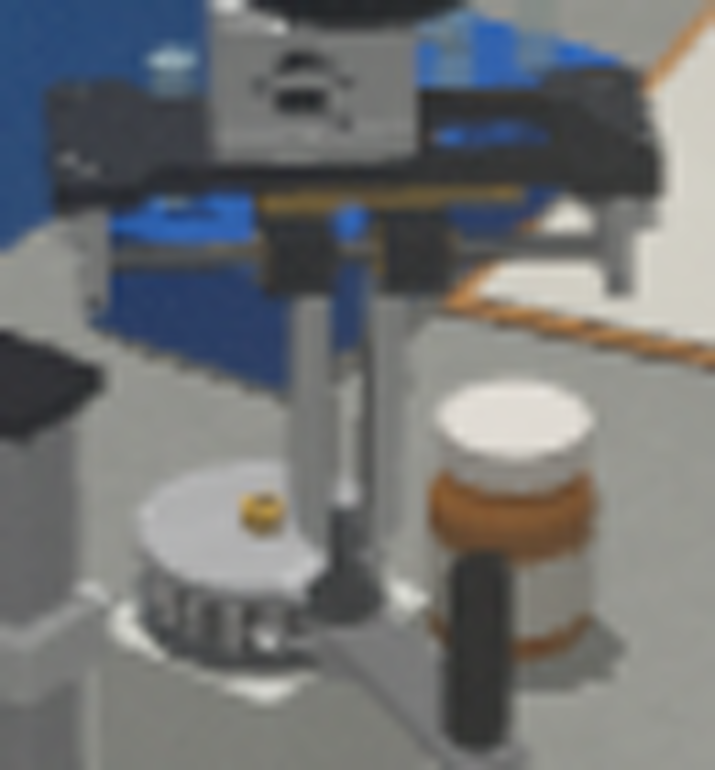

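Emit:
step_arm(commands=[{"xyz": [0,0,0],"twist": [0,0,6]},{"xyz": [0,0,0],"twist": [0,0,12]},{"xyz": [0,0,0],"twist": [0,0,18]},{"xyz": [0,0,0],"twist": [0,0,24]},{"xyz": [0,0,0],"twist": [0,0,30]},{"xyz": [0,0,0],"twist": [0,0,36]},{"xyz": [0,0,0],"twist": [0,0,42]},{"xyz": [0,0,0],"twist": [0,0,47]},{"xyz": [0,0,0],"twist": [0,0,47]},{"xyz": [0,0,0],"twist": [0,0,47]}])

```text
time: 4.23
tool_pos: [0.568, -0.175, 0.152]
ee_rot: [-1.57, -0.002, -1.641]
wrist_force: [3.2, -2.1, -0.2]
width: 0.0091
```

Emit:
step_arm(commands=[{"xyz": [0,0,0],"twist": [0,0,0]},{"xyz": [0,0,0],"twist": [0,0,0]},{"xyz": [0,0,0],"twist": [0,0,0]},{"xyz": [0,0,0.03],"twist": [0,0,0]},{"xyz": [0,0,0.07],"twist": [0,0,0]},{"xyz": [0,0,0.11],"twist": [0,0,0]}], fingers=170)

```text
time: 4.73
tool_pos: [0.5664, -0.1733, 0.2615]
ee_rot: [-1.576, 0.002, -1.638]
wrist_force: [0.9, -0.5, 0.9]
width: 0.031
```

Run:
```python
from h import *
snap('side','c6');crop('c6',265,120,330,190,11,'c6d')
print(robot.get_obs()['joint_positions'])
```

```text
[-3.92547154e-01  1.80192865e-01  1.09968343e+00  1.91148659e-05
  1.84803541e+00  1.24571210e+00]
```

View pics/c6d.png

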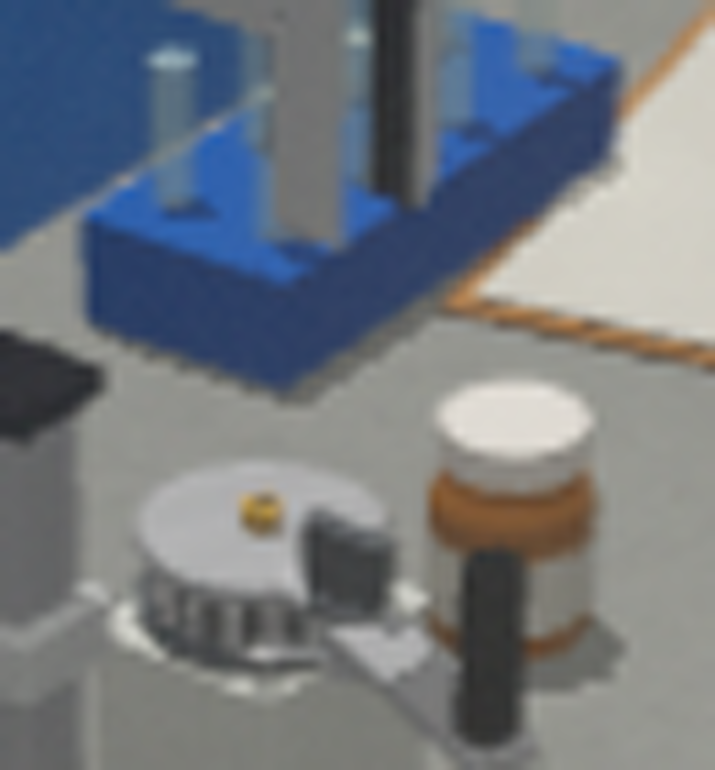

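Run:
```python
from h import *
np.set_printoptions(precision=4,suppress=True)
print(atz('side',309.7,170.5,.206))
for z in (.2535,.28): print([proj('side',(.566,y,z)) for y in (-.152,-.195)])
d=np.load('pics/c6_d.npy')
for u,v in [(291,138),(292,141),(294,141),(302,136),(302,137)]: print(atd('side',u,v,d[v,u]))
o=robot.get_obs();print(o['tool_pos'],o['width'])
```

```text
[ 0.493  -0.1418  0.206 ]
[(np.float64(293.1058393420265), np.float64(149.7155990293104)), (np.float64(300.6707266629758), np.float64(144.6041581688661))]
[(np.float64(293.19118127324396), np.float64(142.3890039987649)), (np.float64(300.83084822805296), np.float64(137.35528929516605))]
[-0.2163  0.9628  0.9952]
[ 0.5746 -0.1575  0.28  ]
[ 0.5573 -0.144   0.291 ]
[ 0.5567 -0.1879  0.2906]
[ 0.5569 -0.1882  0.2868]
[ 0.5697 -0.1746  0.2731] 0.031205030111055687
```

Emit:
step_arm(commands=[{"xyz": [0,0,0],"twist": [0,0,0]},{"xyz": [0,0,0],"twist": [0,0,0]}], fingers=158)

```text
time: 4.95
tool_pos: [0.5679, -0.1739, 0.2631]
ee_rot: [-1.569, -0.001, -1.638]
wrist_force: [-0.3, 0.1, -0.3]
width: 0.0355
```

Emit:
step_arm(commands=[{"xyz": [-0.03,0.013,0],"twist": [0,0,-7]},{"xyz": [-0.06,0.026,0],"twist": [0,0,-14]},{"xyz": [-0.078,0.034,0],"twist": [0,0,-21]},{"xyz": [-0.078,0.034,0],"twist": [0,0,-21]},{"xyz": [-0.078,0.034,-0.02],"twist": [0,0,-21]},{"xyz": [-0.078,0.034,-0.035],"twist": [0,0,-21]},{"xyz": [-0.078,0.034,-0.035],"twist": [0,0,-21]},{"xyz": [-0.078,0.034,-0.035],"twist": [0,0,-21]}])

```text
time: 5.62
tool_pos: [0.4891, -0.1397, 0.2245]
ee_rot: [-1.576, -0.0, -2.003]
wrist_force: [1.1, -0.8, -0.4]
width: 0.036
```

Run:
```python
from h import *
snap('side','c7');crop('c7',275,120,340,190,11,'c7d')
o=robot.get_obs();print(o['tool_pos'],o['ee_rot'],proj('side',(.4897,-.1401,.206)))
```

```text
[ 0.48977065 -0.14001163  0.22592625] [-1.57321580e+00 -1.80319598e-04 -2.00346618e+00] (np.float64(310.2605071824105), np.float64(171.04403021918336))
```

View pics/c7d.png

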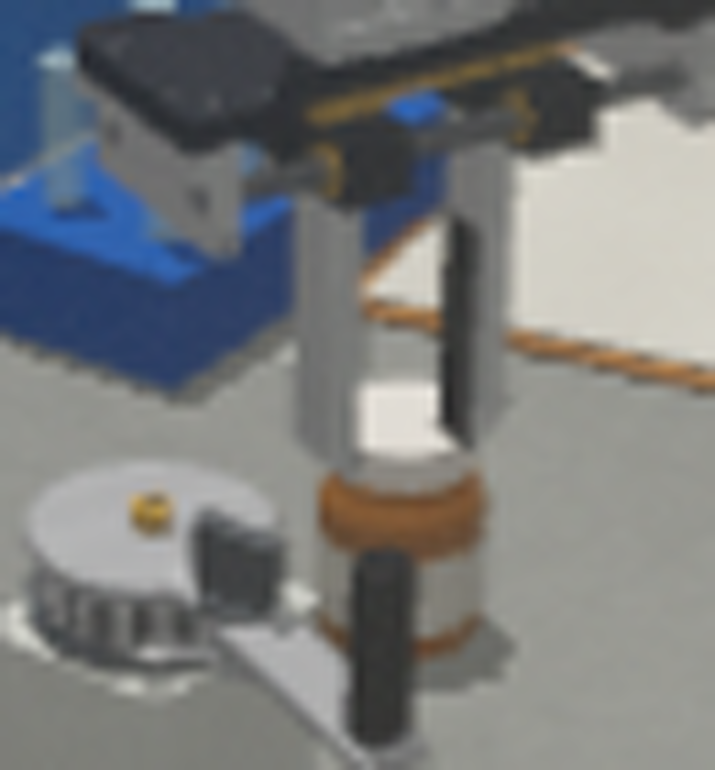

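Emit:
step_arm(commands=[{"xyz": [0.001,0.003,-0.015],"twist": [0,0,0]},{"xyz": [0.001,0.003,-0.03],"twist": [0,0,0]},{"xyz": [0.001,0.003,-0.045],"twist": [0,0,0]},{"xyz": [0.001,0.003,-0.055],"twist": [0,0,0]},{"xyz": [0.001,0.003,-0.055],"twist": [0,0,0]},{"xyz": [0.001,0.003,-0.055],"twist": [0,0,0]}])

```text
time: 6.17
tool_pos: [0.491, -0.1371, 0.1721]
ee_rot: [-1.571, -0.0, -2.004]
wrist_force: [-0.0, 0.1, -0.1]
width: 0.036
```

Emit:
step_arm(commands=[{"xyz": [0,0,0],"twist": [0,0,0]},{"xyz": [0,0,0],"twist": [0,0,0]},{"xyz": [0,0,0],"twist": [0,0,0]},{"xyz": [0,0,0],"twist": [0,0,0]}], fingers=190)

```text
time: 6.5
tool_pos: [0.4912, -0.1372, 0.1728]
ee_rot: [-1.569, -0.0, -2.004]
wrist_force: [-0.1, -0.4, 0.1]
width: 0.024
```

Run:
```python
from h import *
snap('side','c8');crop('c8',265,120,340,190,10,'c8d')
o=robot.get_obs();print(o['tool_pos'],o['ee_rot'],o['wrist_force'],o['width'])
```

```text
[ 0.49110922 -0.13714699  0.17266376] [-1.56963320e+00 -7.32403664e-05 -2.00437256e+00] [ 0.36531245 -1.18758083 -1.05335339] 0.023915083452454213
```

View pics/c8d.png

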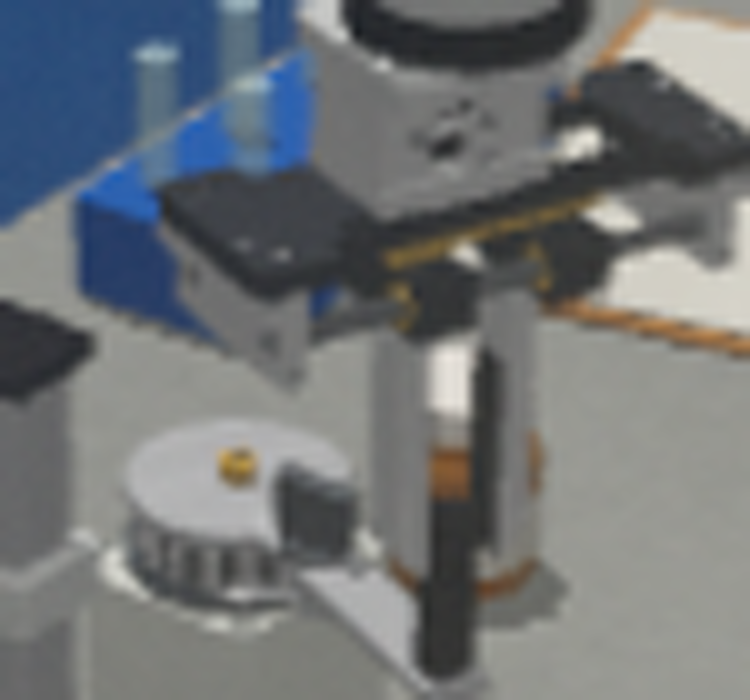

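```bash
cat >> h.py <<'E'
def arc(t0,t1,n=12,r=.14):
    a0=np.radians(t0)
    for k in range(1,n+1):
        t=t0+(t1-t0)*k/n;a=np.radians(t)
        print('{"xyz": [%.3f, %.3f, 0], "twist": [0, 0, %.1f]},'%(r*(np.cos(a)-np.cos(a0)),r*(np.sin(a)-np.sin(a0)),t-t0),end=' ')
    print()
E
python3 - <<'E'
from h import *
arc(153.6,223.6,11); arc(223.6,178,7);arc(178,132,7); arc(132,178,7);arc(178,223.6,7)
E
```

```text
{"xyz": [-0.006, -0.014, 0], "twist": [0, 0, 6.4]}, {"xyz": [-0.011, -0.029, 0], "twist": [0, 0, 12.7]}, {"xyz": [-0.013, -0.044, 0], "twist": [0, 0, 19.1]}, {"xyz": [-0.015, -0.060, 0], "twist": [0, 0, 25.5]}, {"xyz": [-0.014, -0.075, 0], "twist": [0, 0, 31.8]}, {"xyz": [-0.012, -0.091, 0], "twist": [0, 0, 38.2]}, {"xyz": [-0.008, -0.106, 0], "twist": [0, 0, 44.5]}, {"xyz": [-0.002, -0.120, 0], "twist": [0, 0, 50.9]}, {"xyz": [0.005, -0.134, 0], "twist": [0, 0, 57.3]}, {"xyz": [0.014, -0.147, 0], "twist": [0, 0, 63.6]}, {"xyz": [0.024, -0.159, 0], "twist": [0, 0, 70.0]}, 
{"xyz": [-0.010, 0.012, 0], "twist": [0, 0, -6.5]}, {"xyz": [-0.019, 0.025, 0], "twist": [0, 0, -13.0]}, {"xyz": [-0.026, 0.039, 0], "twist": [0, 0, -19.5]}, {"xyz": [-0.032, 0.054, 0], "twist": [0, 0, -26.1]}, {"xyz": [-0.036, 0.070, 0], "twist": [0, 0, -32.6]}, {"xyz": [-0.038, 0.086, 0], "twist": [0, 0, -39.1]}, {"xyz": [-0.039, 0.101, 0], "twist": [0, 0, -45.6]}, 
{"xyz": [0.001, 0.016, 0], "twist": [0, 0, -6.6]}, {"xyz": [0.005, 0.032, 0], "twist": [0, 0, -13.1]}, {"xyz": [0.010, 0.047, 0], "twist": [0, 0, -19
[... 248 characters left out ...]
st": [0, 0, 6.6]}, {"xyz": [-0.021, -0.024, 0], "twist": [0, 0, 13.1]}, {"xyz": [-0.030, -0.038, 0], "twist": [0, 0, 19.7]}, {"xyz": [-0.036, -0.052, 0], "twist": [0, 0, 26.3]}, {"xyz": [-0.041, -0.067, 0], "twist": [0, 0, 32.9]}, {"xyz": [-0.045, -0.083, 0], "twist": [0, 0, 39.4]}, {"xyz": [-0.046, -0.099, 0], "twist": [0, 0, 46.0]}, 
{"xyz": [0.000, -0.016, 0], "twist": [0, 0, 6.5]}, {"xyz": [0.003, -0.032, 0], "twist": [0, 0, 13.0]}, {"xyz": [0.006, -0.047, 0], "twist": [0, 0, 19.5]}, {"xyz": [0.012, -0.062, 0], "twist": [0, 0, 26.1]}, {"xyz": [0.019, -0.076, 0], "twist": [0, 0, 32.6]}, {"xyz": [0.028, -0.089, 0], "twist": [0, 0, 39.1]}, {"xyz": [0.039, -0.101, 0], "twist": [0, 0, 45.6]},
```

Emit:
step_arm(commands=[{"xyz": [-0.006,-0.014,0],"twist": [0,0,6.4]},{"xyz": [-0.011,-0.029,0],"twist": [0,0,12.7]},{"xyz": [-0.013,-0.044,0],"twist": [0,0,19.1]},{"xyz": [-0.015,-0.06,0],"twist": [0,0,25.5]},{"xyz": [-0.014,-0.075,0],"twist": [0,0,31.8]},{"xyz": [-0.012,-0.091,0],"twist": [0,0,38.2]},{"xyz": [-0.008,-0.106,0],"twist": [0,0,44.5]},{"xyz": [-0.002,-0.12,0],"twist": [0,0,50.9]},{"xyz": [0.005,-0.134,0],"twist": [0,0,57.3]},{"xyz": [0.014,-0.147,0],"twist": [0,0,63.6]},{"xyz": [0.024,-0.159,0],"twist": [0,0,70.0]},{"xyz": [0.024,-0.159,0],"twist": [0,0,70.0]}])

```text
time: 7.55
tool_pos: [0.5148, -0.2967, 0.1717]
ee_rot: [-1.571, 0.002, -0.781]
wrist_force: [-2.8, 0.9, 1.6]
width: 0.0241
```

Run:
```python
from h import *
snap('side','e1');
o=robot.get_obs();print(o['tool_pos'],o['ee_rot'],o['wrist_force'],o['width'])
```

```text
[ 0.51436635 -0.29618776  0.17170244] [-1.57145949  0.00206016 -0.78513865] [-2.99428586  1.02483562  0.82876845] 0.023878793532514573
```

View pics/e1.png

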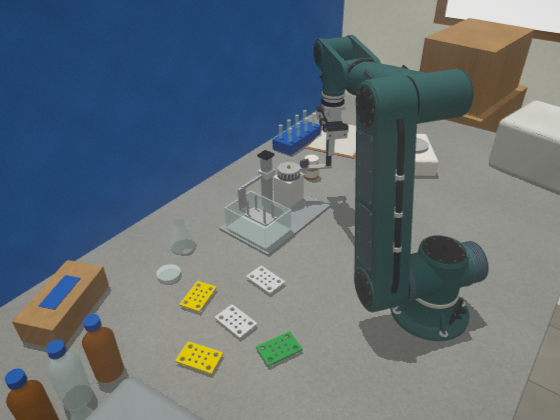

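Emit:
step_arm(commands=[{"xyz": [-0.01,0.012,0],"twist": [0,0,-6.5]},{"xyz": [-0.019,0.025,0],"twist": [0,0,-13.0]},{"xyz": [-0.026,0.039,0],"twist": [0,0,-19.5]},{"xyz": [-0.032,0.054,0],"twist": [0,0,-26.1]},{"xyz": [-0.036,0.07,0],"twist": [0,0,-32.6]},{"xyz": [-0.038,0.086,0],"twist": [0,0,-39.1]},{"xyz": [-0.039,0.101,0],"twist": [0,0,-45.6]}])

```text
time: 8.18
tool_pos: [0.4756, -0.1947, 0.1722]
ee_rot: [-1.569, -0.002, -1.587]
wrist_force: [2.2, -1.3, -0.3]
width: 0.0242
```

Emit:
step_arm(commands=[{"xyz": [0.001,0.016,0],"twist": [0,0,-6.6]},{"xyz": [0.005,0.032,0],"twist": [0,0,-13.1]},{"xyz": [0.01,0.047,0],"twist": [0,0,-19.7]},{"xyz": [0.017,0.061,0],"twist": [0,0,-26.3]},{"xyz": [0.025,0.075,0],"twist": [0,0,-32.9]},{"xyz": [0.035,0.088,0],"twist": [0,0,-39.4]},{"xyz": [0.046,0.099,0],"twist": [0,0,-46.0]},{"xyz": [0.046,0.099,0],"twist": [0,0,-46.0]}])

```text
time: 8.85
tool_pos: [0.5228, -0.0941, 0.1721]
ee_rot: [-1.57, 0.001, -2.383]
wrist_force: [-0.5, -0.7, -0.6]
width: 0.0238
```

Emit:
step_arm(commands=[{"xyz": [-0.011,-0.011,0],"twist": [0,0,6.6]},{"xyz": [-0.021,-0.024,0],"twist": [0,0,13.1]},{"xyz": [-0.03,-0.038,0],"twist": [0,0,19.7]},{"xyz": [-0.036,-0.052,0],"twist": [0,0,26.3]},{"xyz": [-0.041,-0.067,0],"twist": [0,0,32.9]},{"xyz": [-0.045,-0.083,0],"twist": [0,0,39.4]},{"xyz": [-0.046,-0.099,0],"twist": [0,0,46.0]}])

```text
time: 9.43
tool_pos: [0.4758, -0.1932, 0.172]
ee_rot: [-1.568, 0.005, -1.57]
wrist_force: [3.2, 6.4, -0.7]
width: 0.0243
```

Emit:
step_arm(commands=[{"xyz": [0.0,-0.016,0],"twist": [0,0,6.5]},{"xyz": [0.003,-0.032,0],"twist": [0,0,13.0]},{"xyz": [0.006,-0.047,0],"twist": [0,0,19.5]},{"xyz": [0.012,-0.062,0],"twist": [0,0,26.1]},{"xyz": [0.019,-0.076,0],"twist": [0,0,32.6]},{"xyz": [0.028,-0.089,0],"twist": [0,0,39.1]},{"xyz": [0.039,-0.101,0],"twist": [0,0,45.6]},{"xyz": [0.039,-0.101,0],"twist": [0,0,45.6]}])

```text
time: 10.1
tool_pos: [0.514, -0.297, 0.1714]
ee_rot: [-1.572, 0.002, -0.78]
wrist_force: [-2.9, 2.2, -0.2]
width: 0.0236
```

Run:
```python
from h import *
np.set_printoptions(precision=4,suppress=True)
snap('side','e2');crop('e2',210,130,350,250,5.5,'e2c')
o=robot.get_obs();print(o['tool_pos'],o['ee_rot'],o['wrist_force'],o['width'])
```

```text
[ 0.5136 -0.2965  0.1715] [-1.5721  0.002  -0.7844] [-2.8822  0.5761 -0.6277] 0.023964824520868153
```

View pics/e2c.png

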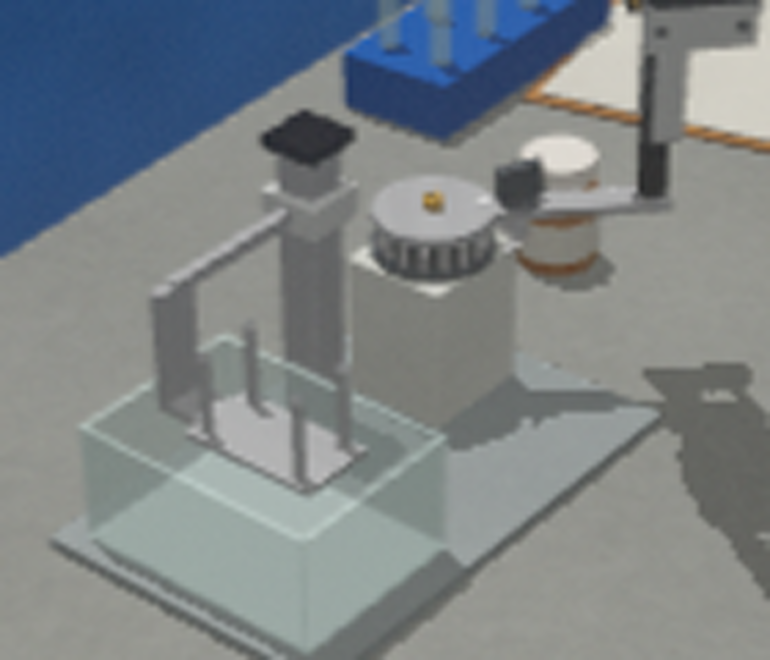

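Emit:
step_arm(commands=[{"xyz": [-0.01,0.012,0],"twist": [0,0,-6.5]},{"xyz": [-0.019,0.025,0],"twist": [0,0,-13.0]},{"xyz": [-0.026,0.039,0],"twist": [0,0,-19.5]},{"xyz": [-0.032,0.054,0],"twist": [0,0,-26.1]},{"xyz": [-0.036,0.07,0],"twist": [0,0,-32.6]},{"xyz": [-0.038,0.086,0],"twist": [0,0,-39.1]},{"xyz": [-0.039,0.101,0],"twist": [0,0,-45.6]}])

```text
time: 10.73
tool_pos: [0.4753, -0.1949, 0.1723]
ee_rot: [-1.568, -0.003, -1.587]
wrist_force: [1.6, -1.3, -0.6]
width: 0.0237
```

Emit:
step_arm(commands=[{"xyz": [0.001,0.016,0],"twist": [0,0,-6.6]},{"xyz": [0.005,0.032,0],"twist": [0,0,-13.1]},{"xyz": [0.01,0.047,0],"twist": [0,0,-19.7]},{"xyz": [0.017,0.061,0],"twist": [0,0,-26.3]},{"xyz": [0.025,0.075,0],"twist": [0,0,-32.9]},{"xyz": [0.035,0.088,0],"twist": [0,0,-39.4]},{"xyz": [0.046,0.099,0],"twist": [0,0,-46.0]},{"xyz": [0.046,0.099,0],"twist": [0,0,-46.0]}])

```text
time: 11.4
tool_pos: [0.5225, -0.0943, 0.1722]
ee_rot: [-1.569, 0.002, -2.382]
wrist_force: [0.3, -0.5, -0.3]
width: 0.0241
```

Emit:
step_arm(commands=[{"xyz": [-0.011,-0.011,0],"twist": [0,0,6.6]},{"xyz": [-0.021,-0.024,0],"twist": [0,0,13.1]},{"xyz": [-0.03,-0.038,0],"twist": [0,0,19.7]},{"xyz": [-0.036,-0.052,0],"twist": [0,0,26.3]},{"xyz": [-0.041,-0.067,0],"twist": [0,0,32.9]},{"xyz": [-0.045,-0.083,0],"twist": [0,0,39.4]},{"xyz": [-0.046,-0.099,0],"twist": [0,0,46.0]}])

```text
time: 11.98
tool_pos: [0.4756, -0.1928, 0.172]
ee_rot: [-1.568, 0.006, -1.569]
wrist_force: [3.3, 8.6, 0.0]
width: 0.024
```

Run:
```python
from h import *
np.set_printoptions(precision=4,suppress=True)
snap('side','e3');crop('e3',210,130,350,250,5.5,'e3c')
o=robot.get_obs();print(o['tool_pos'],o['ee_rot'],o['wrist_force'],o['width'])
```

```text
[ 0.4753 -0.1957  0.1721] [-1.5686  0.0027 -1.5673] [0.2811 3.48   1.1248] 0.024278823369184067
```

View pics/e3c.png

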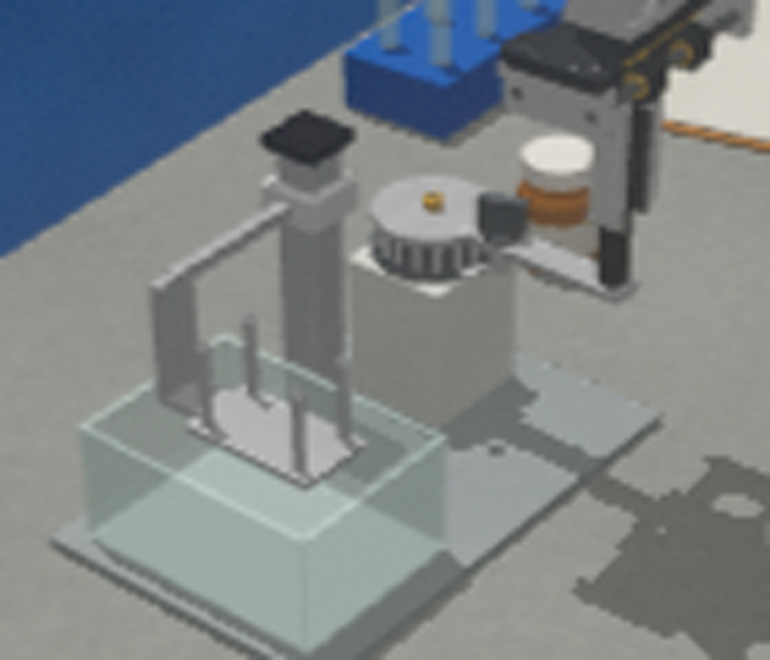

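Emit:
step_arm(commands=[{"xyz": [0.0,-0.016,0],"twist": [0,0,6.5]},{"xyz": [0.003,-0.032,0],"twist": [0,0,13.0]},{"xyz": [0.006,-0.047,0],"twist": [0,0,19.5]},{"xyz": [0.012,-0.062,0],"twist": [0,0,26.1]},{"xyz": [0.019,-0.076,0],"twist": [0,0,32.6]},{"xyz": [0.028,-0.089,0],"twist": [0,0,39.1]},{"xyz": [0.039,-0.101,0],"twist": [0,0,45.6]},{"xyz": [0.039,-0.101,0],"twist": [0,0,45.6]}])

```text
time: 12.7
tool_pos: [0.5043, -0.2862, 0.1682]
ee_rot: [-1.573, 0.037, -0.777]
wrist_force: [-23.5, 23.4, 5.6]
width: 0.0242
```

Run:
```python
from h import *
np.set_printoptions(precision=4,suppress=True)
p,d=snap('side','e4');crop('e4',210,130,350,250,5.5,'e4c')
p,d2=snap('top','e4t');crop('e4t',265,140,385,230,6.5,'e4tc')
o=robot.get_obs();print(o['tool_pos'],o['wrist_force'],o['width'])
for f in('e1','e2','e3','e4'):
  dd=np.load(f'pics/{f}_d.npy'); print(f,[atd('side',u,v,np.median(dd[v-1:v+2,u-1:u+2])) for u,v in((260,209),(262,207))])
for u,v in [(296,190),(297,195),(296,185)]: print(atd('top',u,v,d2[v,u]))
```

```text
[ 0.5038 -0.2856  0.1682] [-22.6178  21.9809  10.2636] 0.0247219630478255
e1 [array([ 0.6102, -0.0266,  0.0712]), array([ 0.6289, -0.0601,  0.0523])]
e2 [array([ 0.5901, -0.0025,  0.0937]), array([ 0.5886, -0.0113,  0.0973])]
e3 [array([0.5838, 0.0051, 0.1008]), array([ 0.5825, -0.0039,  0.1041])]
e4 [array([0.584 , 0.0048, 0.1005]), array([ 0.5826, -0.0041,  0.104 ])]
[0.5725 0.0053 0.1021]
[0.5561 0.0022 0.0979]
[0.5901 0.0049 0.1   ]
```

View pics/e4c.png

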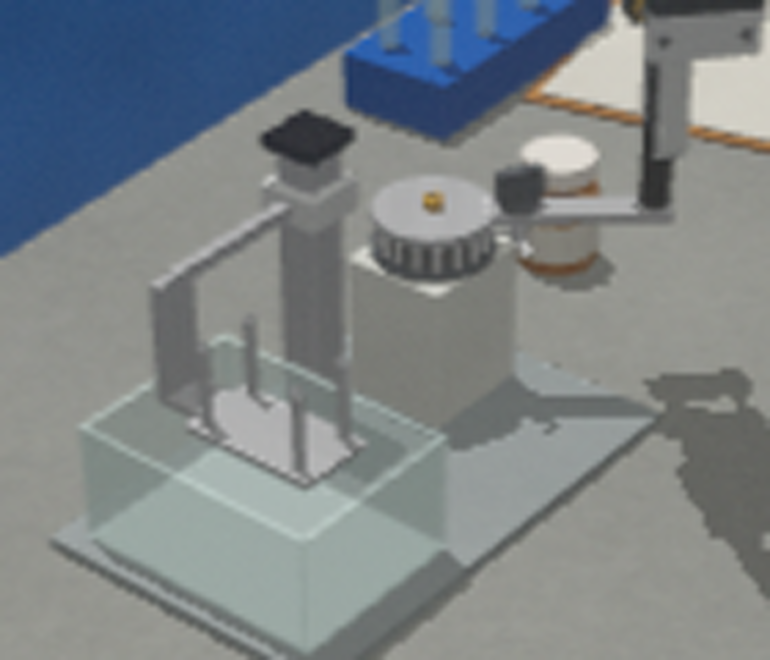

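View pics/e4tc.png

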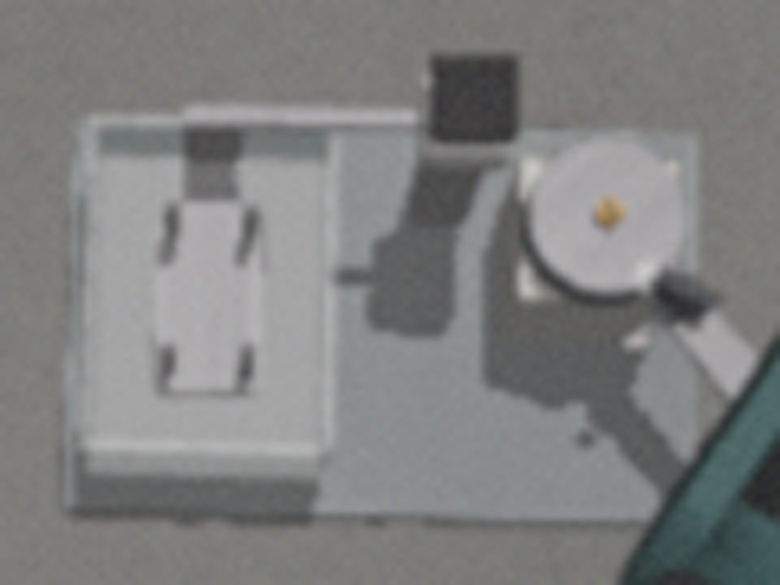

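Emit:
step_arm(commands=[{"xyz": [-0.012,0.014,0],"twist": [0,0,-7]},{"xyz": [-0.019,0.025,0],"twist": [0,0,-13.0]},{"xyz": [-0.019,0.025,0],"twist": [0,0,-13.0]},{"xyz": [-0.019,0.025,0],"twist": [0,0,-13.0]}])

```text
time: 13.13
tool_pos: [0.4877, -0.2618, 0.1671]
ee_rot: [-1.577, 0.026, -1.007]
wrist_force: [-12.7, 16.7, -3.6]
width: 0.024
```

Run:
```python
from h import *
o=robot.get_obs();print(o['tool_pos'],o['wrist_force'])
crop('e4t',282,160,312,206,17,'f1')
```

```text
[ 0.48773682 -0.26176377  0.16710079] [-12.73448216  16.73421958  -3.58165794]
```

View pics/f1.png

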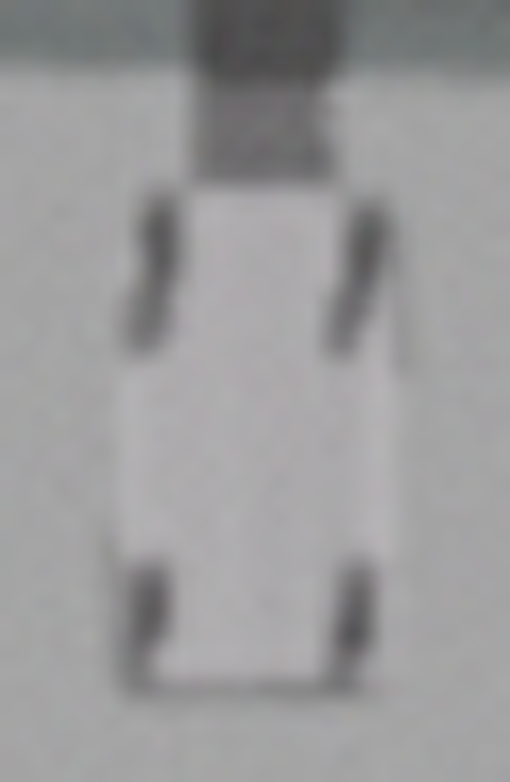

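Run:
```python
from h import *
np.set_printoptions(precision=4,suppress=True)
p,d=snap('side','e5');crop('e5',250,90,370,190,6.5,'e5c')
o=robot.get_obs();print(o)
```

```text
{'time': 13.1833, 'joint_positions': array([-0.5983,  0.1219,  1.3743,  0.0047,  1.6722,  0.4086]), 'qvel': array([-0.0033,  0.0069, -0.008 , -0.0008,  0.0052, -0.0035]), 'joint_torque': array([ -4.9046, -36.3169, -39.7415,  -2.1007,  -6.6886,   0.1416]), 'tool_pos': array([ 0.4878, -0.2619,  0.1671]), 'ee_rot': array([-1.5772,  0.0265, -1.0065]), 'wrist_force': array([-13.3029,  17.1442,  -3.2532]), 'wrist_torque': array([3.0837, 2.3177, 0.1571]), 'width': 0.023847044693427247}
```

View pics/e5c.png

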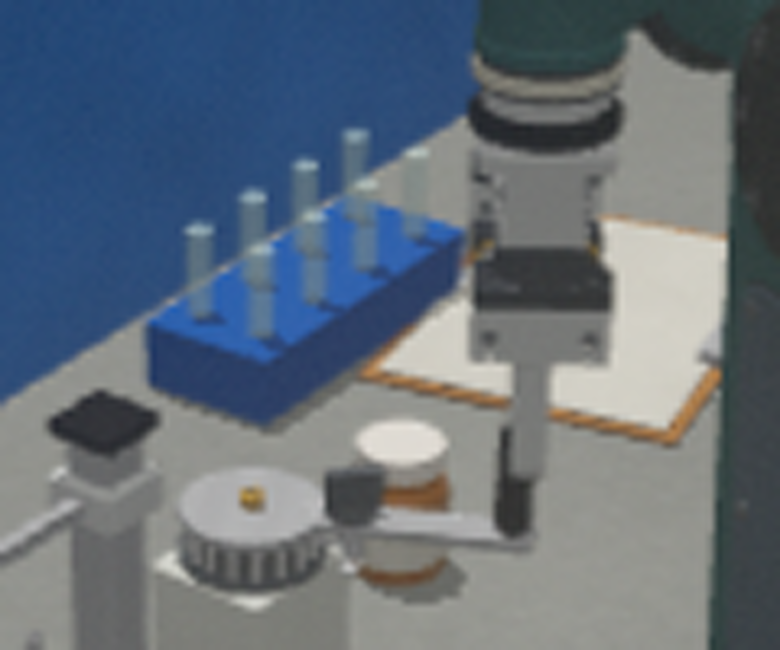

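Emit:
step_arm(commands=[{"xyz": [-0.007,0.014,0],"twist": [0,0,-6.0]},{"xyz": [-0.013,0.028,0],"twist": [0,0,-12]},{"xyz": [-0.013,0.028,0],"twist": [0,0,-12]},{"xyz": [-0.013,0.028,0],"twist": [0,0,-12]}])

```text
time: 13.52
tool_pos: [0.4791, -0.2376, 0.1696]
ee_rot: [-1.575, 0.012, -1.217]
wrist_force: [-4.9, 9.2, -3.0]
width: 0.0246
```

Run:
```python
from h import *
np.set_printoptions(precision=4,suppress=True)
p,d=snap('side','e6');crop('e6',210,120,350,240,5.5,'e6c')
o=robot.get_obs();print(o['tool_pos'],o['ee_rot'],o['wrist_force'],o['wrist_torque'])
print([atd('side',u,v,np.median(d[v-1:v+2,u-1:u+2])) for u,v in((260,209),(262,207))])
```

```text
[ 0.4792 -0.2378  0.1696] [-1.5748  0.0119 -1.2167] [-4.0363  9.5983 -2.317 ] [1.8365 0.8393 0.0089]
[array([0.5833, 0.0056, 0.1013]), array([ 0.5834, -0.005 ,  0.1031])]
```

View pics/e6c.png

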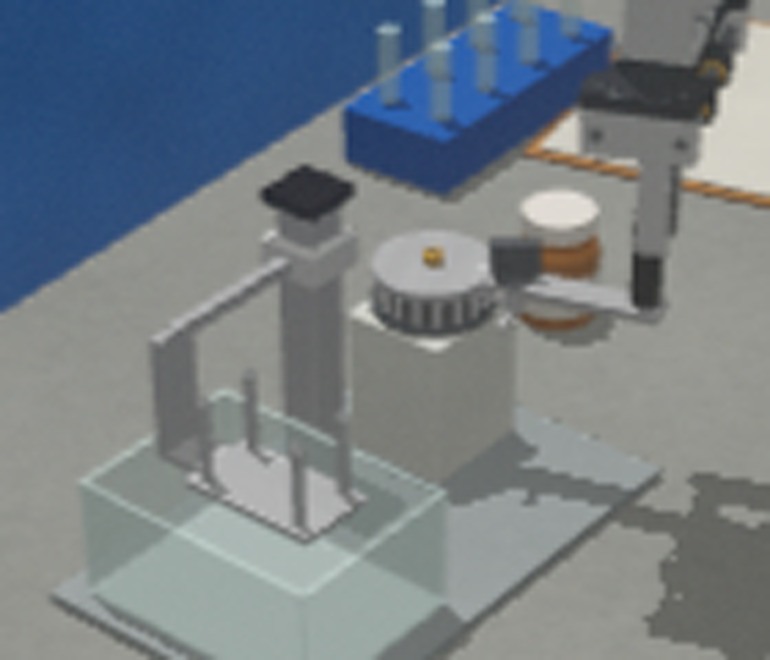

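Emit:
step_arm(commands=[{"xyz": [-0.002,0.015,0],"twist": [0,0,-6.0]},{"xyz": [-0.003,0.03,0],"twist": [0,0,-12]},{"xyz": [-0.003,0.03,0],"twist": [0,0,-12]},{"xyz": [-0.003,0.03,0],"twist": [0,0,-12]}])

```text
time: 13.9
tool_pos: [0.4781, -0.2115, 0.1713]
ee_rot: [-1.573, 0.002, -1.426]
wrist_force: [-3.8, 2.5, -1.5]
width: 0.0243
```

Emit:
step_arm(commands=[{"xyz": [0,0,0],"twist": [0,0,0]},{"xyz": [0,0,0],"twist": [0,0,0]},{"xyz": [0,0,0],"twist": [0,0,0]},{"xyz": [0,0,0.035],"twist": [0,0,0]},{"xyz": [0,0,0.07],"twist": [0,0,0]},{"xyz": [0,0,0.105],"twist": [0,0,0]},{"xyz": [0,0,0.12],"twist": [0,0,0]},{"xyz": [0,0,0.12],"twist": [0,0,0]},{"xyz": [0,0,0.12],"twist": [0,0,0]}], fingers=150)

```text
time: 14.65
tool_pos: [0.4804, -0.2139, 0.293]
ee_rot: [-1.568, -0.002, -1.429]
wrist_force: [0.3, 0.4, -0.1]
width: 0.0385
```

Run:
```python
from h import *
np.set_printoptions(precision=4,suppress=True)
p,d=snap('top','g1'); snap('side','g1s')
o=robot.get_obs();print(o['tool_pos'],o['ee_rot'],o['wrist_force'],o['wrist_torque'])
# post tops from e4t crop f1 (282+x/17,160+y/17)
for x,y in [(162,205),(373,215),(155,575),(358,575)]:
    print(atz('top',282+(x)/17-.5,160+(y)/17-.5,.16))
print('g1');
```

```text
[ 0.4794 -0.2132  0.29  ] [-1.5732  0.0015 -1.4289] [ 0.1904  0.3643 -0.9463] [0.0325 0.0204 0.0067]
[0.6221 0.0208 0.16  ]
[ 0.6193 -0.0195  0.16  ]
[0.55   0.0233 0.16  ]
[ 0.5493 -0.0152  0.16  ]
g1
```

View pics/g1.png

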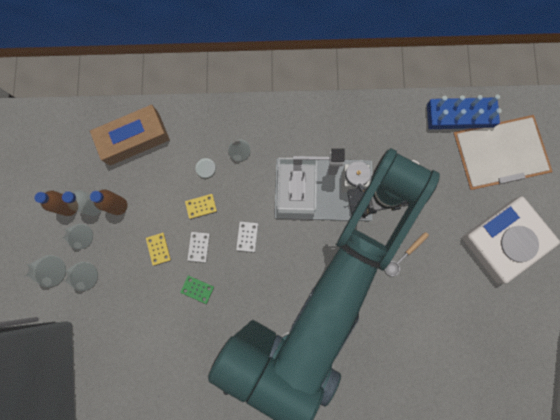

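View pics/g1s.png

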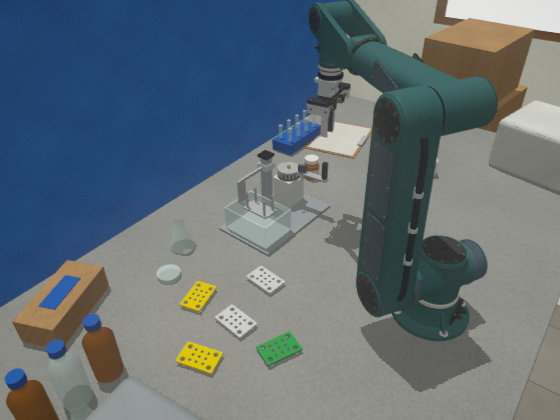

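```bash
cat >> h.py <<'E'
def plates(p,name='top',roi=(170,200,275,280),z=.016,thr=165):
    hsv=cv2.cvtColor(p,cv2.COLOR_RGB2HSV); m=((hsv[...,2]>thr)&(hsv[...,1]<40)).astype(np.uint8)
    k=np.zeros_like(m); u0,v0,u1,v1=roi; k[v0:v1,u0:u1]=m[v0:v1,u0:u1]
    k=cv2.morphologyEx(k,cv2.MORPH_CLOSE,np.ones((5,5),np.uint8))
    out=[]
    for c in cv2.findContours(k,cv2.RETR_EXTERNAL,cv2.CHAIN_APPROX_NONE)[0]:
        if cv2.contourArea(c)<150: continue
        b=cv2.boxPoints(cv2.minAreaRect(c)); q=np.array([atz(name,u,v,z) for u,v in b])[:,:2]
        mm=np.zeros_like(k);cv2.drawContours(mm,[c],-1,1,-1); ys,xs=np.nonzero(mm)
        ctr=atz(name,xs.mean(),ys.mean(),z)[:2]
        e=[q[1]-q[0],q[2]-q[1]]; l=max(e,key=np.linalg.norm); yaw=np.arctan2(l[1],l[0]); yaw=(yaw+np.pi/2)%np.pi-np.pi/2
        W=np.array([atz(name,x,y,z)[:2] for x,y in zip(xs,ys)]); w,V=np.linalg.eigh(np.cov(W.T)); v=V[:,1]; y2=(np.arctan2(v[1],v[0])+np.pi/2)%np.pi-np.pi/2
        out.append((ctr,yaw,y2,[np.linalg.norm(x) for x in e])); print('px',xs.mean(),ys.mean(),'ctr',ctr,'box',q.mean(0),'yaw',yaw,y2,[round(np.linalg.norm(x),4) for x in e])
    return out
E
python3 - <<'E'
from h import *
np.set_printoptions(precision=4,suppress=True)
for f in('top0','e4t','g1'):
    p=cv2.cvtColor(cv2.imread(f'pics/{f}.png'),cv2.COLOR_BGR2RGB); print(f); plates(p)
E
```

```text
top0
px 197.9404761904762 246.4543650793651 ctr [0.3946 0.3522] box [0.3952 0.3524] yaw -0.1050010294767949 -0.09945168915683844 [np.float64(0.0997), np.float64(0.0631)]
px 246.71570576540756 236.1292246520875 ctr [0.4281 0.1806] box [0.4285 0.1807] yaw -0.11701355996528506 -0.13391041186311536 [np.float64(0.0994), np.float64(0.0632)]
e4t
px 197.92885375494072 246.4822134387352 ctr [0.3945 0.3522] box [0.3952 0.3524] yaw -0.1050010294767949 -0.09628164895314928 [np.float64(0.0997), np.float64(0.0631)]
px 246.6986301369863 236.09980430528375 ctr [0.4282 0.1807] box [0.4286 0.1808] yaw -0.12192799479246164 -0.11998514040130104 [np.float64(0.0995), np.float64(0.0638)]
g1
px 197.89607843137256 246.45686274509805 ctr [0.3946 0.3524] box [0.3952 0.3526] yaw -0.10495610667032396 -0.10044984355005049 [np.float64(0.0998), np.float64(0.0636)]Traceback (most recent call last):
  File "<stdin>", line 4, in <module>
  File "h.py", line 33, in plates
    W=np.array([atz(name,x,y,z)[:2] for x,y in zip(xs,ys)]); w,V=np.linalg.eigh(np.cov(W.T)); v=V[:,1]; y2=(np.arctan2(v[1],v[0])+np.pi/2)%np.pi-np.pi/2
                ~~~^^^^^^^^^^^^
  File "h.py", line 9, in atz
    o,d=ray(name,u,v); return o+d*(z-o[2])/d[2]
        ~~~^^^^^^^^^^
  File "h.py", line 6, in ray
    c=robot.camera_info(name);R=np.array(c['R']);t=np.array(c['t'])
ValueError: time passes only in moves, steps and waits
```

Run:
```python
s=open('h.py').read()
s=s.replace("def snap(","_C={}\ndef ci(n):\n    if n not in _C: _C[n]=robot.camera_info(n)\n    return _C[n]\ndef snap(",1).replace("c=robot.camera_info(name)","c=ci(name)")
open('h.py','w').write(s)
```

Emit:
step_arm(commands=[{"xyz": [-0.005,0.035,0],"twist": [0,0,-3]},{"xyz": [-0.01,0.073,0],"twist": [0,0,-6]},{"xyz": [-0.015,0.111,0],"twist": [0,0,-9]},{"xyz": [-0.02,0.149,0],"twist": [0,0,-12]},{"xyz": [-0.025,0.187,0],"twist": [0,0,-15.1]},{"xyz": [-0.03,0.225,0],"twist": [0,0,-15.1]},{"xyz": [-0.035,0.263,0],"twist": [0,0,-15.1]},{"xyz": [-0.04,0.301,0],"twist": [0,0,-15.1]},{"xyz": [-0.045,0.339,0],"twist": [0,0,-15.1]},{"xyz": [-0.05,0.37,0],"twist": [0,0,-15.1]},{"xyz": [-0.0514,0.394,0],"twist": [0,0,-15.1]},{"xyz": [-0.0514,0.394,0],"twist": [0,0,-15.1]}], fingers=0)

```text
time: 15.75
tool_pos: [0.4268, 0.1844, 0.2892]
ee_rot: [-1.576, -0.0, -1.686]
wrist_force: [-1.4, -0.6, -1.0]
width: 0.0938
```

Emit:
step_arm(commands=[{"xyz": [0,0,-0.04],"twist": [0,0,0]},{"xyz": [0,0,-0.08],"twist": [0,0,0]},{"xyz": [0,0,-0.12],"twist": [0,0,0]},{"xyz": [0,0,-0.16],"twist": [0,0,0]},{"xyz": [0,0,-0.2],"twist": [0,0,0]},{"xyz": [0,0,-0.22],"twist": [0,0,0]},{"xyz": [0,0,-0.22],"twist": [0,0,0]},{"xyz": [0,0,-0.22],"twist": [0,0,0]}])

```text
time: 16.42
tool_pos: [0.4268, 0.1798, 0.0698]
ee_rot: [-1.576, -0.002, -1.693]
wrist_force: [0.1, -0.7, 1.3]
width: 0.0943
```

Run:
```python
from h import *
np.set_printoptions(precision=4,suppress=True)
snap('side','g2');crop('g2',195,190,335,310,5.5,'g2c')
o=robot.get_obs();print(o['tool_pos'],o['ee_rot'],o['wrist_force'],o['width'])
```

```text
[0.4286 0.1804 0.0721] [-1.5711 -0.0005 -1.6927] [-0.0439  0.3105  0.0993] 0.09411305393763301
```

View pics/g2c.png

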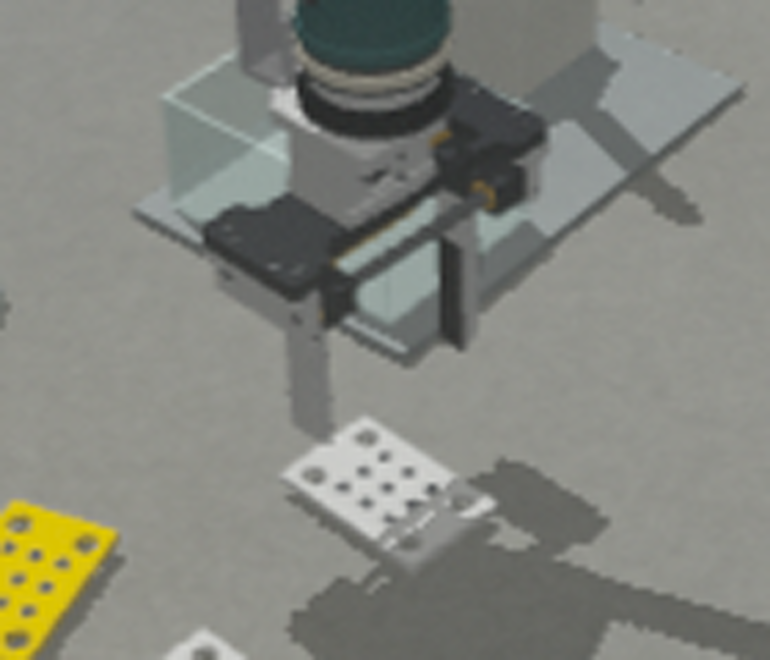

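Emit:
step_arm(commands=[{"xyz": [0,0,-0.02],"twist": [0,0,0]},{"xyz": [0,0,-0.04],"twist": [0,0,0]},{"xyz": [0,0,-0.052],"twist": [0,0,0]},{"xyz": [0,0,-0.058],"twist": [0,0,0]},{"xyz": [0,0,-0.058],"twist": [0,0,0]},{"xyz": [0,0,-0.058],"twist": [0,0,0]}])

```text
time: 16.97
tool_pos: [0.4299, 0.1813, 0.0158]
ee_rot: [-1.568, 0.001, -1.692]
wrist_force: [0.3, 0.2, 0.1]
width: 0.0938
```

Emit:
step_arm(commands=[{"xyz": [0,0,0],"twist": [0,0,0]},{"xyz": [0,0,0],"twist": [0,0,0]},{"xyz": [0,0,0],"twist": [0,0,0]},{"xyz": [0,0,0],"twist": [0,0,0]},{"xyz": [0,0,0],"twist": [0,0,0]},{"xyz": [0,0,0],"twist": [0,0,0]},{"xyz": [0,0,0],"twist": [0,0,0]}], fingers=255)

```text
time: 17.55
tool_pos: [0.4284, 0.181, 0.014]
ee_rot: [-1.571, -0.0, -1.692]
wrist_force: [0.6, 0.5, -0.2]
width: 0.0509
```

Run:
```python
from h import *
np.set_printoptions(precision=4,suppress=True)
snap('side','g3');crop('g3',195,190,335,310,5.5,'g3c')
o=robot.get_obs();print(o['tool_pos'],o['ee_rot'],o['wrist_force'],o['width'])
```

```text
[0.4284 0.181  0.014 ] [-1.5709 -0.0001 -1.692 ] [ 0.8824 -0.0003  0.2337] 0.04675110777922259
```

View pics/g3c.png

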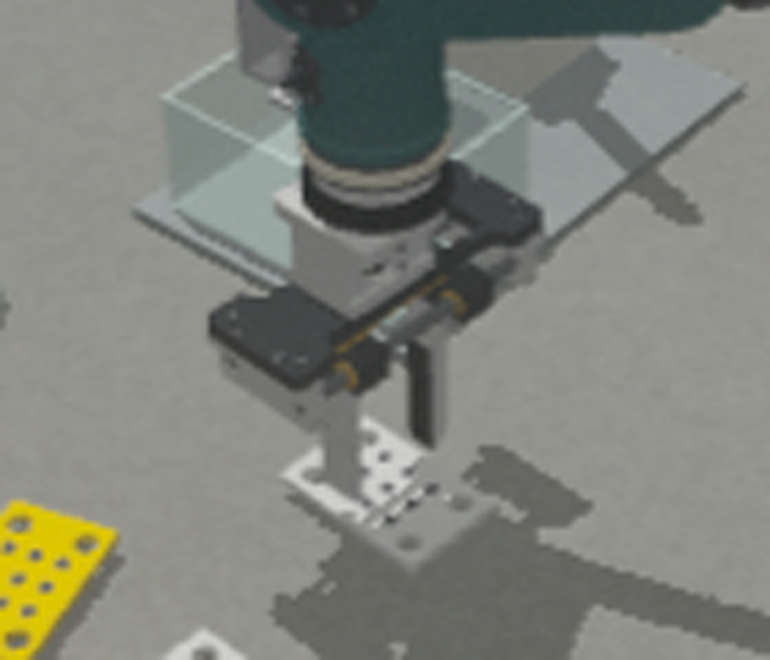

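Emit:
step_arm(commands=[{"xyz": [0,0,0.01],"twist": [0,0,0]},{"xyz": [0,0,0.01],"twist": [0,0,0]},{"xyz": [0,0,0.01],"twist": [0,0,0]},{"xyz": [0,0,0.01],"twist": [0,0,0]},{"xyz": [0,0,0.01],"twist": [0,0,0]},{"xyz": [0,0,0.01],"twist": [0,0,0]},{"xyz": [0,0,0.01],"twist": [0,0,0]},{"xyz": [0,0,0.01],"twist": [0,0,0]}], fingers=0)

```text
time: 18.27
tool_pos: [0.4283, 0.181, 0.0238]
ee_rot: [-1.571, -0.0, -1.692]
wrist_force: [-0.6, -0.0, -0.1]
width: 0.0933
```

Run:
```python
from h import *
np.set_printoptions(precision=4,suppress=True)
snap('side','g4');crop('g4',195,190,335,310,5.5,'g4c')
p,_=snap('top','g4t')
o=robot.get_obs();print(o['tool_pos'],o['ee_rot'],o['wrist_force'],o['width'])
```

```text
[0.4283 0.181  0.0239] [-1.571  -0.0002 -1.692 ] [-0.4549  0.2674  0.1458] 0.09388646114483237
```

View pics/g4c.png

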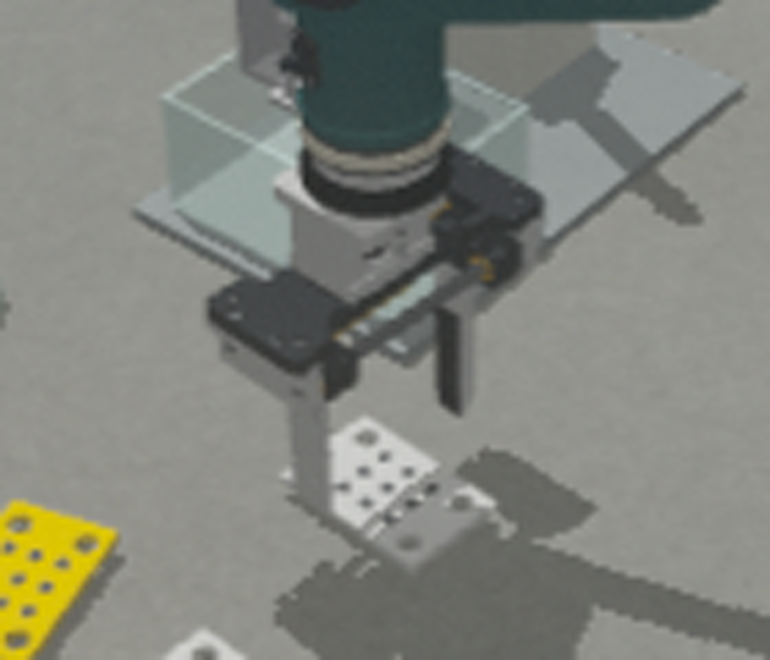

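Run:
```python
from h import *
np.set_printoptions(precision=4,suppress=True)
for z in (.016,.03,.04,.05): print(z,atz('side',278.3,264.9,z),atz('side',253,283.5,z))
d=np.load('pics/g4_d.npy')
for u,v in [(277,250),(278,258),(279,262),(279,263),(251,275),(252,280),(252,282)]: print(u,v,atd('side',u,v,d[v,u]))
```

```text
0.016 [0.4326 0.1093 0.016 ] [0.444  0.2169 0.016 ]
0.03 [0.4233 0.1215 0.03  ] [0.4346 0.2276 0.03  ]
0.04 [0.4167 0.1302 0.04  ] [0.4278 0.2352 0.04  ]
0.05 [0.4101 0.139  0.05  ] [0.4211 0.2428 0.05  ]
277 250 [0.4192 0.1324 0.0983]
278 258 [0.4133 0.1358 0.0731]
279 262 [0.4148 0.1292 0.0518]
279 263 [0.4128 0.1318 0.0508]
251 275 [0.4306 0.2385 0.0739]
252 280 [0.4282 0.2382 0.0559]
252 282 [ 0.4619  0.2008 -0.0011]
```

Emit:
step_arm(commands=[{"xyz": [0,0,-0.01],"twist": [0,0,0]},{"xyz": [0,0,-0.018],"twist": [0,0,0]},{"xyz": [0,0,-0.022],"twist": [0,0,0]},{"xyz": [0,0,-0.022],"twist": [0,0,0]},{"xyz": [0,0,-0.022],"twist": [0,0,0]}])

```text
time: 18.78
tool_pos: [0.4278, 0.1808, 0.0012]
ee_rot: [-1.572, -0.001, -1.692]
wrist_force: [-0.1, 0.5, -0.3]
width: 0.0943
```

Run:
```python
from h import *
np.set_printoptions(precision=4,suppress=True)
p,d=snap('side','g5');crop('g5',195,190,335,310,5.5,'g5c')
o=robot.get_obs();print(o['tool_pos'],o['ee_rot'],o['wrist_force'],o['width'])
```

```text
[0.4283 0.181  0.0017] [-1.5713 -0.0003 -1.692 ] [ 0.1173 -0.2829 -0.6164] 0.09389985400671243
```

View pics/g5c.png

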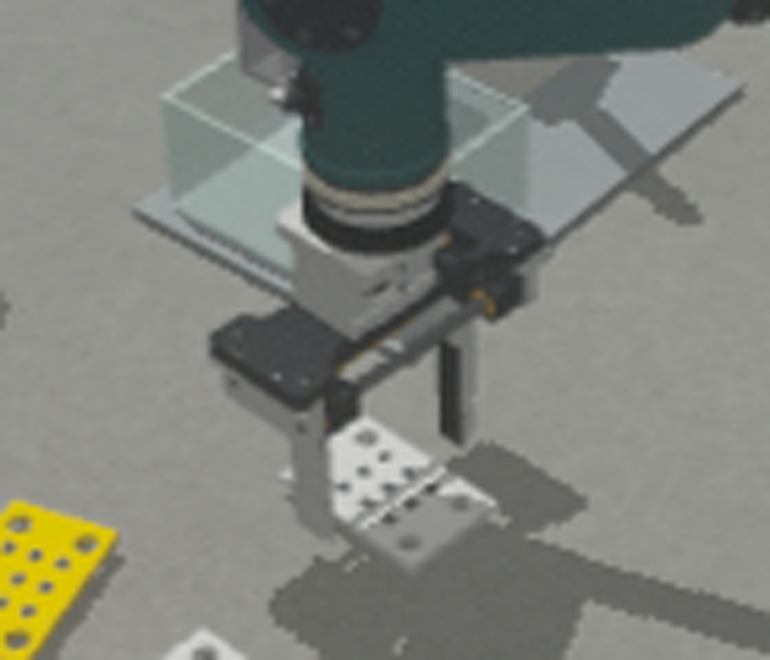

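Emit:
step_arm(commands=[{"xyz": [0,0,-0.004],"twist": [0,0,0]},{"xyz": [0,0,-0.008],"twist": [0,0,0]},{"xyz": [0,0,-0.01],"twist": [0,0,0]},{"xyz": [0,0,-0.01],"twist": [0,0,0]},{"xyz": [0,0,-0.01],"twist": [0,0,0]}])

```text
time: 19.25
tool_pos: [0.4283, 0.1809, -0.0082]
ee_rot: [-1.571, -0.0, -1.692]
wrist_force: [-0.4, -0.5, -0.1]
width: 0.0943
```

Emit:
step_arm(commands=[{"xyz": [0,0,-0.002],"twist": [0,0,0]},{"xyz": [0,0,-0.004],"twist": [0,0,0]},{"xyz": [0,0,-0.004],"twist": [0,0,0]},{"xyz": [0,0,-0.004],"twist": [0,0,0]}])

```text
time: 19.58
tool_pos: [0.4283, 0.181, -0.0121]
ee_rot: [-1.571, -0.0, -1.692]
wrist_force: [-0.5, 0.6, 0.6]
width: 0.0937
```

Run:
```python
from h import *
np.set_printoptions(precision=4,suppress=True)
p,d=snap('side','g6');crop('g6',195,190,335,310,5.5,'g6c')
o=robot.get_obs();print(o['tool_pos'],o['ee_rot'],o['wrist_force'],o['width'])
```

```text
[ 0.4284  0.181  -0.012 ] [-1.5709 -0.0001 -1.692 ] [0.6682 0.359  0.097 ] 0.0946715330853702
```

View pics/g6c.png

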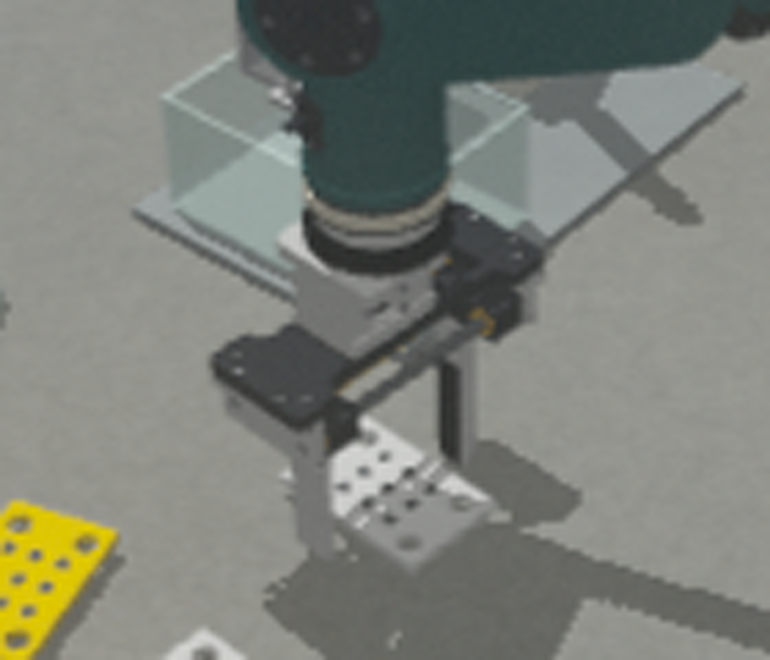

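Emit:
step_arm(commands=[{"xyz": [0,0,0],"twist": [0,0,0]},{"xyz": [0,0,0],"twist": [0,0,0]},{"xyz": [0,0,0],"twist": [0,0,0]},{"xyz": [0,0,0],"twist": [0,0,0]},{"xyz": [0,0,0],"twist": [0,0,0]},{"xyz": [0,0,0],"twist": [0,0,0]},{"xyz": [0,0,0],"twist": [0,0,0]},{"xyz": [0,0,0],"twist": [0,0,0]}], fingers=255)

```text
time: 20.3
tool_pos: [0.4284, 0.181, -0.012]
ee_rot: [-1.571, -0.0, -1.692]
wrist_force: [-0.1, -0.6, 0.8]
width: 0.0633
```

Emit:
step_arm(commands=[{"xyz": [0,0,0.02],"twist": [0,0,0]},{"xyz": [0,0,0.05],"twist": [0,0,0]},{"xyz": [0,0,0.08],"twist": [0,0,0]},{"xyz": [0,0,0.11],"twist": [0,0,0]},{"xyz": [0,0,0.14],"twist": [0,0,0]},{"xyz": [0,0,0.17],"twist": [0,0,0]},{"xyz": [0,0,0.2],"twist": [0,0,0]},{"xyz": [0,0,0.202],"twist": [0,0,0]},{"xyz": [0,0,0.202],"twist": [0,0,0]}])

```text
time: 21.05
tool_pos: [0.4296, 0.1814, 0.1919]
ee_rot: [-1.567, 0.002, -1.692]
wrist_force: [-0.1, -0.3, -2.7]
width: 0.0635
```

Emit:
step_arm(commands=[{"xyz": [0.02,-0.023,0],"twist": [0,0,1]},{"xyz": [0.04,-0.046,0],"twist": [0,0,2]},{"xyz": [0.06,-0.069,0],"twist": [0,0,3]},{"xyz": [0.08,-0.092,0],"twist": [0,0,4]},{"xyz": [0.1,-0.115,0],"twist": [0,0,4.5]},{"xyz": [0.12,-0.138,0],"twist": [0,0,4.5]},{"xyz": [0.14,-0.16,0],"twist": [0,0,4.5]},{"xyz": [0.15,-0.172,0],"twist": [0,0,4.5]},{"xyz": [0.1566,-0.179,0],"twist": [0,0,4.5]},{"xyz": [0.1566,-0.179,0],"twist": [0,0,4.5]},{"xyz": [0.1566,-0.179,0],"twist": [0,0,4.5]},{"xyz": [0.1566,-0.179,0],"twist": [0,0,4.5]}])

```text
time: 22.05
tool_pos: [0.5842, 0.0033, 0.1898]
ee_rot: [-1.572, 0.001, -1.612]
wrist_force: [0.2, 0.7, -0.5]
width: 0.0634
```

Run:
```python
from h import *
np.set_printoptions(precision=4,suppress=True)
p,d=snap('side','k1');crop('k1',195,120,335,240,5.5,'k1c')
p,d=snap('top','k1t');crop('k1t',240,130,350,230,7,'k1tc')
o=robot.get_obs();print(o['tool_pos'],o['ee_rot'],o['wrist_force'],o['width'])
```

```text
[0.5844 0.0033 0.1904] [-1.5705  0.0003 -1.6117] [ 0.2066 -0.181  -0.4235] 0.06343951330151938
```

View pics/k1c.png

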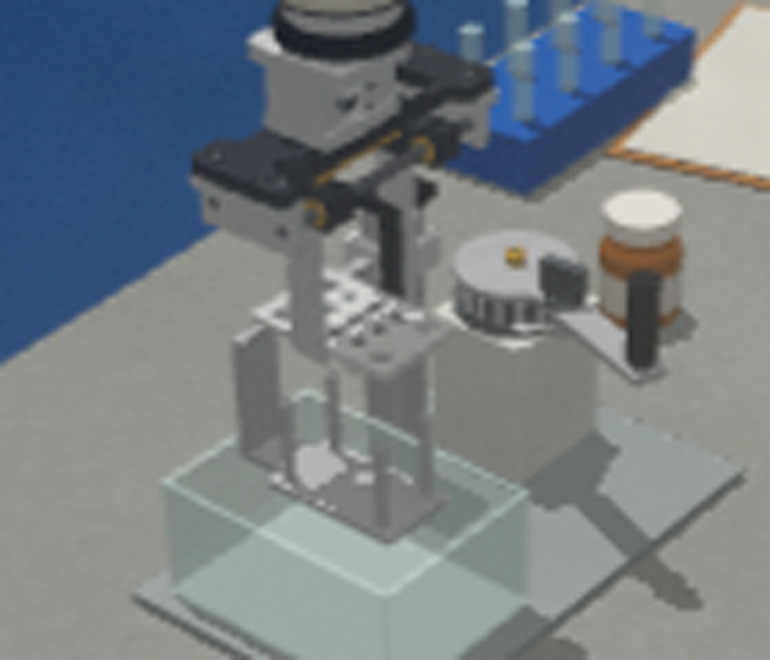

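View pics/k1tc.png

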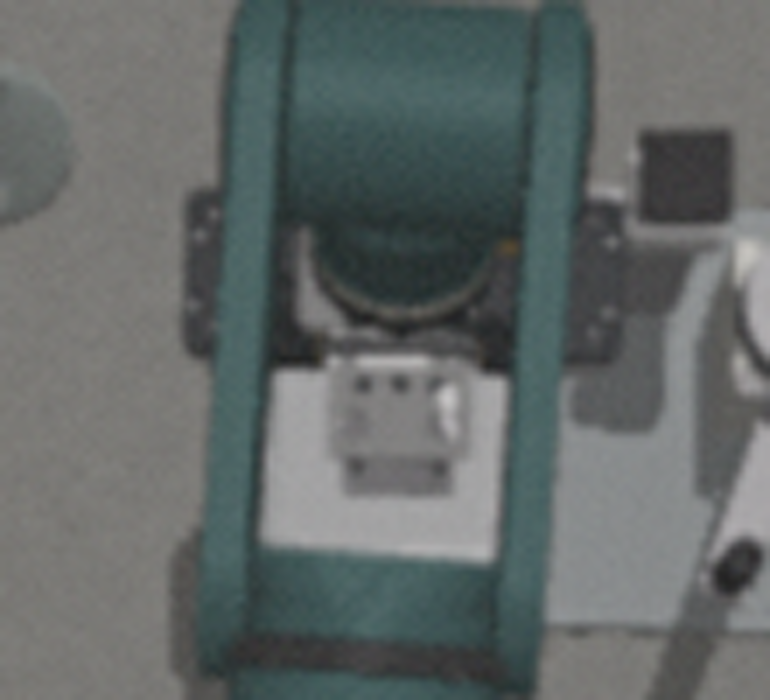

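Run:
```python
from h import *
crop('k1t',278,172,316,206,20,'k1te');crop('k1',235,160,285,215,14,'k1e')
```

```text
(no output)
```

View pics/k1te.png

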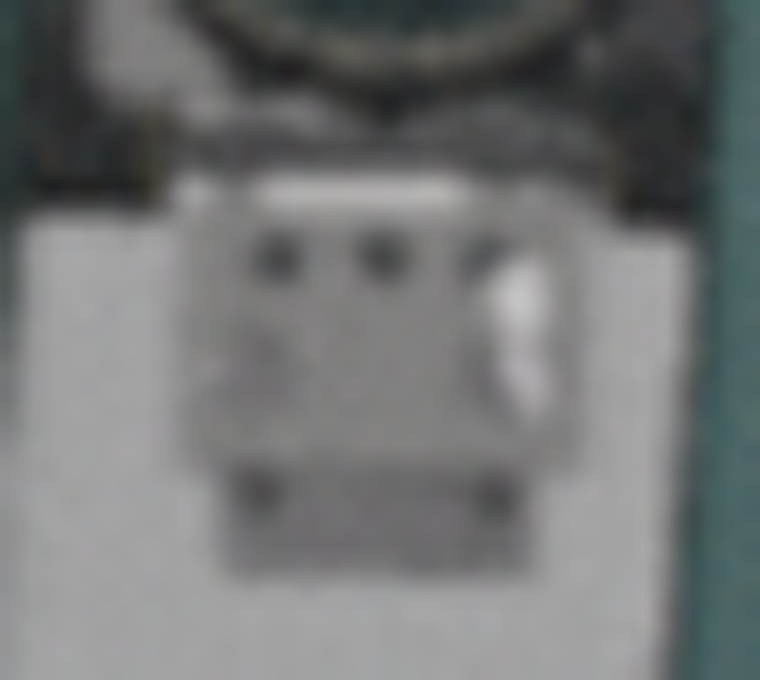

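View pics/k1e.png

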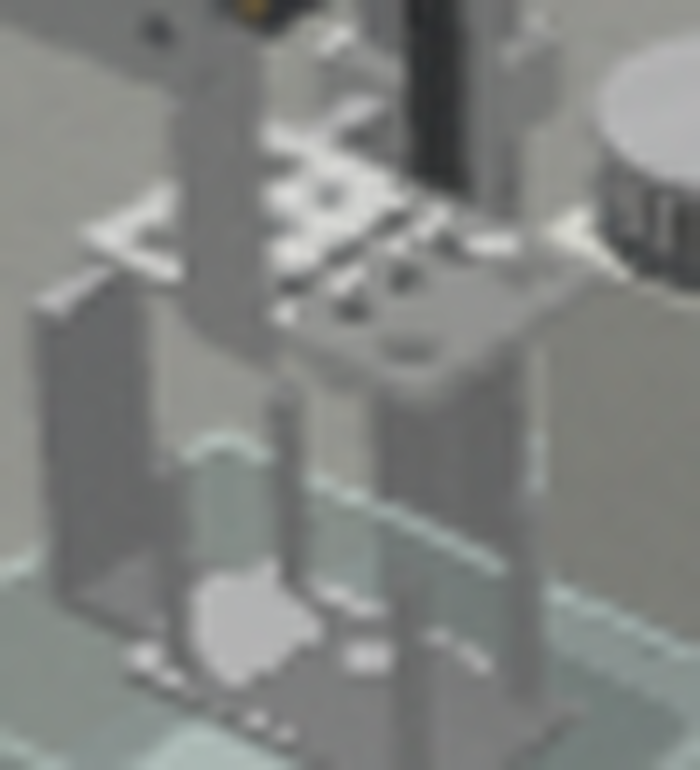

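Run:
```python
from h import *
np.set_printoptions(precision=4,suppress=True)
T=lambda x,y,z: atz('top',278+(x+.5)/20-.5,172+(y+.5)/20-.5,z)
print('plate edge L/R at v 440',T(190,440,.216),T(578,440,.216)); print('front edge',T(190,465,.216),T(384,465,.214),T(578,465,.216))
print('marks',T(278,258,.218),T(385,255,.218),T(490,250,.218)); print('holes',T(250,360,.218),T(497,360,.218))
print('platform front corners',T(226,575,.1),T(527,575,.1)); print('posts',T(262,495,.11),T(495,497,.11))
F=lambda x,y,z: atz('top',282+(x+.5)/17-.5,160+(y+.5)/17-.5,z)
print('platform',F(120,690,.1),F(370,690,.1))
print('platform sides',F(122,450,.1),F(395,450,.1))
```

```text
plate edge L/R at v 440 [0.5386 0.0342 0.216 ] [ 0.5375 -0.0258  0.216 ]
front edge [0.5346 0.0343 0.216 ] [0.5345 0.0042 0.214 ] [ 0.5335 -0.0257  0.216 ]
marks [0.5667 0.0201 0.218 ] [0.5668 0.0035 0.218 ] [ 0.5673 -0.0128  0.218 ]
holes [0.5506 0.0247 0.218 ] [ 0.5499 -0.0135  0.218 ]
platform front corners [0.5382 0.03   0.1   ] [ 0.5372 -0.0205  0.1   ]
posts [0.5498 0.0237 0.11  ] [ 0.5488 -0.0152  0.11  ]
platform [0.5387 0.0308 0.1   ] [ 0.5378 -0.0185  0.1   ]
platform sides [0.5871 0.0296 0.1   ] [ 0.5861 -0.0245  0.1   ]
```

Emit:
step_arm(commands=[{"xyz": [-0.0005,-0.001,-0.015],"twist": [0,0,0]},{"xyz": [-0.0005,-0.001,-0.03],"twist": [0,0,0]},{"xyz": [-0.0005,-0.001,-0.043],"twist": [0,0,0]},{"xyz": [-0.0005,-0.001,-0.043],"twist": [0,0,0]},{"xyz": [-0.0005,-0.001,-0.043],"twist": [0,0,0]},{"xyz": [-0.0005,-0.001,-0.043],"twist": [0,0,0]}])

```text
time: 22.65
tool_pos: [0.5848, 0.0015, 0.1483]
ee_rot: [-1.569, -0.0, -1.613]
wrist_force: [0.0, -0.0, -0.9]
width: 0.0633
```

Run:
```python
from h import *
np.set_printoptions(precision=4,suppress=True)
p,d=snap('top','k2t');crop('k2t',278,172,316,206,20,'k2te')
p,d=snap('side','k2');crop('k2',235,160,285,215,14,'k2e')
o=robot.get_obs();print(o['tool_pos'],o['ee_rot'],o['wrist_force'],o['width'])
```

```text
[0.5852 0.0012 0.1486] [-1.5681 -0.0002 -1.613 ] [-1.2643 -0.0856 -0.3056] 0.06326275576884378
```

View pics/k2te.png

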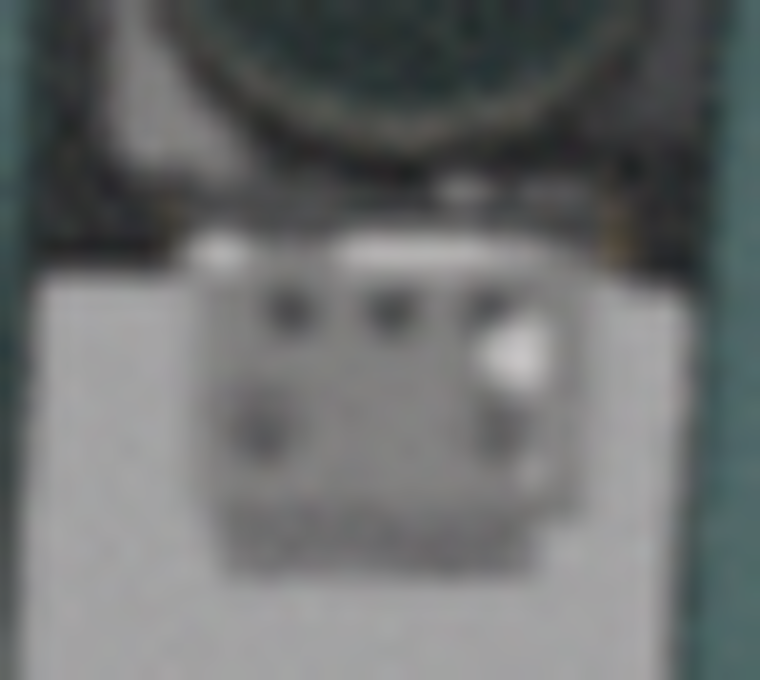

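View pics/k2e.png

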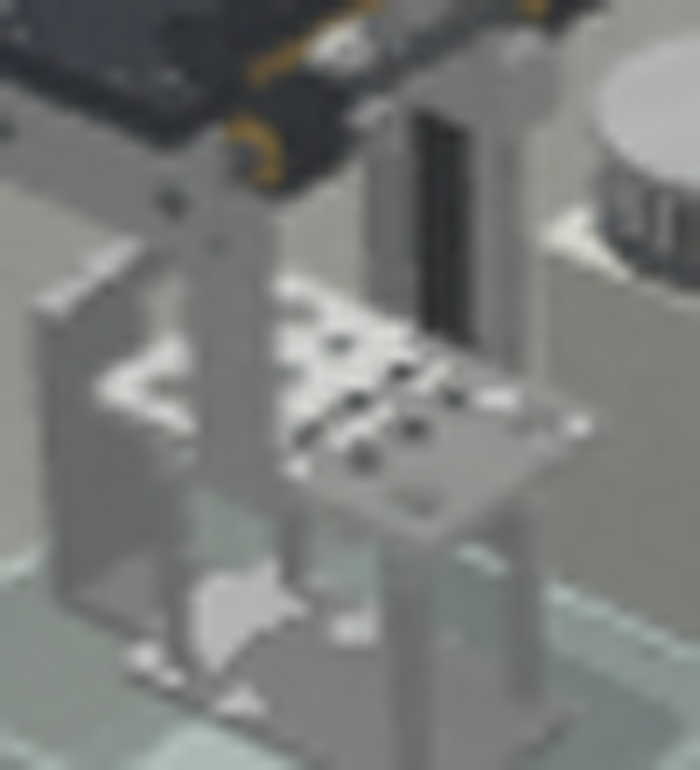

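Run:
```python
from h import *
np.set_printoptions(precision=4,suppress=True)
T=lambda x,y,z: atz('top',278+(x+.5)/20-.5,172+(y+.5)/20-.5,z)
z=.1766
print('edges',T(200,450,z),T(580,450,z),'marks',T(290,310,z),T(392,310,z),T(490,308,z),'holes',T(258,428,z),T(497,432,z))
```

```text
edges [0.5447 0.0331 0.1766] [ 0.5435 -0.0274  0.1766] marks [0.5672 0.0184 0.1766] [0.5669 0.0021 0.1766] [ 0.5669 -0.0135  0.1766] holes [0.5481 0.0238 0.1766] [ 0.5467 -0.0142  0.1766]
```

Emit:
step_arm(commands=[{"xyz": [0,0.0012,0],"twist": [0,0,0]},{"xyz": [0,0.0012,-0.005],"twist": [0,0,0]},{"xyz": [0,0.0012,-0.01],"twist": [0,0,0]},{"xyz": [0,0.0012,-0.015],"twist": [0,0,0]},{"xyz": [0,0.0012,-0.015],"twist": [0,0,0]}])

```text
time: 23.17
tool_pos: [0.5844, 0.0023, 0.1304]
ee_rot: [-1.572, 0.0, -1.614]
wrist_force: [1.3, -0.5, -1.4]
width: 0.0635
```

Emit:
step_arm(commands=[{"xyz": [0,0,-0.005],"twist": [0,0,0]},{"xyz": [0,0,-0.01],"twist": [0,0,0]},{"xyz": [0,0,-0.01],"twist": [0,0,0]},{"xyz": [0,0,-0.01],"twist": [0,0,0]}])

```text
time: 23.5
tool_pos: [0.5845, 0.0022, 0.1213]
ee_rot: [-1.571, 0.0, -1.614]
wrist_force: [1.8, 0.7, -2.0]
width: 0.0635
```

Emit:
step_arm(commands=[{"xyz": [0,0,-0.008],"twist": [0,0,0]},{"xyz": [0,0,-0.016],"twist": [0,0,0]},{"xyz": [0,0,-0.024],"twist": [0,0,0]},{"xyz": [0,0,-0.03],"twist": [0,0,0]},{"xyz": [0,0,-0.031],"twist": [0,0,0]},{"xyz": [0,0,-0.031],"twist": [0,0,0]}])

```text
time: 24.0
tool_pos: [0.5844, 0.0023, 0.09]
ee_rot: [-1.571, 0.0, -1.614]
wrist_force: [2.7, 0.0, -2.2]
width: 0.0636
```

Run:
```python
from h import *
np.set_printoptions(precision=4,suppress=True)
p,d=snap('side','k3');crop('k3',235,160,285,215,14,'k3e')
o=robot.get_obs();print(o['tool_pos'],o['ee_rot'],o['wrist_force'],o['width'])
```

```text
[0.5845 0.0023 0.0904] [-1.5713  0.0001 -1.6135] [ 1.8308  0.8931 -3.0762] 0.06340573308719032
```

View pics/k3e.png

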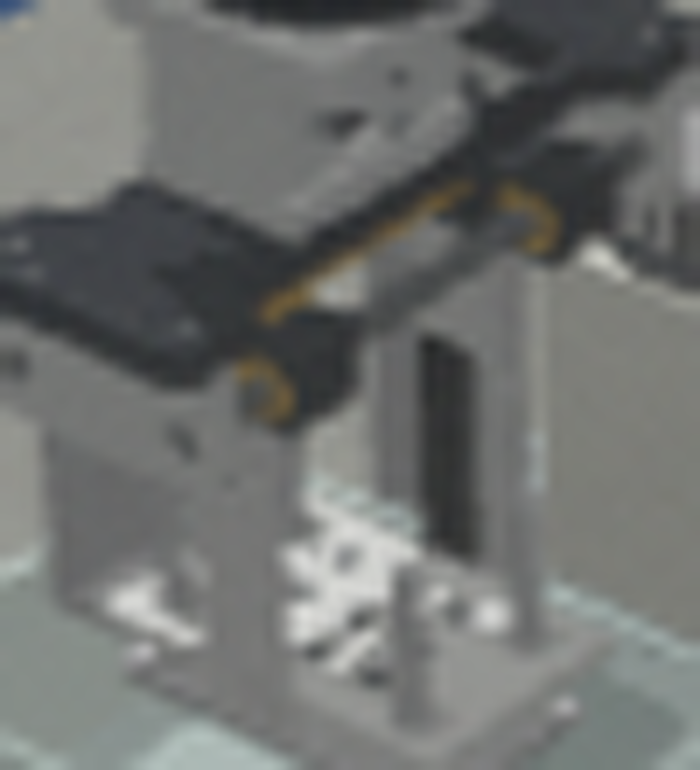

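Emit:
step_arm(commands=[{"xyz": [0,0,-0.002],"twist": [0,0,0]},{"xyz": [0,0,-0.003],"twist": [0,0,0]},{"xyz": [0,0,-0.003],"twist": [0,0,0]}])

```text
time: 24.3
tool_pos: [0.5845, 0.0022, 0.0882]
ee_rot: [-1.571, -0.0, -1.613]
wrist_force: [2.2, 0.4, -0.0]
width: 0.0633
```

Emit:
step_arm(commands=[{"xyz": [0,0,0],"twist": [0,0,0]},{"xyz": [0,0,0],"twist": [0,0,0]},{"xyz": [0,0,0],"twist": [0,0,0]},{"xyz": [0,0,0.02],"twist": [0,0,0]},{"xyz": [0,0,0.05],"twist": [0,0,0]},{"xyz": [0,0,0.09],"twist": [0,0,0]},{"xyz": [0,0,0.13],"twist": [0,0,0]},{"xyz": [0,0,0.15],"twist": [0,0,0]},{"xyz": [0,0,0.15],"twist": [0,0,0]}], fingers=40)

```text
time: 25.05
tool_pos: [0.587, 0.0019, 0.2458]
ee_rot: [-1.558, -0.001, -1.614]
wrist_force: [0.3, 0.4, 1.1]
width: 0.079
```

Run:
```python
from h import *
np.set_printoptions(precision=4,suppress=True)
p,d=snap('side','k4');crop('k4',225,150,290,220,11,'k4e')
o=robot.get_obs();print(o['tool_pos'],o['ee_rot'],o['wrist_force'],o['width'])
p,d=snap('top','k4t'); plates(p,roi=(150,200,262,290))
```

```text
[0.5859 0.002  0.2421] [-1.5635 -0.0006 -1.6135] [-0.3823  0.1196 -1.0127] 0.07944940527797098
px 197.89525691699606 246.46640316205534 ctr [0.3946 0.3524] box [0.3952 0.3526] yaw -0.10495588067075712 -0.10559481423306138 [np.float64(0.0998), np.float64(0.0636)]
```

View pics/k4e.png

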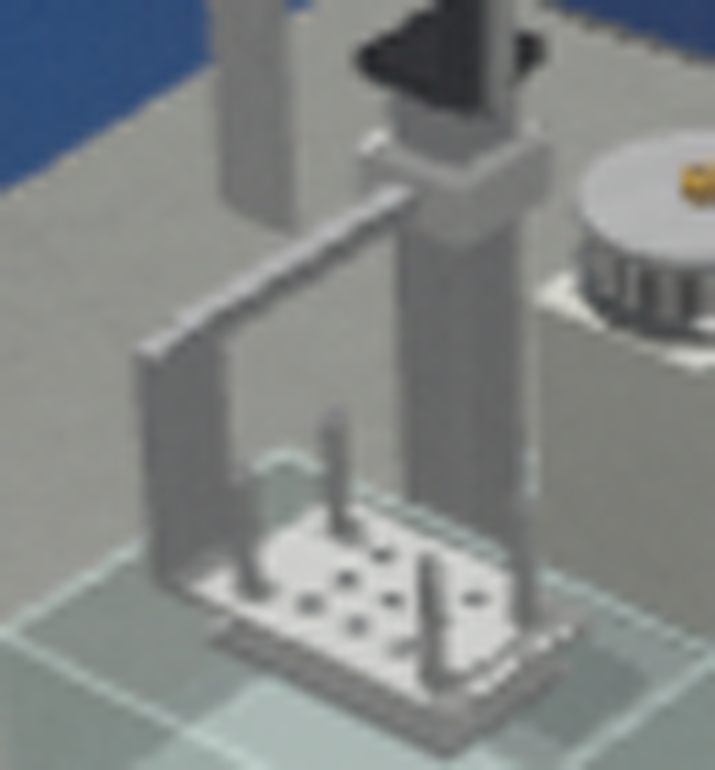

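View pics/k4t.png

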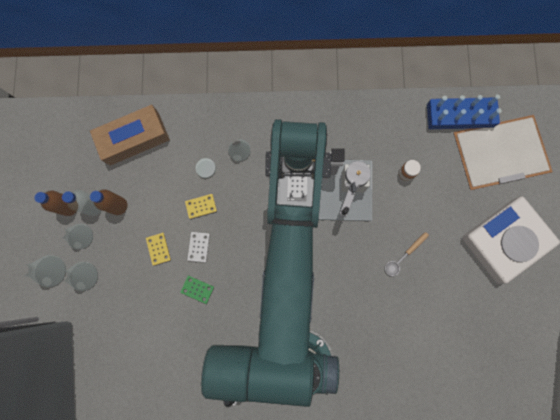

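Emit:
step_arm(commands=[{"xyz": [-0.015,0.028,0],"twist": [0,0,-1]},{"xyz": [-0.033,0.06,0],"twist": [0,0,-2]},{"xyz": [-0.05,0.093,0],"twist": [0,0,-3.6]},{"xyz": [-0.068,0.126,0],"twist": [0,0,-3.6]},{"xyz": [-0.086,0.159,0],"twist": [0,0,-3.6]},{"xyz": [-0.104,0.192,0],"twist": [0,0,-3.6]},{"xyz": [-0.122,0.225,0],"twist": [0,0,-3.6]},{"xyz": [-0.14,0.258,0],"twist": [0,0,-3.6]},{"xyz": [-0.158,0.291,0],"twist": [0,0,-3.6]},{"xyz": [-0.175,0.324,0],"twist": [0,0,-3.6]},{"xyz": [-0.1895,0.35,0],"twist": [0,0,-3.6]},{"xyz": [-0.1895,0.35,0],"twist": [0,0,-3.6]}], fingers=0)

```text
time: 26.15
tool_pos: [0.391, 0.3555, 0.2348]
ee_rot: [-1.577, -0.002, -1.669]
wrist_force: [-0.3, -0.9, -0.5]
width: 0.0938
```

Emit:
step_arm(commands=[{"xyz": [0,0,-0.04],"twist": [0,0,0]},{"xyz": [0,0,-0.08],"twist": [0,0,0]},{"xyz": [0,0,-0.12],"twist": [0,0,0]},{"xyz": [0,0,-0.16],"twist": [0,0,0]},{"xyz": [0,0,-0.19],"twist": [0,0,0]},{"xyz": [0,0,-0.2],"twist": [0,0,0]},{"xyz": [0,0,-0.2],"twist": [0,0,0]},{"xyz": [0,0,-0.2],"twist": [0,0,0]}])

```text
time: 26.82
tool_pos: [0.3951, 0.3517, 0.0378]
ee_rot: [-1.572, -0.001, -1.677]
wrist_force: [0.3, 0.5, 0.4]
width: 0.094
```

Run:
```python
from h import *
np.set_printoptions(precision=4,suppress=True)
p,d=snap('side','m1');crop('m1',170,240,310,360,5.5,'m1e')
o=robot.get_obs();print(o['tool_pos'],o['ee_rot'],o['wrist_force'],o['width'])
```

```text
[0.3962 0.3526 0.0396] [-1.5689  0.0014 -1.6767] [ 0.578   0.4348 -0.1584] 0.09388923863164915
```

View pics/m1e.png

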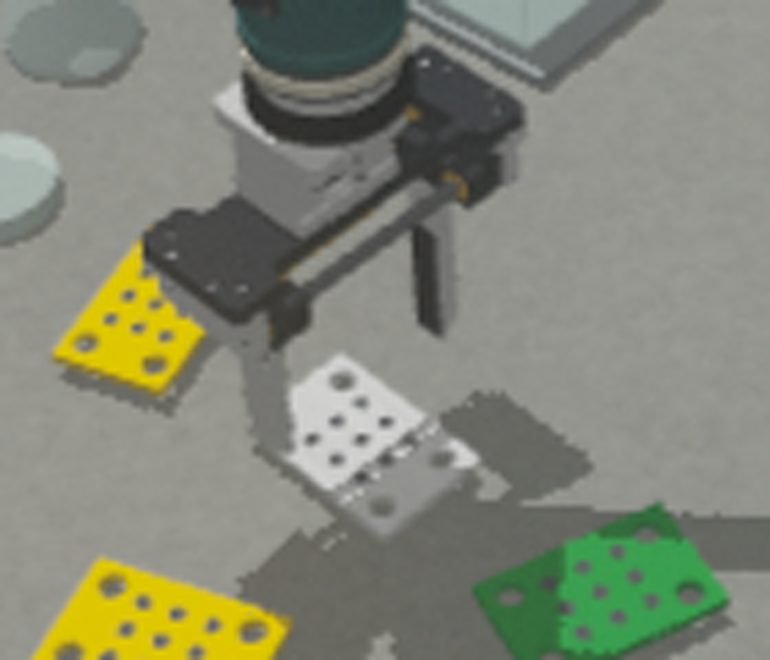

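Emit:
step_arm(commands=[{"xyz": [0,0,-0.015],"twist": [0,0,0]},{"xyz": [0,0,-0.03],"twist": [0,0,0]},{"xyz": [0,0,-0.042],"twist": [0,0,0]},{"xyz": [0,0,-0.048],"twist": [0,0,0]},{"xyz": [0,0,-0.05],"twist": [0,0,0]},{"xyz": [0,0,-0.05],"twist": [0,0,0]},{"xyz": [0,0,-0.05],"twist": [0,0,0]}])

```text
time: 27.45
tool_pos: [0.3957, 0.3527, -0.011]
ee_rot: [-1.569, 0.001, -1.676]
wrist_force: [-0.6, -0.4, 0.1]
width: 0.0938
```

Emit:
step_arm(commands=[{"xyz": [0,0,0],"twist": [0,0,0]},{"xyz": [0,0,0],"twist": [0,0,0]},{"xyz": [0,0,0],"twist": [0,0,0]},{"xyz": [0,0,0],"twist": [0,0,0]},{"xyz": [0,0,0],"twist": [0,0,0]},{"xyz": [0,0,0],"twist": [0,0,0]},{"xyz": [0,0,0],"twist": [0,0,0]},{"xyz": [0,0,0],"twist": [0,0,0]}], fingers=255)

```text
time: 28.12
tool_pos: [0.3951, 0.3522, -0.0118]
ee_rot: [-1.571, -0.0, -1.676]
wrist_force: [1.1, -0.6, 0.6]
width: 0.0635
```

Emit:
step_arm(commands=[{"xyz": [0,0,0.02],"twist": [0,0,0]},{"xyz": [0,0,0.05],"twist": [0,0,0]},{"xyz": [0,0,0.08],"twist": [0,0,0]},{"xyz": [0,0,0.11],"twist": [0,0,0]},{"xyz": [0,0,0.14],"twist": [0,0,0]},{"xyz": [0,0,0.17],"twist": [0,0,0]},{"xyz": [0,0,0.2],"twist": [0,0,0]},{"xyz": [0,0,0.202],"twist": [0,0,0]},{"xyz": [0,0,0.202],"twist": [0,0,0]}])

```text
time: 28.87
tool_pos: [0.396, 0.3529, 0.192]
ee_rot: [-1.567, 0.003, -1.676]
wrist_force: [0.2, 0.3, -1.0]
width: 0.0633
```

Emit:
step_arm(commands=[{"xyz": [0.014,-0.026,0],"twist": [0,0,0.5]},{"xyz": [0.031,-0.057,0],"twist": [0,0,1]},{"xyz": [0.049,-0.09,0],"twist": [0,0,1.5]},{"xyz": [0.067,-0.123,0],"twist": [0,0,2]},{"xyz": [0.085,-0.156,0],"twist": [0,0,2.5]},{"xyz": [0.103,-0.189,0],"twist": [0,0,3]},{"xyz": [0.121,-0.222,0],"twist": [0,0,3.6]},{"xyz": [0.139,-0.255,0],"twist": [0,0,3.6]},{"xyz": [0.157,-0.288,0],"twist": [0,0,3.6]},{"xyz": [0.173,-0.319,0],"twist": [0,0,3.6]},{"xyz": [0.184,-0.34,0],"twist": [0,0,3.6]},{"xyz": [0.1894,-0.35,0],"twist": [0,0,3.6]}])

```text
time: 29.87
tool_pos: [0.5839, -0.0009, 0.1859]
ee_rot: [-1.577, -0.001, -1.617]
wrist_force: [-0.4, 0.7, -1.0]
width: 0.0634
```

Emit:
step_arm(commands=[{"xyz": [0,0,0],"twist": [0,0,0]},{"xyz": [0,0,0],"twist": [0,0,0]},{"xyz": [0,0,0],"twist": [0,0,0]}])

```text
time: 30.12
tool_pos: [0.5835, 0.0038, 0.1891]
ee_rot: [-1.573, 0.001, -1.612]
wrist_force: [-0.3, 0.5, -0.6]
width: 0.0634
```

Run:
```python
from h import *
np.set_printoptions(precision=4,suppress=True)
p,d=snap('top','n1t');crop('n1t',278,172,316,206,20,'n1te')
p,d=snap('side','n1');crop('n1',235,160,285,215,14,'n1e')
o=robot.get_obs();print(o['tool_pos'],o['ee_rot'],o['wrist_force'],o['width'])
```

```text
[0.5838 0.0039 0.19  ] [-1.5712  0.0004 -1.6112] [ 0.2871 -0.3298 -1.3045] 0.06358909055286736
```

View pics/n1te.png

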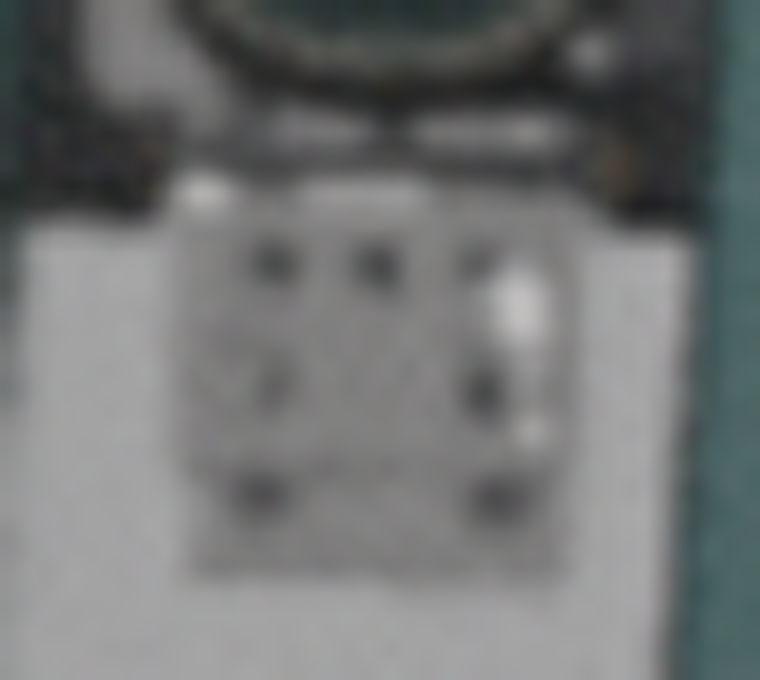

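View pics/n1e.png

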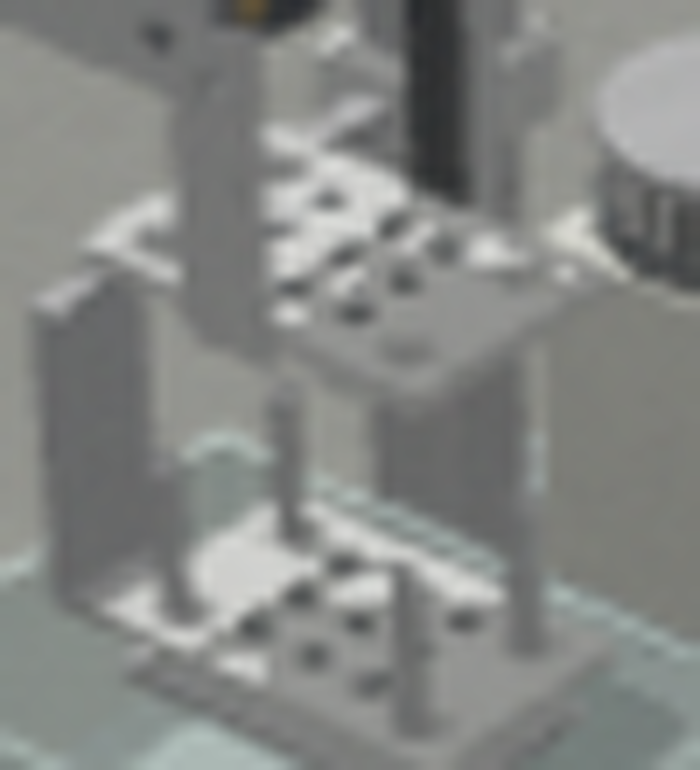

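Emit:
step_arm(commands=[{"xyz": [0.0003,0,-0.015],"twist": [0,0,0]},{"xyz": [0.0003,0,-0.03],"twist": [0,0,0]},{"xyz": [0.0003,0,-0.043],"twist": [0,0,0]},{"xyz": [0.0003,0,-0.043],"twist": [0,0,0]},{"xyz": [0.0003,0,-0.043],"twist": [0,0,0]},{"xyz": [0.0003,0,-0.043],"twist": [0,0,0]},{"xyz": [0.0003,0,-0.043],"twist": [0,0,0]}])

```text
time: 30.8
tool_pos: [0.5854, 0.0026, 0.1486]
ee_rot: [-1.568, -0.0, -1.613]
wrist_force: [-0.6, 0.2, -1.0]
width: 0.0633
```

Run:
```python
from h import *
np.set_printoptions(precision=4,suppress=True)
p,d=snap('top','n2t');crop('n2t',278,172,316,206,20,'n2te')
o=robot.get_obs();print(o['tool_pos'],o['ee_rot'],o['wrist_force'],o['width'])
```

```text
[0.5854 0.0024 0.1486] [-1.5681 -0.0002 -1.613 ] [-1.5849 -0.4441 -0.202 ] 0.06347359409354061
```

View pics/n2te.png

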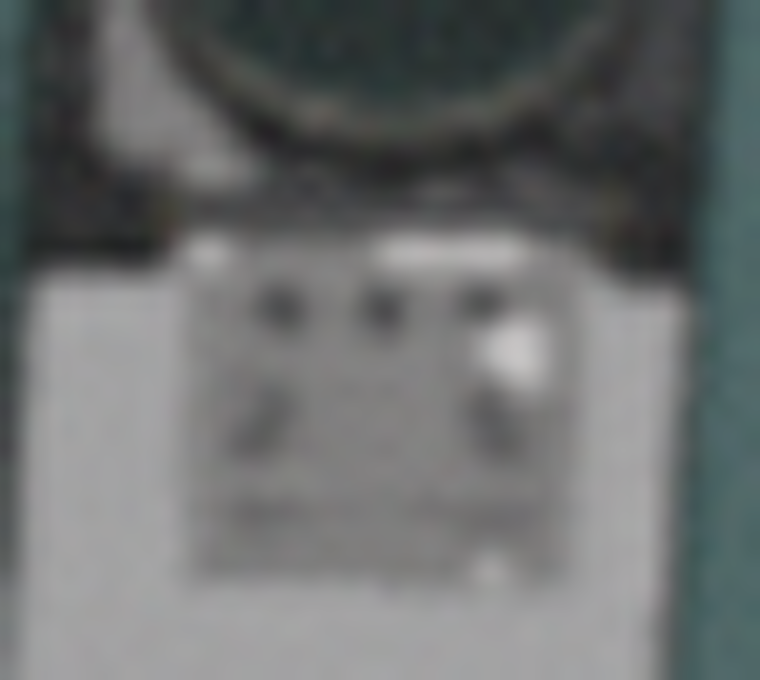

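Emit:
step_arm(commands=[{"xyz": [0,0,-0.005],"twist": [0,0,0]},{"xyz": [0,0,-0.01],"twist": [0,0,0]},{"xyz": [0,0,-0.015],"twist": [0,0,0]},{"xyz": [0,0,-0.02],"twist": [0,0,0]},{"xyz": [0,0,-0.02],"twist": [0,0,0]},{"xyz": [0,0,-0.02],"twist": [0,0,0]}])

```text
time: 31.35
tool_pos: [0.5847, 0.0024, 0.1262]
ee_rot: [-1.571, 0.0, -1.613]
wrist_force: [2.5, -0.1, -2.1]
width: 0.0634
```

Emit:
step_arm(commands=[{"xyz": [0,0,-0.007],"twist": [0,0,0]},{"xyz": [0,0,-0.014],"twist": [0,0,0]},{"xyz": [0,0,-0.02],"twist": [0,0,0]},{"xyz": [0,0,-0.021],"twist": [0,0,0]},{"xyz": [0,0,-0.021],"twist": [0,0,0]}])

```text
time: 31.77
tool_pos: [0.5847, 0.0024, 0.1052]
ee_rot: [-1.571, 0.0, -1.613]
wrist_force: [1.8, 0.5, -2.6]
width: 0.0634
```

Emit:
step_arm(commands=[{"xyz": [0,0,-0.001],"twist": [0,0,0]},{"xyz": [0,0,-0.003],"twist": [0,0,0]},{"xyz": [0,0,-0.003],"twist": [0,0,0]}])

```text
time: 32.02
tool_pos: [0.5849, 0.0023, 0.1042]
ee_rot: [-1.57, -0.0, -1.614]
wrist_force: [1.0, 0.4, 2.1]
width: 0.0635
```

Contact felt (force z rises). Release and look.

Emit:
step_arm(commands=[{"xyz": [0,0,0],"twist": [0,0,0]},{"xyz": [0,0,0],"twist": [0,0,0]},{"xyz": [0,0,0],"twist": [0,0,0]},{"xyz": [0,0,0.02],"twist": [0,0,0]},{"xyz": [0,0,0.05],"twist": [0,0,0]},{"xyz": [0,0,0.09],"twist": [0,0,0]},{"xyz": [0,0,0.13],"twist": [0,0,0]},{"xyz": [0,0,0.15],"twist": [0,0,0]},{"xyz": [0,0,0.16],"twist": [0,0,0]},{"xyz": [0,0,0.16],"twist": [0,0,0]}], fingers=40)

```text
time: 32.85
tool_pos: [0.5857, 0.002, 0.2659]
ee_rot: [-1.566, -0.001, -1.614]
wrist_force: [-0.3, 0.7, 0.7]
width: 0.0796
```

Run:
```python
from h import *
np.set_printoptions(precision=4,suppress=True)
p,d=snap('side','q1');crop('q1',215,150,310,230,8,'q1e')
o=robot.get_obs();print(o['tool_pos'],o['ee_rot'],o['wrist_force'],o['width'])
p,d=snap('top','q1t');crop('q1t',320,150,385,230,9,'q1te')
```

```text
[0.5849 0.0021 0.2631] [-1.5701 -0.0003 -1.6136] [-0.5058 -0.6114 -0.7195] 0.07951865959057214
```

View pics/q1e.png

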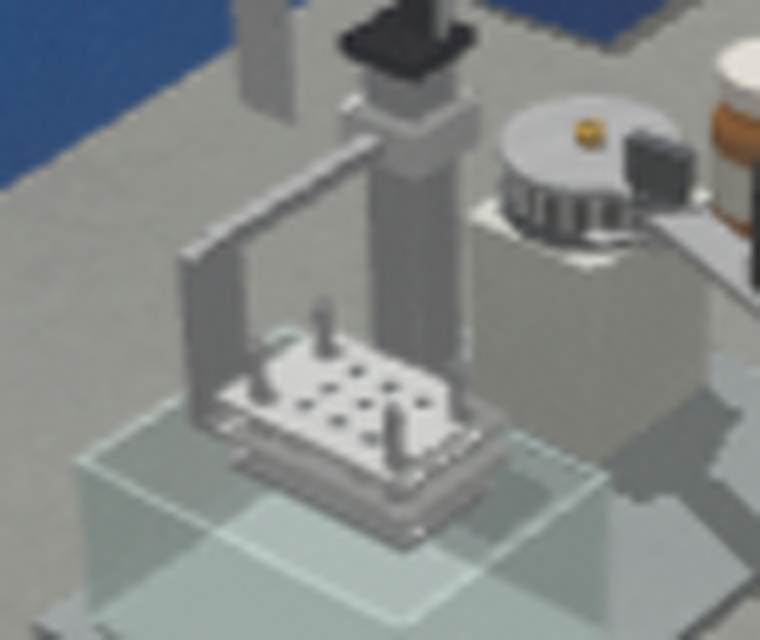

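View pics/q1te.png

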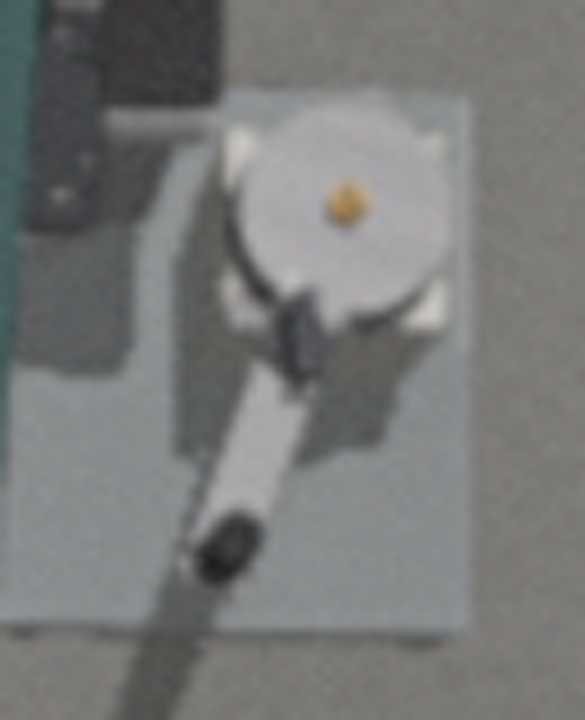

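View pics/q1t.png

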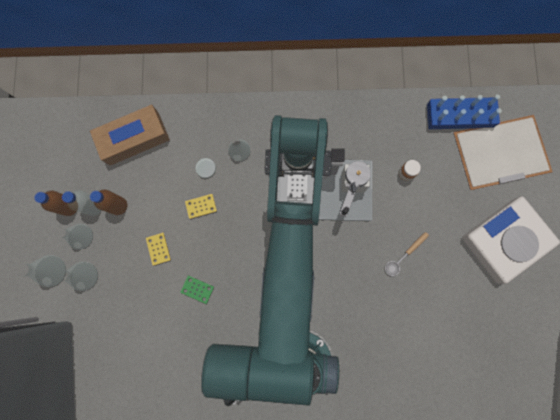

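Run:
```python
from h import *
np.set_printoptions(precision=4,suppress=True)
Q=lambda x,y,z: atz('top',320+(x+.5)/9-.5,150+(y+.5)/9-.5,z)
sp=Q(347,203,.15);g=Q(232,545,.206);s=Q(299,338,.17);e1=Q(285,300,.17);e2=Q(310,375,.17)
print(sp,g,np.linalg.norm((g-sp)[:2]),np.degrees(np.arctan2(*(g-sp)[:2][::-1])),s,np.linalg.norm((s-sp)[:2]),np.degrees(np.arctan2(*(s-sp)[:2][::-1])))
print('bar',np.degrees(np.arctan2(*(e2-e1)[:2][::-1])))
```

```text
[ 0.6183 -0.1979  0.15  ] [ 0.4849 -0.1451  0.206 ] 0.14347153959877323 158.38719915833806 [ 0.5646 -0.1759  0.17  ] 0.058125038712999864 157.68341547530108
bar -164.12554096392316
```

Emit:
step_arm(commands=[{"xyz": [-0.003,-0.03,0],"twist": [0,0,3.5]},{"xyz": [-0.006,-0.065,0],"twist": [0,0,3.5]},{"xyz": [-0.01,-0.1,0],"twist": [0,0,3.5]},{"xyz": [-0.014,-0.135,0],"twist": [0,0,3.5]},{"xyz": [-0.0184,-0.165,0],"twist": [0,0,3.5]},{"xyz": [-0.0184,-0.1796,0],"twist": [0,0,3.5]},{"xyz": [-0.0184,-0.1796,0],"twist": [0,0,3.5]},{"xyz": [-0.0184,-0.1796,-0.03],"twist": [0,0,3.5]},{"xyz": [-0.0184,-0.1796,-0.06],"twist": [0,0,3.5]},{"xyz": [-0.0184,-0.1796,-0.08],"twist": [0,0,3.5]},{"xyz": [-0.0184,-0.1796,-0.08],"twist": [0,0,3.5]},{"xyz": [-0.0184,-0.1796,-0.08],"twist": [0,0,3.5]}], fingers=100)

```text
time: 33.95
tool_pos: [0.5656, -0.1752, 0.1808]
ee_rot: [-1.575, 0.003, -1.551]
wrist_force: [0.6, 0.3, -0.1]
width: 0.0572
```

Run:
```python
from h import *
np.set_printoptions(precision=4,suppress=True)
p,d=snap('side','r1');crop('r1',255,110,335,190,9,'r1e')
o=robot.get_obs();print(o['tool_pos'],o['ee_rot'],o['wrist_force'],o['width'])
```

```text
[ 0.5666 -0.176   0.1831] [-1.5711  0.0007 -1.5507] [0.2281 0.0901 1.0162] 0.056888255691110605
```

View pics/r1e.png

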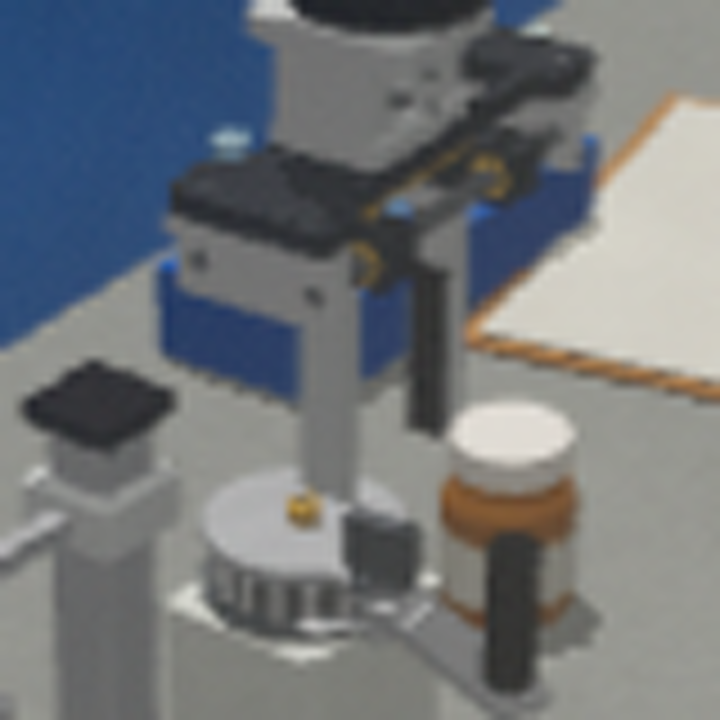

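Straddling the selector; descend to 0.138 and close.

Emit:
step_arm(commands=[{"xyz": [0,-0.001,-0.015],"twist": [0,0,0]},{"xyz": [0,-0.001,-0.03],"twist": [0,0,0]},{"xyz": [0,-0.001,-0.042],"twist": [0,0,0]},{"xyz": [0,-0.001,-0.045],"twist": [0,0,0]},{"xyz": [0,-0.001,-0.045],"twist": [0,0,0]},{"xyz": [0,-0.001,-0.045],"twist": [0,0,0]}])

```text
time: 34.5
tool_pos: [0.5669, -0.1784, 0.1391]
ee_rot: [-1.569, -0.001, -1.552]
wrist_force: [0.7, -0.4, -0.2]
width: 0.0571
```

Emit:
step_arm(commands=[{"xyz": [0,0,0],"twist": [0,0,0]},{"xyz": [0,0,0],"twist": [0,0,0]},{"xyz": [0,0,0],"twist": [0,0,0]},{"xyz": [0,0,0],"twist": [0,0,0]},{"xyz": [0,0,0],"twist": [0,0,0]},{"xyz": [0,0,0],"twist": [0,0,0]},{"xyz": [0,0,0],"twist": [0,0,0]},{"xyz": [0,0,0],"twist": [0,0,0]},{"xyz": [0,0,0],"twist": [0,0,0]}], fingers=255)

```text
time: 35.25
tool_pos: [0.5663, -0.1783, 0.138]
ee_rot: [-1.571, 0.0, -1.552]
wrist_force: [-0.3, 0.6, 0.1]
width: 0.0095
```

Run:
```python
from h import *
np.set_printoptions(precision=4,suppress=True)
p,d=snap('side','r2');crop('r2',255,110,335,190,9,'r2e')
o=robot.get_obs();print(o['tool_pos'],o['ee_rot'],o['wrist_force'],o['width'])
```

```text
[ 0.5663 -0.1782  0.138 ] [-1.5709  0.0002 -1.5523] [0.2564 0.3013 0.2887] 0.010024415781477393
```

View pics/r2e.png

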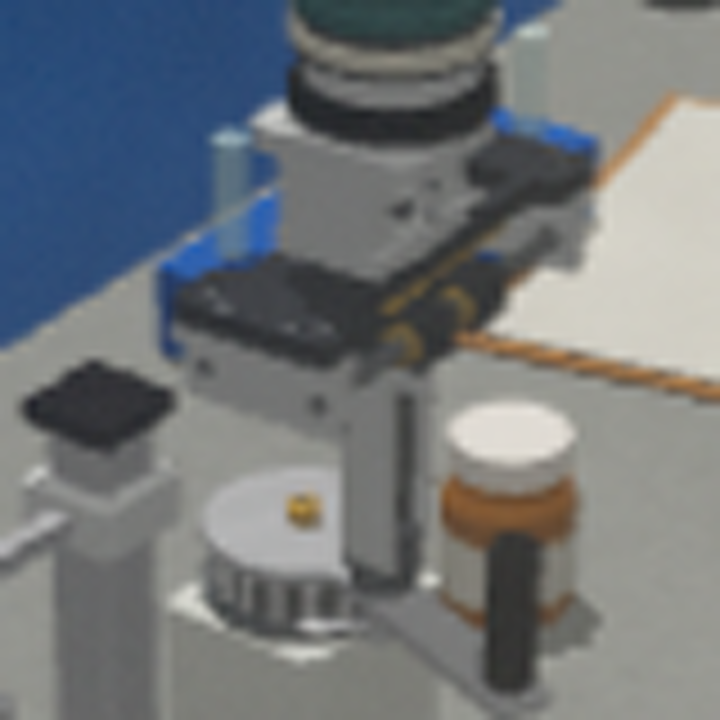

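Emit:
step_arm(commands=[{"xyz": [0,0,0],"twist": [0,0,-6]},{"xyz": [0,0,0],"twist": [0,0,-12]},{"xyz": [0,0,0],"twist": [0,0,-18]},{"xyz": [0,0,0],"twist": [0,0,-24]},{"xyz": [0,0,0],"twist": [0,0,-30]},{"xyz": [0,0,0],"twist": [0,0,-36]},{"xyz": [0,0,0],"twist": [0,0,-42]},{"xyz": [0,0,0],"twist": [0,0,-47]},{"xyz": [0,0,0],"twist": [0,0,-47]},{"xyz": [0,0,0],"twist": [0,0,-47]}])

```text
time: 36.13
tool_pos: [0.5667, -0.1772, 0.138]
ee_rot: [-1.572, 0.002, -2.369]
wrist_force: [1.4, 3.1, -0.2]
width: 0.0099
```

Emit:
step_arm(commands=[{"xyz": [0,0,0],"twist": [0,0,0]},{"xyz": [0,0,0],"twist": [0,0,0]},{"xyz": [0,0,0],"twist": [0,0,0]},{"xyz": [0,0,0],"twist": [0,0,0]},{"xyz": [0,0,0.03],"twist": [0,0,0]},{"xyz": [0,0,0.07],"twist": [0,0,0]},{"xyz": [0,0,0.11],"twist": [0,0,0]},{"xyz": [0,0,0.125],"twist": [0,0,0]},{"xyz": [0,0,0.125],"twist": [0,0,0]},{"xyz": [0,0,0.125],"twist": [0,0,0]}], fingers=158)

```text
time: 36.97
tool_pos: [0.5667, -0.1789, 0.264]
ee_rot: [-1.568, 0.001, -2.373]
wrist_force: [-0.1, 0.2, -0.9]
width: 0.0357
```

Run:
```python
from h import *
np.set_printoptions(precision=4,suppress=True)
p,d=snap('side','r3');crop('r3',255,110,335,190,9,'r3e')
o=robot.get_obs();print(o['tool_pos'],o['ee_rot'],o['wrist_force'],o['width'])
S=lambda x,y,z: atz('side',255+(x+.5)/9-.5,110+(y+.5)/9-.5,z)
```

```text
[ 0.5659 -0.1785  0.2617] [-1.5722 -0.001  -2.3729] [-0.8553  0.6132 -1.057 ] 0.03586602650167019
```

View pics/r3e.png

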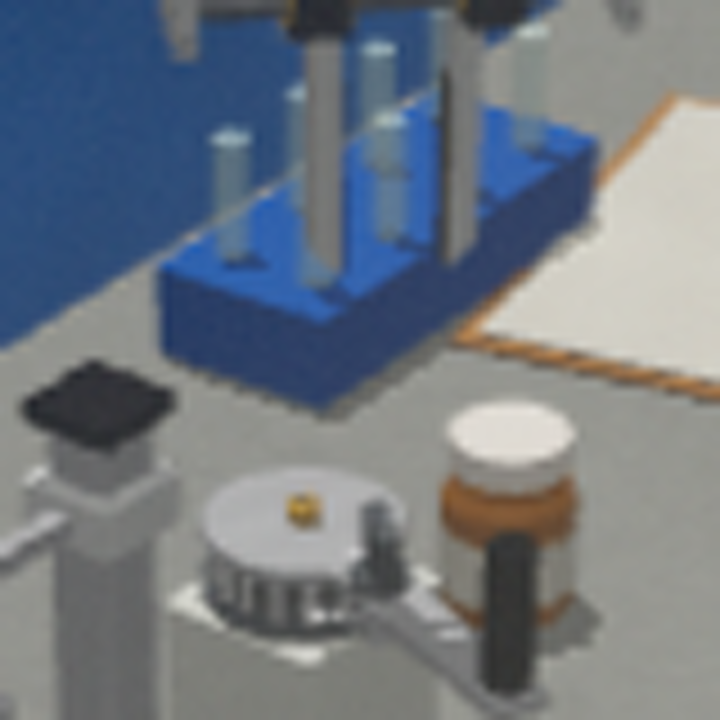

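Run:
```python
from h import *
np.set_printoptions(precision=4,suppress=True)
S=lambda x,y,z: atz('side',255+(x+.5)/9-.5,110+(y+.5)/9-.5,z)
print(S(511,545,.206), S(512,548,.206))
d=np.load('pics/r3_d.npy'); print(atd('side',311,170,d[170,311]))
for f,u0,v0,s in(('c8',265,120,10),): pass
for X in ((.488,-.143,.206),(.4877,-.1454,.206)): 
    u,v=proj('side',X); print((u+.5-255)*9-.5,(v+.5-110)*9-.5)
```

```text
[ 0.4901 -0.1469  0.206 ] [ 0.4887 -0.1454  0.206 ]
[ 0.4919 -0.1477  0.2054]
509.86898459620517 551.4253306042042
514.31611771071 548.8514450763195
```

Emit:
step_arm(commands=[{"xyz": [-0.026,0.011,0],"twist": [0,0,7]},{"xyz": [-0.052,0.022,0],"twist": [0,0,14]},{"xyz": [-0.0778,0.0328,0],"twist": [0,0,20]},{"xyz": [-0.0778,0.0328,0],"twist": [0,0,23.4]},{"xyz": [-0.0778,0.0328,-0.02],"twist": [0,0,23.4]},{"xyz": [-0.0778,0.0328,-0.04],"twist": [0,0,23.4]},{"xyz": [-0.0778,0.0328,-0.043],"twist": [0,0,23.4]},{"xyz": [-0.0778,0.0328,-0.043],"twist": [0,0,23.4]},{"xyz": [-0.0778,0.0328,-0.043],"twist": [0,0,23.4]}])

```text
time: 37.77
tool_pos: [0.488, -0.1455, 0.2189]
ee_rot: [-1.573, -0.0, -1.964]
wrist_force: [-0.7, -0.8, 0.2]
width: 0.0357
```

Run:
```python
from h import *
np.set_printoptions(precision=4,suppress=True)
p,d=snap('side','s1');crop('s1',255,110,335,190,9,'s1e')
o=robot.get_obs();print(o['tool_pos'],o['ee_rot'],o['wrist_force'],o['width'])
```

```text
[ 0.4886 -0.1457  0.22  ] [-1.5713 -0.0002 -1.9644] [ 0.169   0.0746 -0.8022] 0.035993721826197915
```

View pics/s1e.png

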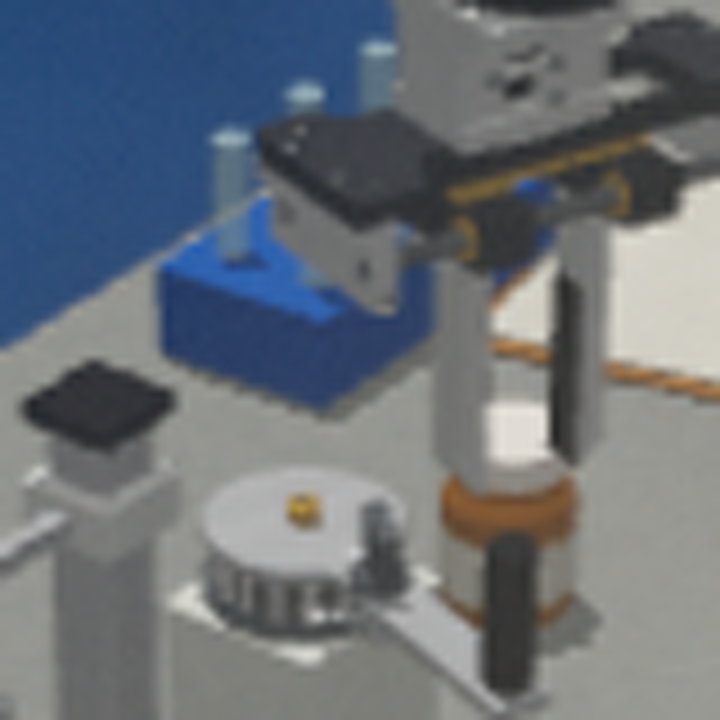

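Emit:
step_arm(commands=[{"xyz": [0.001,0.002,-0.015],"twist": [0,0,0]},{"xyz": [0.001,0.002,-0.03],"twist": [0,0,0]},{"xyz": [0.001,0.002,-0.045],"twist": [0,0,0]},{"xyz": [0.001,0.002,-0.06],"twist": [0,0,0]},{"xyz": [0.001,0.002,-0.062],"twist": [0,0,0]},{"xyz": [0.001,0.002,-0.062],"twist": [0,0,0]}])

```text
time: 38.32
tool_pos: [0.4894, -0.1436, 0.1578]
ee_rot: [-1.572, -0.0, -1.964]
wrist_force: [-0.0, -0.4, -0.5]
width: 0.0358
```

Emit:
step_arm(commands=[{"xyz": [0,0,0],"twist": [0,0,0]},{"xyz": [0,0,0],"twist": [0,0,0]},{"xyz": [0,0,0],"twist": [0,0,0]},{"xyz": [0,0,0],"twist": [0,0,0]}], fingers=190)

```text
time: 38.65
tool_pos: [0.4901, -0.1438, 0.1591]
ee_rot: [-1.569, -0.0, -1.964]
wrist_force: [0.2, 0.0, 0.5]
width: 0.0237
```

Run:
```python
from h import *
np.set_printoptions(precision=4,suppress=True)
o=robot.get_obs();t=o['tool_pos'];print(t,o['ee_rot'],o['wrist_force'],o['width'])
t0=np.degrees(np.arctan2(t[1]+.1988,t[0]-.617));print(t0,np.hypot(t[1]+.1988,t[0]-.617))
arc(t0,223,11); arc(223,178,7);arc(178,132,7); arc(132,178,7);arc(178,223,7)
```

```text
[ 0.4901 -0.1438  0.1591] [-1.5688 -0.0001 -1.9643] [0.1669 0.024  0.5478] 0.023670772800769603
156.58904015673505 0.1383064967389858
{"xyz": [-0.005, -0.014, 0], "twist": [0, 0, 6.0]}, {"xyz": [-0.009, -0.028, 0], "twist": [0, 0, 12.1]}, {"xyz": [-0.011, -0.043, 0], "twist": [0, 0, 18.1]}, {"xyz": [-0.012, -0.057, 0], "twist": [0, 0, 24.1]}, {"xyz": [-0.011, -0.072, 0], "twist": [0, 0, 30.2]}, {"xyz": [-0.008, -0.087, 0], "twist": [0, 0, 36.2]}, {"xyz": [-0.004, -0.101, 0], "twist": [0, 0, 42.3]}, {"xyz": [0.001, -0.115, 0], "twist": [0, 0, 48.3]}, {"xyz": [0.008, -0.128, 0], "twist": [0, 0, 54.3]}, {"xyz": [0.017, -0.140, 0], "twist": [0, 0, 60.4]}, {"xyz": [0.026, -0.151, 0], "twist": [0, 0, 66.4]}, 
{"xyz": [-0.010, 0.012, 0], "twist": [0, 0, -6.4]}, {"xyz": [-0.019, 0.025, 0], "twist": [0, 0, -12.9]}, {"xyz": [-0.026, 0.039, 0], "twist": [0, 0, -19.3]}, {"xyz": [-0.031, 0.054, 0], "twist": [0, 0, -25.7]}, {"xyz": [-0.035, 0.069, 0], "twist": [0, 0, -32.1]}, {"xyz": [-0.037, 0.085, 0], "twist": [0, 0, -38.6]}, {"xyz": [-0.038, 0.100, 0], "twist": [0, 0, -45.0]}, 
{"xyz": [0.001, 
[... 381 characters left out ...]
st": [0, 0, 6.6]}, {"xyz": [-0.021, -0.024, 0], "twist": [0, 0, 13.1]}, {"xyz": [-0.030, -0.038, 0], "twist": [0, 0, 19.7]}, {"xyz": [-0.036, -0.052, 0], "twist": [0, 0, 26.3]}, {"xyz": [-0.041, -0.067, 0], "twist": [0, 0, 32.9]}, {"xyz": [-0.045, -0.083, 0], "twist": [0, 0, 39.4]}, {"xyz": [-0.046, -0.099, 0], "twist": [0, 0, 46.0]}, 
{"xyz": [0.000, -0.016, 0], "twist": [0, 0, 6.4]}, {"xyz": [0.002, -0.031, 0], "twist": [0, 0, 12.9]}, {"xyz": [0.006, -0.046, 0], "twist": [0, 0, 19.3]}, {"xyz": [0.012, -0.061, 0], "twist": [0, 0, 25.7]}, {"xyz": [0.019, -0.075, 0], "twist": [0, 0, 32.1]}, {"xyz": [0.027, -0.088, 0], "twist": [0, 0, 38.6]}, {"xyz": [0.038, -0.100, 0], "twist": [0, 0, 45.0]},
```

Emit:
step_arm(commands=[{"xyz": [-0.005,-0.014,0],"twist": [0,0,6.0]},{"xyz": [-0.009,-0.028,0],"twist": [0,0,12.1]},{"xyz": [-0.011,-0.043,0],"twist": [0,0,18.1]},{"xyz": [-0.012,-0.057,0],"twist": [0,0,24.1]},{"xyz": [-0.011,-0.072,0],"twist": [0,0,30.2]},{"xyz": [-0.008,-0.087,0],"twist": [0,0,36.2]},{"xyz": [-0.004,-0.101,0],"twist": [0,0,42.3]},{"xyz": [0.001,-0.115,0],"twist": [0,0,48.3]},{"xyz": [0.008,-0.128,0],"twist": [0,0,54.3]},{"xyz": [0.017,-0.14,0],"twist": [0,0,60.4]},{"xyz": [0.026,-0.151,0],"twist": [0,0,66.4]},{"xyz": [0.026,-0.151,0],"twist": [0,0,66.4]}])

```text
time: 39.65
tool_pos: [0.5164, -0.2963, 0.1578]
ee_rot: [-1.571, -0.001, -0.805]
wrist_force: [-0.3, 0.4, 0.2]
width: 0.0238
```

Emit:
step_arm(commands=[{"xyz": [-0.01,0.012,0],"twist": [0,0,-6.4]},{"xyz": [-0.019,0.025,0],"twist": [0,0,-12.9]},{"xyz": [-0.026,0.039,0],"twist": [0,0,-19.3]},{"xyz": [-0.031,0.054,0],"twist": [0,0,-25.7]},{"xyz": [-0.035,0.069,0],"twist": [0,0,-32.1]},{"xyz": [-0.037,0.085,0],"twist": [0,0,-38.6]},{"xyz": [-0.038,0.1,0],"twist": [0,0,-45.0]}])

```text
time: 40.23
tool_pos: [0.4771, -0.1953, 0.158]
ee_rot: [-1.57, -0.004, -1.601]
wrist_force: [2.1, -4.9, -1.8]
width: 0.0238
```

Emit:
step_arm(commands=[{"xyz": [0.001,0.016,0],"twist": [0,0,-6.6]},{"xyz": [0.005,0.032,0],"twist": [0,0,-13.1]},{"xyz": [0.01,0.047,0],"twist": [0,0,-19.7]},{"xyz": [0.017,0.061,0],"twist": [0,0,-26.3]},{"xyz": [0.025,0.075,0],"twist": [0,0,-32.9]},{"xyz": [0.035,0.088,0],"twist": [0,0,-39.4]},{"xyz": [0.046,0.099,0],"twist": [0,0,-46.0]},{"xyz": [0.046,0.099,0],"twist": [0,0,-46.0]}])

```text
time: 40.9
tool_pos: [0.5234, -0.094, 0.158]
ee_rot: [-1.572, -0.001, -2.396]
wrist_force: [-1.7, 0.5, 0.1]
width: 0.0239
```

Run:
```python
from h import *
np.set_printoptions(precision=4,suppress=True)
p,d=snap('side','s2');crop('s2',205,110,345,230,5.5,'s2e')
o=robot.get_obs();print(o['tool_pos'],o['ee_rot'],o['wrist_force'],o['width'])
```

```text
[ 0.5231 -0.0946  0.158 ] [-1.5714 -0.0006 -2.3915] [-1.722  -0.1663 -0.4819] 0.023864283760347035
```

View pics/s2e.png

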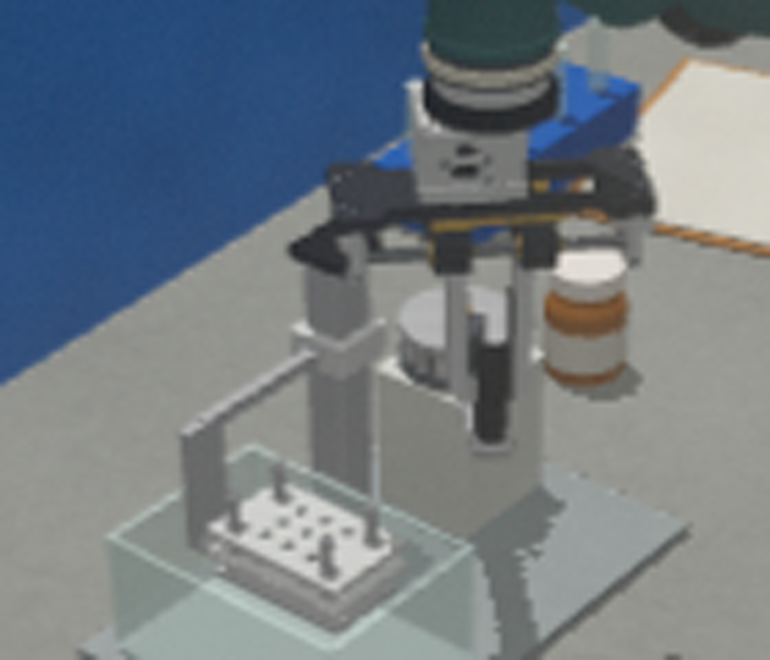

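Emit:
step_arm(commands=[{"xyz": [-0.011,-0.011,0],"twist": [0,0,6.6]},{"xyz": [-0.021,-0.024,0],"twist": [0,0,13.1]},{"xyz": [-0.03,-0.038,0],"twist": [0,0,19.7]},{"xyz": [-0.036,-0.052,0],"twist": [0,0,26.3]},{"xyz": [-0.041,-0.067,0],"twist": [0,0,32.9]},{"xyz": [-0.045,-0.083,0],"twist": [0,0,39.4]},{"xyz": [-0.046,-0.099,0],"twist": [0,0,46.0]}])

```text
time: 41.53
tool_pos: [0.4765, -0.1947, 0.1584]
ee_rot: [-1.57, 0.001, -1.584]
wrist_force: [-0.0, 2.1, 1.3]
width: 0.0238
```

Emit:
step_arm(commands=[{"xyz": [0.0,-0.016,0],"twist": [0,0,6.4]},{"xyz": [0.002,-0.031,0],"twist": [0,0,12.9]},{"xyz": [0.006,-0.046,0],"twist": [0,0,19.3]},{"xyz": [0.012,-0.061,0],"twist": [0,0,25.7]},{"xyz": [0.019,-0.075,0],"twist": [0,0,32.1]},{"xyz": [0.027,-0.088,0],"twist": [0,0,38.6]},{"xyz": [0.038,-0.1,0],"twist": [0,0,45.0]},{"xyz": [0.038,-0.1,0],"twist": [0,0,45.0]}])

```text
time: 42.2
tool_pos: [0.5158, -0.2967, 0.1576]
ee_rot: [-1.571, -0.001, -0.804]
wrist_force: [0.2, 0.8, -0.0]
width: 0.0242
```

Emit:
step_arm(commands=[{"xyz": [-0.01,0.012,0],"twist": [0,0,-6.4]},{"xyz": [-0.019,0.025,0],"twist": [0,0,-12.9]},{"xyz": [-0.026,0.039,0],"twist": [0,0,-19.3]},{"xyz": [-0.031,0.054,0],"twist": [0,0,-25.7]},{"xyz": [-0.035,0.069,0],"twist": [0,0,-32.1]},{"xyz": [-0.037,0.085,0],"twist": [0,0,-38.6]},{"xyz": [-0.038,0.1,0],"twist": [0,0,-45.0]}])

```text
time: 42.78
tool_pos: [0.4767, -0.1954, 0.158]
ee_rot: [-1.569, -0.004, -1.6]
wrist_force: [2.5, -3.8, -2.1]
width: 0.0239
```

Emit:
step_arm(commands=[{"xyz": [0.001,0.016,0],"twist": [0,0,-6.6]},{"xyz": [0.005,0.032,0],"twist": [0,0,-13.1]},{"xyz": [0.01,0.047,0],"twist": [0,0,-19.7]},{"xyz": [0.017,0.061,0],"twist": [0,0,-26.3]},{"xyz": [0.025,0.075,0],"twist": [0,0,-32.9]},{"xyz": [0.035,0.088,0],"twist": [0,0,-39.4]},{"xyz": [0.046,0.099,0],"twist": [0,0,-46.0]},{"xyz": [0.046,0.099,0],"twist": [0,0,-46.0]}])

```text
time: 43.45
tool_pos: [0.523, -0.094, 0.158]
ee_rot: [-1.572, -0.0, -2.395]
wrist_force: [-1.6, -0.1, 0.1]
width: 0.024
```

Run:
```python
from h import *
np.set_printoptions(precision=4,suppress=True)
p,d=snap('side','s3');crop('s3',205,110,345,230,5.5,'s3e')
o=robot.get_obs();print(o['tool_pos'],o['ee_rot'],o['wrist_force'],o['width'])
```

```text
[ 0.5228 -0.0948  0.158 ] [-1.5715 -0.0004 -2.3912] [-1.8488  0.1097 -0.4961] 0.024162813411320462
```

View pics/s3e.png

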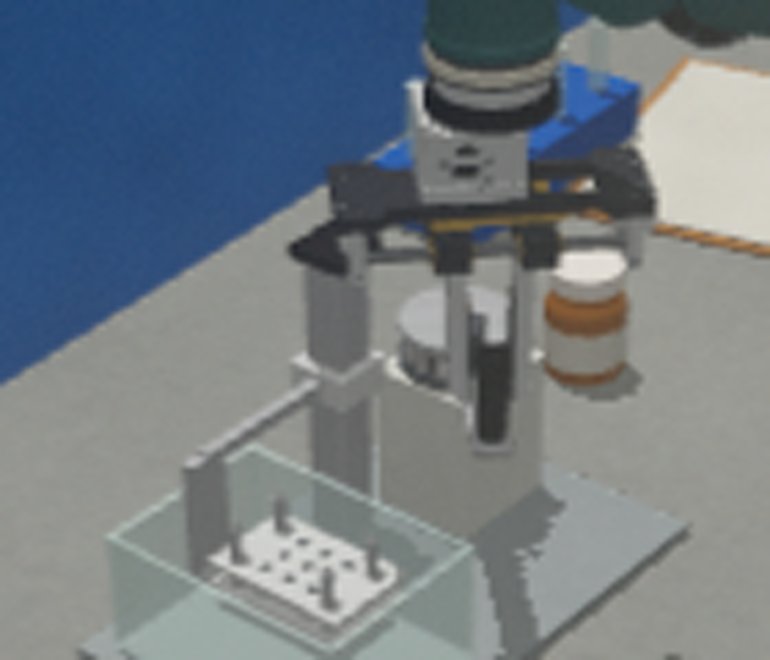

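Emit:
step_arm(commands=[{"xyz": [-0.011,-0.011,0],"twist": [0,0,6.6]},{"xyz": [-0.021,-0.024,0],"twist": [0,0,13.1]},{"xyz": [-0.03,-0.038,0],"twist": [0,0,19.7]},{"xyz": [-0.036,-0.052,0],"twist": [0,0,26.3]},{"xyz": [-0.041,-0.067,0],"twist": [0,0,32.9]},{"xyz": [-0.045,-0.083,0],"twist": [0,0,39.4]},{"xyz": [-0.046,-0.099,0],"twist": [0,0,46.0]}])

```text
time: 44.08
tool_pos: [0.4764, -0.1948, 0.1584]
ee_rot: [-1.57, 0.001, -1.583]
wrist_force: [-0.2, 1.3, 0.7]
width: 0.0238
```

Emit:
step_arm(commands=[{"xyz": [0.0,-0.016,0],"twist": [0,0,6.4]},{"xyz": [0.002,-0.031,0],"twist": [0,0,12.9]},{"xyz": [0.006,-0.046,0],"twist": [0,0,19.3]},{"xyz": [0.012,-0.061,0],"twist": [0,0,25.7]},{"xyz": [0.019,-0.075,0],"twist": [0,0,32.1]},{"xyz": [0.027,-0.088,0],"twist": [0,0,38.6]},{"xyz": [0.038,-0.1,0],"twist": [0,0,45.0]},{"xyz": [0.038,-0.1,0],"twist": [0,0,45.0]}])

```text
time: 44.75
tool_pos: [0.5156, -0.2967, 0.1576]
ee_rot: [-1.571, -0.001, -0.804]
wrist_force: [0.2, -0.2, 0.2]
width: 0.0242
```

Emit:
step_arm(commands=[{"xyz": [-0.01,0.012,0],"twist": [0,0,-6.4]},{"xyz": [-0.019,0.025,0],"twist": [0,0,-12.9]},{"xyz": [-0.026,0.039,0],"twist": [0,0,-19.3]},{"xyz": [-0.031,0.054,0],"twist": [0,0,-25.7]},{"xyz": [-0.035,0.069,0],"twist": [0,0,-32.1]},{"xyz": [-0.037,0.085,0],"twist": [0,0,-38.6]},{"xyz": [-0.038,0.1,0],"twist": [0,0,-45.0]}])

```text
time: 45.33
tool_pos: [0.4766, -0.1954, 0.158]
ee_rot: [-1.569, -0.004, -1.6]
wrist_force: [2.8, -4.9, -2.0]
width: 0.0239
```

Emit:
step_arm(commands=[{"xyz": [0.001,0.016,0],"twist": [0,0,-6.6]},{"xyz": [0.005,0.032,0],"twist": [0,0,-13.1]},{"xyz": [0.005,0.032,0],"twist": [0,0,-13.1]}])

```text
time: 45.58
tool_pos: [0.4814, -0.161, 0.1581]
ee_rot: [-1.571, -0.0, -1.821]
wrist_force: [-1.3, -0.8, 0.2]
width: 0.0241
```

Run:
```python
from h import *
np.set_printoptions(precision=4,suppress=True)
p,d=snap('side','s4');crop('s4',205,110,345,230,5.5,'s4e')
o=robot.get_obs();print(o['tool_pos'],o['ee_rot'],o['wrist_force'],o['width'])
```

```text
[ 0.4816 -0.1618  0.1582] [-1.5706 -0.0003 -1.8168] [-0.4492 -1.4653 -0.8251] 0.023629236335159787
```

View pics/s4e.png

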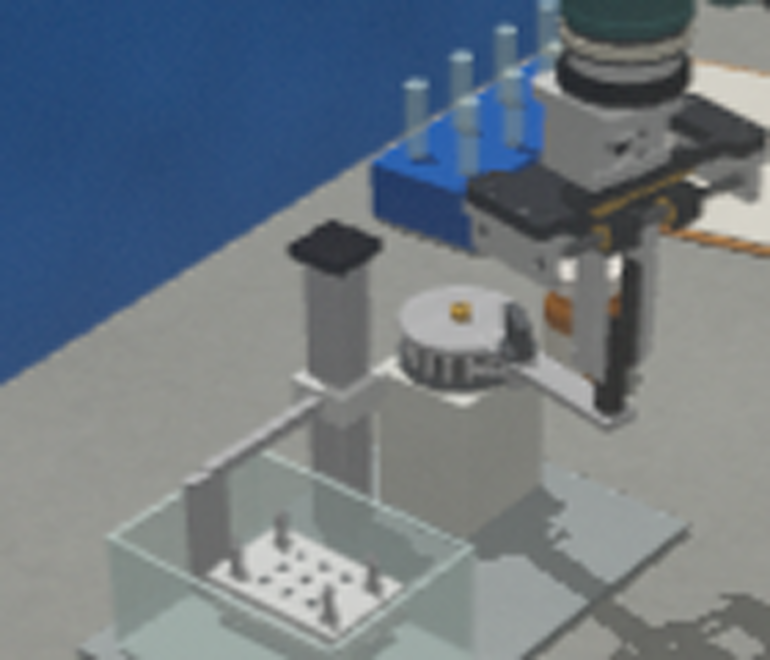

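Emit:
step_arm(commands=[{"xyz": [0.005,0.015,0],"twist": [0,0,-6.6]},{"xyz": [0.012,0.029,0],"twist": [0,0,-13.2]},{"xyz": [0.02,0.043,0],"twist": [0,0,-19.8]},{"xyz": [0.02,0.043,0],"twist": [0,0,-19.8]}])

```text
time: 45.97
tool_pos: [0.5022, -0.1189, 0.1581]
ee_rot: [-1.571, 0.0, -2.164]
wrist_force: [-0.8, 0.2, -0.2]
width: 0.024
```

Emit:
step_arm(commands=[{"xyz": [0.01,0.013,0],"twist": [0,0,-6.6]},{"xyz": [0.02,0.023,0],"twist": [0,0,-12.5]},{"xyz": [0.02,0.023,0],"twist": [0,0,-12.5]}])

```text
time: 46.22
tool_pos: [0.5215, -0.0969, 0.158]
ee_rot: [-1.572, -0.002, -2.381]
wrist_force: [-5.0, -1.3, 3.1]
width: 0.0239
```

Run:
```python
from h import *
np.set_printoptions(precision=4,suppress=True)
p,d=snap('side','s5');crop('s5',205,110,345,230,5.5,'s5e')
o=robot.get_obs();print(o['tool_pos'],o['ee_rot'],o['wrist_force'],o['width'])
```

```text
[ 0.5211 -0.0973  0.158 ] [-1.5725 -0.0025 -2.3775] [-4.8503 -1.987   0.5857] 0.02350375193406993
```

View pics/s5e.png

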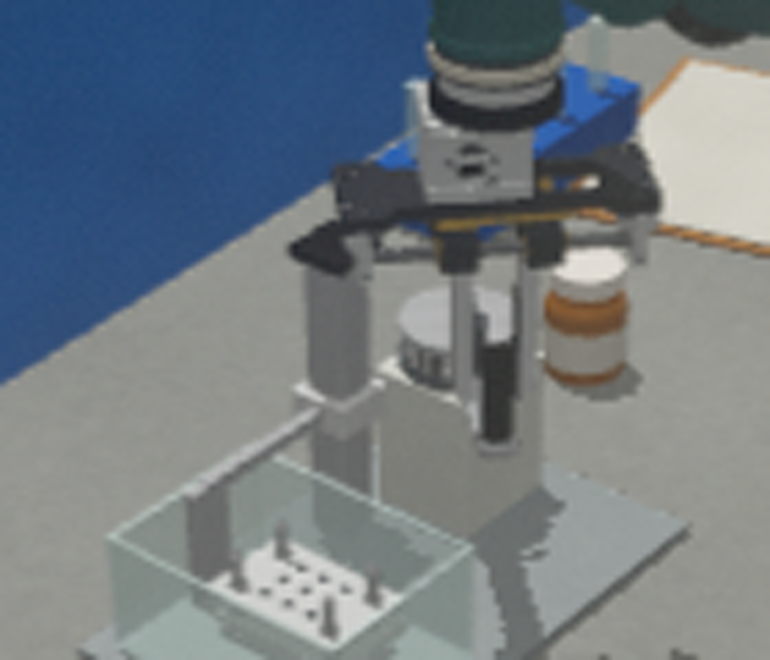

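Run:
```python
from h import *
np.set_printoptions(precision=4,suppress=True)
c,s=np.cos(-.042),np.sin(-.042)
W=lambda x,y,z:(.585+c*x-s*y,.0023+s*x+c*y,z)
for l in(0,.005,.01,.02):
  print(l,[tuple(round((a+.5-o)*5.5-.5) for a,o in zip(proj('side',W(*q,l+.03+h)),(205,110))) for q,h in(((.074,.015),.08),((.074,-.015),.08),((-.036,.02),.06),((.036,.02),.06),((-.036,-.02),.06))])
```

```text
0 [(196, 498), (230, 476), (331, 597), (239, 552), (375, 565)]
0.005 [(195, 491), (229, 469), (331, 590), (238, 545), (375, 559)]
0.01 [(195, 484), (229, 462), (330, 583), (238, 538), (375, 552)]
0.02 [(194, 470), (228, 448), (330, 569), (237, 524), (374, 538)]
```

Emit:
step_arm(commands=[{"xyz": [-0.011,-0.011,0],"twist": [0,0,6.6]},{"xyz": [-0.021,-0.024,0],"twist": [0,0,13.1]},{"xyz": [-0.03,-0.038,0],"twist": [0,0,19.7]},{"xyz": [-0.036,-0.052,0],"twist": [0,0,26.3]},{"xyz": [-0.041,-0.067,0],"twist": [0,0,32.9]},{"xyz": [-0.045,-0.083,0],"twist": [0,0,39.4]},{"xyz": [-0.046,-0.099,0],"twist": [0,0,46.0]},{"xyz": [-0.046,-0.099,0],"twist": [0,0,46.0]}])

```text
time: 46.93
tool_pos: [0.4761, -0.1984, 0.1581]
ee_rot: [-1.569, -0.001, -1.577]
wrist_force: [0.3, 0.5, 0.2]
width: 0.024
```

Emit:
step_arm(commands=[{"xyz": [0.001,0.016,0],"twist": [0,0,-6.6]},{"xyz": [0.005,0.032,0],"twist": [0,0,-13.1]},{"xyz": [0.01,0.047,0],"twist": [0,0,-19.7]},{"xyz": [0.01,0.047,0],"twist": [0,0,-19.7]}])

```text
time: 47.27
tool_pos: [0.4859, -0.1477, 0.158]
ee_rot: [-1.572, -0.001, -1.924]
wrist_force: [-2.9, -2.6, -0.2]
width: 0.0241
```

Emit:
step_arm(commands=[{"xyz": [0.006,0.013,0],"twist": [0,0,-6]},{"xyz": [0.006,0.013,0],"twist": [0,0,-6]}])

```text
time: 47.43
tool_pos: [0.4911, -0.1361, 0.158]
ee_rot: [-1.573, -0.003, -2.028]
wrist_force: [-5.5, -4.2, 1.7]
width: 0.0239
```

Emit:
step_arm(commands=[{"xyz": [0.007,0.012,0],"twist": [0,0,-6]},{"xyz": [0.007,0.012,0],"twist": [0,0,-6]},{"xyz": [0.007,0.012,0],"twist": [0,0,-6]}])

```text
time: 47.68
tool_pos: [0.4978, -0.1247, 0.1578]
ee_rot: [-1.573, -0.003, -2.129]
wrist_force: [-6.3, -2.9, 1.4]
width: 0.0238
```

Emit:
step_arm(commands=[{"xyz": [0.008,0.011,0],"twist": [0,0,-6]},{"xyz": [0.008,0.011,0],"twist": [0,0,-6]},{"xyz": [0.008,0.011,0],"twist": [0,0,-6]}])

```text
time: 47.93
tool_pos: [0.5068, -0.1126, 0.1576]
ee_rot: [-1.572, -0.0, -2.233]
wrist_force: [-3.2, -0.4, -0.6]
width: 0.0238
```

Run:
```python
from h import *
np.set_printoptions(precision=4,suppress=True)
p,d=snap('side','s6');crop('s6',205,110,345,230,5.5,'s6e')
o=robot.get_obs();print(o['tool_pos'],o['ee_rot'],o['wrist_force'],o['width'])
```

```text
[ 0.5069 -0.1127  0.1576] [-1.5721 -0.0001 -2.234 ] [-3.0063 -0.007  -0.8971] 0.023874365169393334
```

View pics/s6e.png

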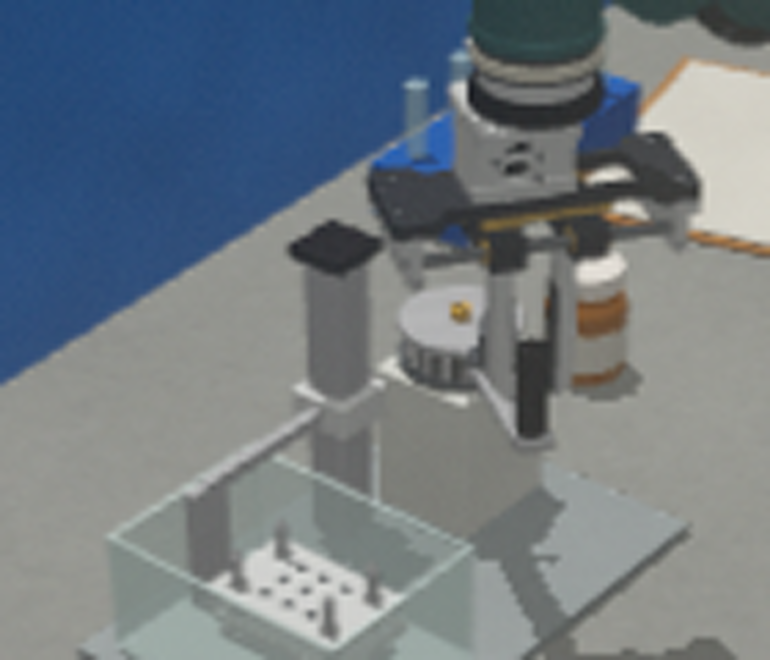

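Emit:
step_arm(commands=[{"xyz": [0.009,0.011,0],"twist": [0,0,-6]},{"xyz": [0.009,0.011,0],"twist": [0,0,-6]},{"xyz": [0.009,0.011,0],"twist": [0,0,-6]}])

```text
time: 48.23
tool_pos: [0.515, -0.1036, 0.1577]
ee_rot: [-1.571, -0.005, -2.34]
wrist_force: [-7.8, -5.7, 0.2]
width: 0.024
```

Run:
```python
from h import *
np.set_printoptions(precision=4,suppress=True)
p,d=snap('side','s7')
o=robot.get_obs();print(o['tool_pos'],o['ee_rot'],o['wrist_force'])
g=[cv2.cvtColor(cv2.imread(f'pics/{f}.png'),cv2.COLOR_BGR2GRAY).astype(np.float32) for f in('s4','s5','s6','s7')]
R=(slice(195,232),slice(235,285))
for k in(0,2,3): print(cv2.phaseCorrelate(g[1][R],g[k][R]), np.abs(g[1][R]-g[k][R]).mean())
crop('s7',225,185,290,235,11,'s7e')
```

```text
[ 0.5148 -0.1038  0.1577] [-1.571  -0.0051 -2.3404] [-6.0199 -5.6375  1.0706]
((-0.09075604273811066, -1.2298928184279276), 0.8945901112556458) 10.91081
((0.047687084228371646, -0.025516356249219996), 0.9848072125911712) 0.6956757
((-0.021603582758135786, -0.050005405464599306), 0.9924516772031784) 0.67189187
```

View pics/s7e.png

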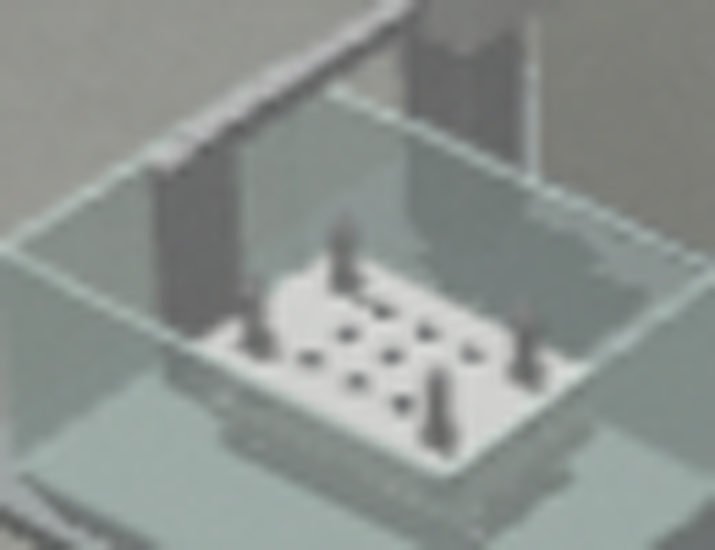

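Emit:
step_arm(commands=[{"xyz": [-0.009,-0.011,0],"twist": [0,0,6]},{"xyz": [-0.02,-0.025,0],"twist": [0,0,13]},{"xyz": [-0.02,-0.025,0],"twist": [0,0,13]},{"xyz": [-0.02,-0.025,0],"twist": [0,0,13]}], fingers=150)

```text
time: 48.62
tool_pos: [0.4961, -0.1292, 0.1581]
ee_rot: [-1.569, -0.003, -2.115]
wrist_force: [-2.4, -4.7, -0.8]
width: 0.0388
```

Emit:
step_arm(commands=[{"xyz": [0,0,0],"twist": [0,0,0]},{"xyz": [0,0,0.035],"twist": [0,0,0]},{"xyz": [0,0,0.07],"twist": [0,0,0]},{"xyz": [0,0,0.105],"twist": [0,0,0]},{"xyz": [0,0,0.13],"twist": [0,0,0]},{"xyz": [-0.015,-0.03,0.14],"twist": [0,0,0]},{"xyz": [-0.03,-0.06,0.14],"twist": [0,0,0]},{"xyz": [-0.045,-0.09,0.14],"twist": [0,0,0]},{"xyz": [-0.06,-0.12,0.14],"twist": [0,0,0]},{"xyz": [-0.075,-0.15,0.14],"twist": [0,0,0]},{"xyz": [-0.09,-0.18,0.14],"twist": [0,0,0]},{"xyz": [-0.09,-0.18,0.14],"twist": [0,0,0]}])

```text
time: 49.62
tool_pos: [0.4047, -0.3114, 0.2977]
ee_rot: [-1.569, -0.002, -2.12]
wrist_force: [0.4, -0.4, -0.6]
width: 0.039
```

Run:
```python
from h import *
np.set_printoptions(precision=4,suppress=True)
o=robot.get_obs();print(o['tool_pos'],o['wrist_force'],o['width'])
p,d=snap('top','t1');crop('t1',265,140,385,230,6.5,'t1e')
p,ds=snap('side','t1s');crop('t1s',205,120,345,240,5.5,'t1se')
for u,v in[(296,185),(297,192),(294,188),(298,180)]: print(atd('top',u,v,d[v,u]))
d0=np.load('pics/q1t_d.npy');
```

```text
[ 0.4047 -0.3114  0.2977] [ 0.3599 -0.4321 -0.5876] 0.03902066434468802
[0.5977 0.0047 0.0646]
[0.5752 0.0016 0.0539]
[0.5875 0.0117 0.0636]
[ 0.6173 -0.0027  0.056 ]
```

View pics/t1e.png

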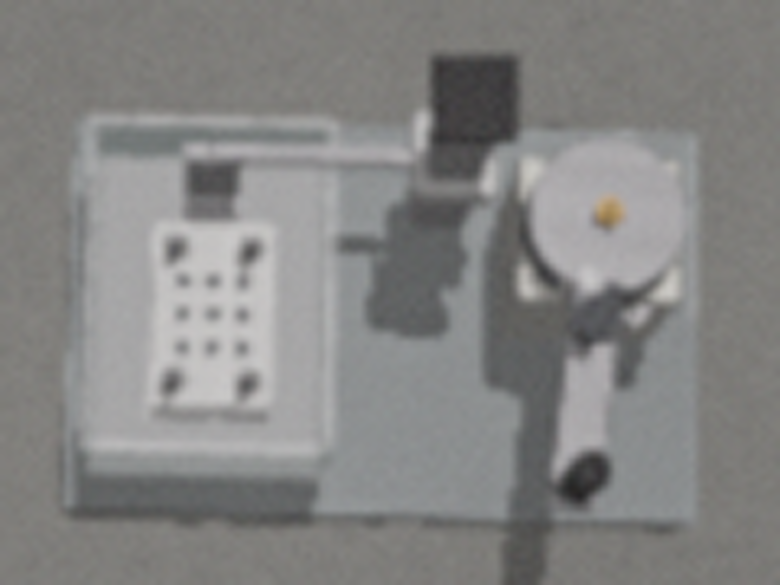

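View pics/t1se.png

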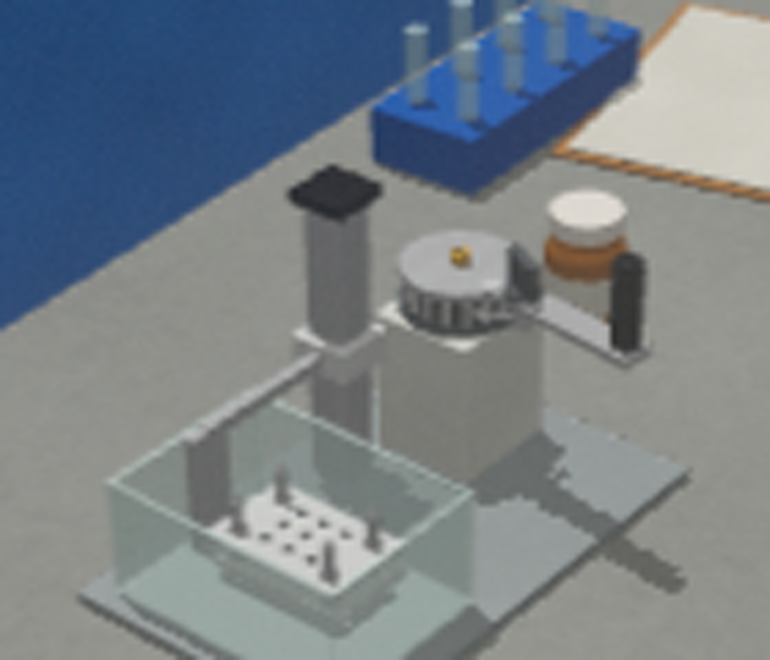

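Run:
```python
from h import *
g=[cv2.cvtColor(cv2.imread(f'pics/{f}.png'),cv2.COLOR_BGR2GRAY).astype(np.float32) for f in('s5','s7','t1s')]
R=(slice(195,232),slice(235,285))
print([cv2.phaseCorrelate(g[k][R],g[2][R])[0] for k in (0,1)])
d=np.load('pics/t1_d.npy')
P=[]
for v in range(176,201):
  for u in range(290,305):
    x=atd('top',u,v,d[v,u])
    if .55<x[0]<.62 and abs(x[1]-.003)<.025: P.append(x[2])
print(np.median(P),len(P))
B=[atd('top',u,v,d[v,u])[2] for v in range(226,229) for u in range(330,365)]; print('bench',np.median(B))
crop('t1',335,160,380,220,12,'t1h')
```

```text
[(0.010441527135157003, -0.01752850526928995), (0.016117795547959446, 0.00696153042980896)]
0.06243993315731178 276
bench 7.431889502362843e-05
```

View pics/t1h.png

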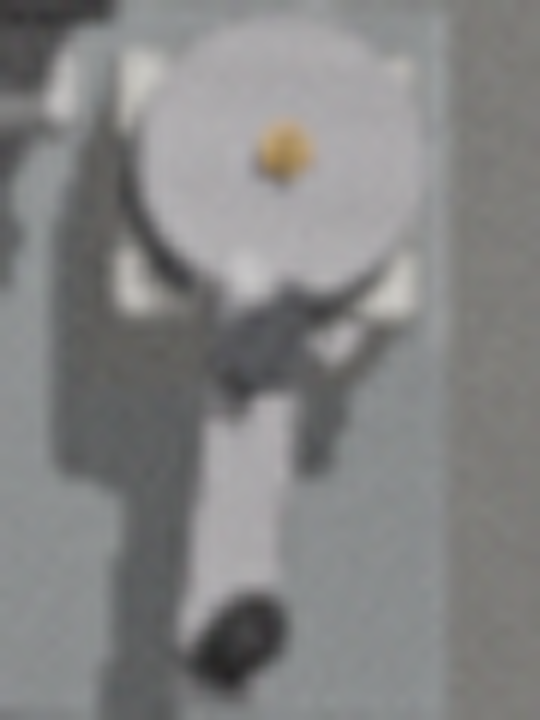

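View pics/t1.png

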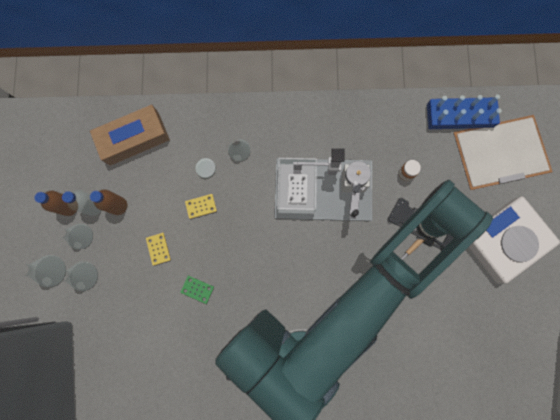

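Emit:
step_arm(commands=[{"xyz": [0,0,0],"twist": [0,0,0]},{"xyz": [0,0,0],"twist": [0,0,0]},{"xyz": [0,0,0],"twist": [0,0,0]}])

```text
time: 49.97
tool_pos: [0.4074, -0.3056, 0.2983]
ee_rot: [-1.57, 0.0, -2.113]
wrist_force: [0.1, 0.5, -0.3]
width: 0.0387
```

```bash
python3 -c "
from bench import robot
print(robot.close_job())"
```

```text
the job is handed in; nothing more can be done
None
```

The soaking tank is loaded and the job is handed in at about 50 s of the 200 s allowed. I set the selector to raise and ratcheted the platform to its upper stop. Both white plates (the only two on the bench) went over the posts, stacked flat. I then flipped the selector to lower and ratcheted the platform down.

**Last checks:**
- The top plate's surface reads 62.4 mm above the bench; 62 mm is expected with the platform all the way down.
- Another driving stroke did not move the platform any further.
- In the last top picture the selector is turned to lower, no white plates are left on the bench, and the yellow and green look-alikes are where they started. In the views I had, the other glassware and jar looked unmoved; the arm partly hid the spatula in that last picture, so I could not fully confirm it.

**Disagreements and surprises:**
- **Fingertip height:** the fingertips sat about 18 mm above the reported tool position, not 8 mm below it as stated. The first attempt to grip a plate closed in the air above it, so I worked from the pictures and contact forces after that. No plate was disturbed.
- **Springy stops:** the handle sprang back some degrees when released at each end. At the top stop I pushed with about 33 N before backing off.

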